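Rack the chocolate trays, shut the bar, hang up the scrapers

TASK

Clear the bench after the batch: swing open the retaining bar of the small tray rack, slide every little tray of chocolates lying on the bench into a slot of its own, right way up and pushed fully home, and swing the bar fully shut again across them. Hang the two scrapers by their eyes, one on each hook of the stand, and leave them hanging still; do not knock over the glass jar.

Things in the scene. Friction and masses are not known exactly. Their poses are not given: they have to be found in the camera images.
- rack: fixed aluminium rack, 132 deep x 146 wide x 95 mm high, open towards the robot. Origin on the bench under the middle of its mouth; +x points straight into the slots. Four slots: columns y = +34 and -34 mm, runner tops 34 and 70 mm high; each slot 58 mm wide, 20 mm high, 126 mm deep to its back stop: a tray fully home stands 4 mm out of the mouth
- slot0 (a point): middle of the mouth of the lower slot in the rack's y = +34 mm column, at the height (42 mm above the bench) of the middle of a tray resting on the runners; axes as the rack
- slot1 (a point): middle of the mouth of the lower slot in the rack's y = -34 mm column, at the height (42 mm above the bench) of the middle of a tray resting on the runners; axes as the rack
- slot2 (a point): middle of the mouth of the upper slot in the rack's y = +34 mm column, at the height (78 mm above the bench) of the middle of a tray resting on the runners; axes as the rack
- slot3 (a point): middle of the mouth of the upper slot in the rack's y = -34 mm column, at the height (78 mm above the bench) of the middle of a tray resting on the runners; axes as the rack
- bar (a joint): flat dark bar 160 x 8 x 32 mm (44 to 76 mm above bench) on a vertical hinge, across the rack's front, inner face 10 mm before the mouth. 0 = shut (a stop); grows as its free end swings to the robot and round to the rack's +y side, up to 3 rad; beyond 1.9 it is clear of a gripper at the slots. Slightly stiff (0.06 N m), stays put. A tray standing over 10 mm out keeps it from shutting
- bar_hinge (a point): point on the bar's vertical hinge axis, 60 mm above the bench; it lies at x = -14, y = +83 mm in the rack's frame; its axes turn with the bar: the bar runs along its -y
- bar_pin (a point): on the upright black round pin near the bar's free end, 145 mm from the hinge axis: 12 mm diameter, rises from the bar's top edge (76 mm) to 137 mm above the bench; this point lies on its axis, 120 mm above the bench, a good height to pinch from above
- tray0_mid (a point): a small shallow aluminium tray, 130 x 54 x 16 mm, with rows of dark set chocolate drops stuck in it; point at its very centre (half-way up); x along its length, z up; either end may go in first; 0.12 to 0.25 kg
- tray1_mid (a point): a small shallow aluminium tray, 130 x 54 x 16 mm, with rows of dark set chocolate drops stuck in it; point at its very centre (half-way up); x along its length, z up; either end may go in first; 0.12 to 0.25 kg
- tray2_mid (a point): a small shallow aluminium tray, 130 x 54 x 16 mm, with rows of dark set chocolate drops stuck in it; point at its very centre (half-way up); x along its length, z up; either end may go in first; 0.12 to 0.25 kg
- tray3_mid (a point): a small shallow aluminium tray, 130 x 54 x 16 mm, with rows of dark set chocolate drops stuck in it; point at its very centre (half-way up); x along its length, z up; either end may go in first; 0.12 to 0.25 kg
- scraper0_mid (a point): flat hand scraper 165 mm long: wooden handle 18 wide, 14 thick, 82 mm long (30 mm behind to 52 mm ahead of this point), dark steel blade 70 wide x 45 long x 5 mm at the -x end, steel eye plate at the +x end. Point at its balance point, half-way up the handle; x along its length to the eye, z square to its flat sides
- scraper0_eye (a point): centre of the round 24 mm hole in this scraper's eye plate (40 x 40 mm, 8 mm thick), 70 mm from its balance point; axes as the scraper
- scraper1_mid (a point): flat hand scraper 165 mm long: wooden handle 18 wide, 14 thick, 82 mm long (30 mm behind to 52 mm ahead of this point), dark steel blade 70 wide x 45 long x 5 mm at the -x end, steel eye plate at the +x end. Point at its balance point, half-way up the handle; x along its length to the eye, z square to its flat sides
- scraper1_eye (a point): centre of the round 24 mm hole in this scraper's eye plate (40 x 40 mm, 8 mm thick), 70 mm from its balance point; axes as the scraper
- hook0 (a point): middle of the level part of one of two wire hooks, 100 mm apart, that point towards the robot from the rail (200 mm long, on two posts) of a fixed stand. 8 mm round wire, level part 55 mm long, axis 200 mm above the bench; its -x points along the hook away from the rail, z up
- hook0_tip (a point): top end of that hook's upturned tip, 232 mm above the bench, 55 mm in front of the rail; axes as the hook. An eye lowered flat over the tip onto the level part, handle towards the robot, swings down and hangs when the scraper is let go
- hook1 (a point): middle of the level part of one of two wire hooks, 100 mm apart, that point towards the robot from the rail (200 mm long, on two posts) of a fixed stand. 8 mm round wire, level part 55 mm long, axis 200 mm above the bench; its -x points along the hook away from the rail, z up
- hook1_tip (a point): top end of that hook's upturned tip, 232 mm above the bench, 55 mm in front of the rail; axes as the hook. An eye lowered flat over the tip onto the level part, handle towards the robot, swings down and hangs when the scraper is let go
- jar: amber glass jar with steel lid, 56 mm wide, 90 mm high, to be left standing; origin under its middle, z up

How it is judged:
At the end, for the whole second after the job is handed in: Every tray present is at rest in a slot, right way up, within 8 mm of the back stop and 0.12 rad of the slot's direction; the bar reads under 0.08 rad; each hook carries one scraper, eye within 36 mm of the middle of the hook's level part, within 0.4 rad of upright, eye up, nearly still (x of tray0_mid in the frame of rack between 0.053 and 0.07 m and y of tray0_mid in the frame of rack between -0.045 and 0.045 m and z of tray0_mid in the frame of rack between 0.036 and 0.086 m and angle between the x axis of each of tray0_mid, tray1_mid, tray2_mid, tray3_mid and the x axis of rack, either way round below 0.12 rad and angle between each of tray0_mid, tray1_mid, tray2_mid, tray3_mid's own z axis and vertical below 0.12 rad and linear speed of each of tray0, tray1, tray2, tray3 below 0.03 m/s and x of tray1_mid in the frame of rack between 0.053 and 0.07 m and y of tray1_mid in the frame of rack between -0.045 and 0.045 m and z of tray1_mid in the frame of rack between 0.036 and 0.086 m and x of tray2_mid in the frame of rack between 0.053 and 0.07 m and y of tray2_mid in the frame of rack between -0.045 and 0.045 m and z of tray2_mid in the frame of rack between 0.036 and 0.086 m and x of tray3_mid in the frame of rack between 0.053 and 0.07 m and y of tray3_mid in the frame of rack between -0.045 and 0.045 m and z of tray3_mid in the frame of rack between 0.036 and 0.086 m and value of joint bar below 0.08 rad and (((distance between scraper0_eye and hook0 below 0.036 m and angle between scraper0_mid's own x axis and vertical below 0.4 rad) and (distance between scraper1_eye and hook1 below 0.036 m and angle between scraper1_mid's own x axis and vertical below 0.4 rad)) or ((distance between scraper0_eye and hook1 below 0.036 m and angle between scraper0_mid's own x axis and vertical below 0.4 rad) and (distance between scraper1_eye and hook0 below 0.036 m and angle between scraper1_mid's own x axis and vertical below 0.4 rad))) and linear speed of each of scraper0, scraper1 below 0.05 m/s); the robot touches nothing.
It fails at once if the jar is knocked over (angle between jar's own z axis and vertical above 0.7 rad).
Of tray0, tray1, tray2, tray3 only 2 to 4 are there at a start; the rules pass over those that are not, and their reading is None.
At some moment in a run one of tray0, tray1, tray2, tray3 may be knocked a few centimetres aside while the robot is not near it.
It also fails if it takes over 210 s, if anything falls off the work surface, if the arm or the gripper's body presses on something with over 40 N, if the wrist force passes 120 N, or if a joint passes its speed limit or range.

ROBOT

A 6-joint arm with a two-finger parallel gripper is mounted at the origin on the work surface. World frame = base frame: x ahead of the robot, y to its left, z up, the work surface at z = 0. Lengths are in m, angles in rad, forces in N, time in s.
With the tool pointing down it reaches from about 0.375 to 0.975 m from the base axis. Payload 3.8 kg.
Tool frame: the origin (TCP) lies on the centre line of the jaws, within the pads' length; the fingertips stand 22 mm ahead of it and the grasp point (between the pads) lies 3 mm ahead of it; z points along the fingers, x is the direction in which the jaws open and shut, and the axes are right-handed (so a half turn about z gives the same grasp; the last joint's range is limited). The gripper opens to 85 mm and grips with 20 to 120 N. Pads are 22 mm wide; open, the fingers measure 114 mm over their backs; the gripper's body (76 mm by 85 mm) begins 54 mm behind the grasp point. The pads swing forward as they close: fully open they stand 13 mm farther back than shut.
Start: joints at [1.238, 0.264, 1.604, -0, 1.274, -0.037], TCP at [0.197, 0.646, 0.253] pointing down, gripper open.
Joint ranges: [-2.63, 2.63], [-0.94, 2.18], [0.31, 2.57], [-1.31, 4.45], [0, 2.66], [-2.55, 2.55]. Speed limits (rad/s): [2.57, 2.57, 3.14, 3.14, 3.14, 3.14].

INTERFACE

Orientations are given as a rotation vector (axis times angle).
In Python, from workcell import bot, viewer gives the robot as it stands.
- The arm moves only by the tool move_arm, never from a script. Its argument "series" is text: rows parted by semicolons, each of 7 numbers parted by spaces: the turn, a rotation vector about the tool's x, y, z scaled (see below), then the shift along the tool's x, y, z scaled (see below), then the opening, from -1 (shut) to 1 (fully open). A call has exactly 8 rows; each row is the pose to reach, as a shift and turn from the pose commanded when the call began, along the tool's axes at that moment; what a row does not reach only later rows make up. The controller multiplies each number of a shift by 100 mm and each number of a turn by 120 degrees. A row lasts 1/10 s, in which the tool goes at most 50 mm and 8.59 degrees, less where a joint would pass 70% of its speed; a pose out of reach is approached as far as the arm can. A call with a number of a shift or a turn outside -1 to 1 is refused whole. A call with a gripper value outside its range is refused whole. The fingers move at their own pace and stop on an object; "squeeze" is the grip in N (left out, the last holds). Time passes only in rows, so rows that repeat a pose let the fingers close, or fill a call up. It gives the time, the measured TCP pose, the force and the opening at its end, in the units of the state.
- bot.read_state(): the state, without advancing time (a new reading comes with each control period).
- viewer.read_camera(name): name is "side" or "top"; returns a dict with "pixels" (480x640x3 uint8, red, green, blue), "K" (3x3 intrinsics, pixels), "dist" ([k1, k2, p1, p2, k3] as OpenCV has them; the pictures are not rectified), "world_to_cam" (4x4, takes a point from world to camera coordinates). Camera axes: x right, y up, looking along -z (the intrinsics and any distortion apply to the point x, -y, -z); pixel columns grow to the right and rows downward; lengths in m; the calibration is good to about 2 mm. A picture is of the moment at which its call begins. There is no depth.
- bot.finish_job(): hands the job in, once; it reports no verdict.
The state is a dict: "time": time; "q": joint angles; "joint_vel": joint speeds; "joint_torque": joint torques, N m; "tool_pos": TCP position; "tcp_rot": TCP orientation; "wrist_force": force on the tool from outside, world axes, zero at the start; "torque": the same for the moment, N m; "width": opening from 0.0 (shut) to 1.0 (fully open).
Only numpy, scipy, OpenCV 4.12 (cv2) and the standard library are available. Lean on these libraries where they do the work, as an engineer would, in place of code of your own. Each camera call takes 0.05 s, during which the arm holds its last target.

## Working session

There is one attempt and no reset: what is moved stays moved. The work goes in short steps, Python scripts to look and compute and a tool call to move; the robot and the scene stay as the last step left them, time stands still between calls to the robot, and variables do not carry over. Pictures are saved under pics/ and viewed, and the job is handed in when it is done.

Besides the shell and the picture viewer there is one more tool, called after "Emit:" by a JSON object that holds its "op" and its "data", one argument or row to a line. move_arm: Moves the arm, as the interface text tells. Its arguments: {"type":"object","properties":{"series":{"type":"string"},"squeeze":{"type":"number"}},"required":["series"]}

```bash
ls; mkdir -p pics; cat > h.py <<'E'
import numpy as np, cv2
from workcell import bot, viewer
def snap(name,fn=None):
    c=viewer.read_camera(name)
    if fn: cv2.imwrite('pics/'+fn,c['pixels'][:,:,::-1])
    return c
def ray(c,u,v):
    K=np.array(c['K'],float);d=np.array(c['dist'],float)
    p=cv2.undistortPoints(np.array([[[u,v]]],float),K,d)[0,0]
    M=np.array(c['world_to_cam'],float);R=M[:3,:3];t=M[:3,3]
    dc=np.array([p[0],-p[1],-1.0]);return -R.T@t,R.T@dc
def onz(c,u,v,z):
    o,d=ray(c,u,v);return o+d*(z-o[2])/d[2]
def proj(c,P):
    P=np.atleast_2d(np.array(P,float));M=np.array(c['world_to_cam'],float)
    q=(M[:3,:3]@P.T).T+M[:3,3]; q=q*np.array([1,-1,-1])
    r,_=cv2.projectPoints(q,np.zeros(3),np.zeros(3),np.array(c['K'],float),np.array(c['dist'],float));return r[:,0]
def tri(c1,p1,c2,p2):
    o1,d1=ray(c1,*p1);o2,d2=ray(c2,*p2);A=np.stack([d1,-d2],1)
    s=np.linalg.lstsq(A,o2-o1,rcond=None)[0];a=o1+d1*s[0];b=o2+d2*s[1];return (a+b)/2,np.linalg.norm(a-b)
E
python3 - <<'E'
from h import *
for n in ('top','side'):
    c=snap(n,n+'0.png');o,d=ray(c,320,240);print(n,o.round(3),d.round(3),np.array(c['K']).round(1).tolist(),c['dist'])
print(bot.read_state())
E
```

```text
pics
top [ 0.339 -0.019  1.412] [ 0.132  0.009 -0.991] [[560.9, 0.0, 329.8], [0.0, 560.9, 235.8], [0.0, 0.0, 1.0]] [0.05038567 0.         0.         0.         0.        ]
side [ 0.204 -0.637  0.894] [ 0.303  0.626 -0.719] [[481.0, 0.0, 324.7], [0.0, 481.0, 246.3], [0.0, 0.0, 1.0]] [-0.0483504  0.         0.         0.         0.       ]
{'time': 0.1, 'q': array([ 1.23808407e+00,  2.64686503e-01,  1.60523003e+00, -1.99163679e-05,
        1.27371542e+00, -3.68844419e-02]), 'joint_vel': array([-1.18403148e-03, -2.36920289e-04, -2.73702108e-03, -1.58112743e-04,
        5.72947903e-04,  7.40330172e-05]), 'joint_torque': array([ 1.45732582e-03, -5.16706502e+01, -3.68589377e+01, -1.41782825e-04,
        6.19133381e-03, -4.42158114e-05]), 'tool_pos': array([0.19658031, 0.64509688, 0.25208463]), 'tcp_rot': array([ 2.52362496,  1.86911101, -0.00262486]), 'wrist_force': array([-0.34940795,  0.34447395, -0.40026747]), 'torque': array([ 0.06836317, -0.01323158,  0.0554476 ]), 'width': 0.9963465957259039}
```

View pics/top0.png

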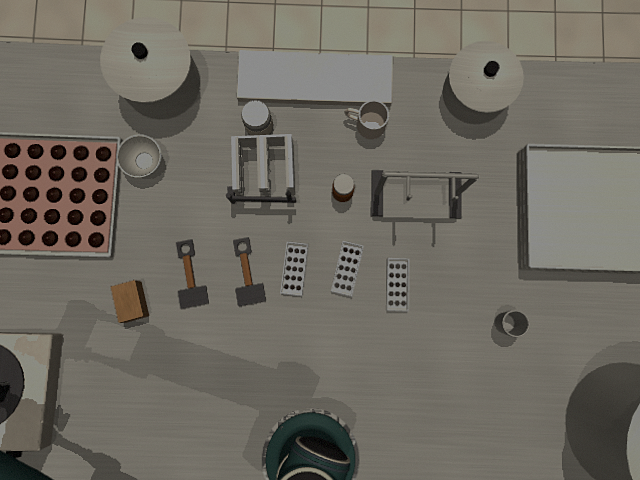

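View pics/side0.png

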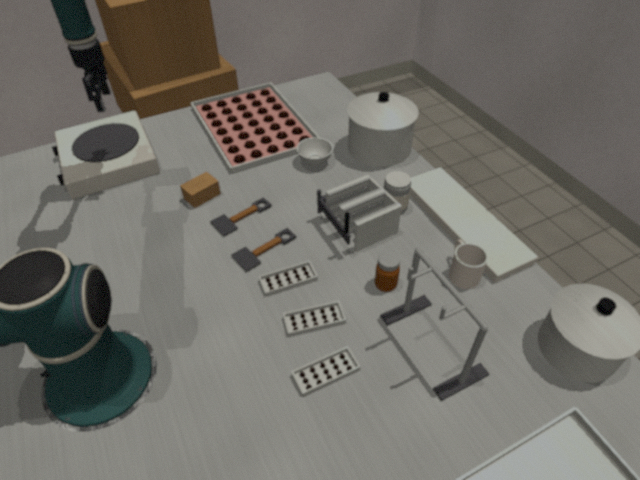

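Top view: three trays at about (294,270), (347,270) and (397,285). The scrapers are at (190,272) and (248,270), the rack at (264,168), the jar at (343,187), and the stand with its rail at (425,178). I'll zoom in to measure.

```bash
python3 - <<'E'
from h import *
c=cv2.imread('pics/top0.png')
cv2.imwrite('pics/z1.png',cv2.resize(c[120:220,220:490],None,fx=2.95,fy=2.95,interpolation=cv2.INTER_CUBIC))
cv2.imwrite('pics/z2.png',cv2.resize(c[225:325,165:425],None,fx=3,fy=3,interpolation=cv2.INTER_CUBIC))
s=cv2.imread('pics/side0.png')
cv2.imwrite('pics/z3.png',cv2.resize(s[170:400,300:500],None,fx=2.6,fy=2.6,interpolation=cv2.INTER_CUBIC))
E
```

```text
(no output)
```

View pics/z1.png

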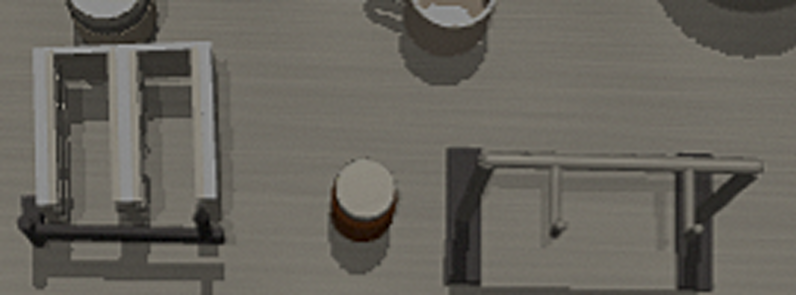

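View pics/z2.png

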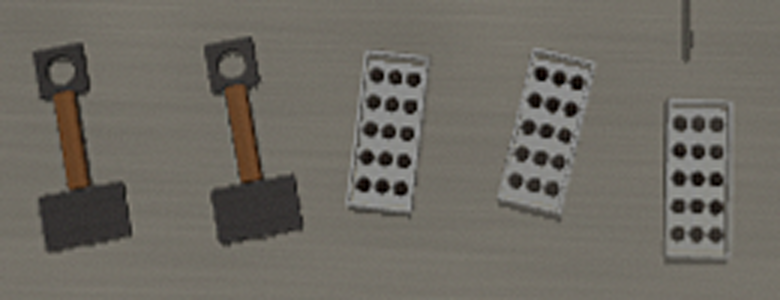

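View pics/z3.png

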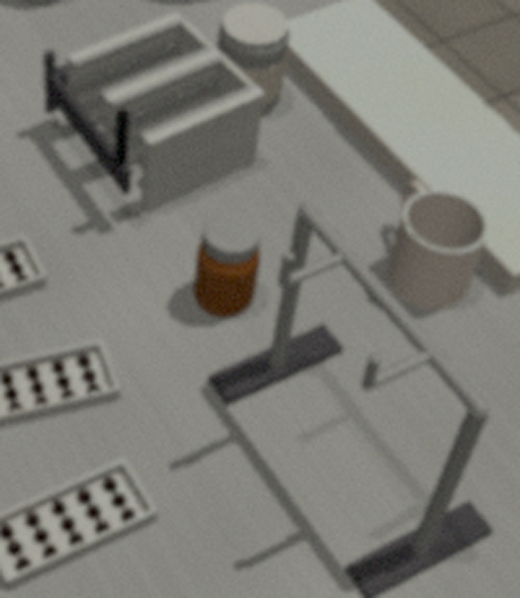

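```bash
cat > meas.py <<'E'
from h import *
def trays(c):
    im=c['pixels'];hsv=cv2.cvtColor(im,cv2.COLOR_RGB2HSV)
    m=((hsv[:,:,2]>140)&(hsv[:,:,1]<60)).astype(np.uint8)*255
    m=cv2.morphologyEx(m,cv2.MORPH_CLOSE,np.ones((7,7),np.uint8))
    out=[]
    for k in cv2.findContours(m,cv2.RETR_EXTERNAL,cv2.CHAIN_APPROX_NONE)[0]:
        a=cv2.contourArea(k)
        if 600<a<2500:
            P=np.array([onz(c,*p[0],0.016)[:2] for p in k],np.float32)
            r=cv2.minAreaRect(P*1000)
            out.append((cv2.boundingRect(k),r))
            b=cv2.boxPoints(r)/1000; 
            e=[b[1]-b[0],b[2]-b[1]]; e=max(e,key=np.linalg.norm)
            e=e*np.sign(e[0])
            print('c',np.round(np.array(r[0])/1000,4),'size',np.round(r[1],1),'yaw',round(float(np.arctan2(e[1],e[0])),3),'px',cv2.boundingRect(k))
    return out
if __name__=='__main__':
    c=snap('top');trays(c)
    z=lambda x,y:(220+x/2.95,120+y/2.95)
    for n,p in dict(fl=z(34,204),fr=z(215,199),bl=z(34,46),br=z(213,42)).items(): print('rack',n,onz(c,*p,0.095).round(4))
    print('pin top',onz(c,*z(203,210),.137).round(4))
    for p in (z(556,230),z(697,231)): print('tip',onz(c,*p,.232).round(4))
    print('rail',onz(c,*z(486,158),.2),onz(c,*z(762,165),.2))
    print('jar',onz(c,*z(365,188),.09))
    w=lambda x,y:(165+x/3,225+y/3)
    for n,e,b in (('s0',w(62,70),w(85,217)),('s1',w(231,66),w(256,210))):
        E=onz(c,*e,.011);B=onz(c,*b,.0095);d=(E-B)[:2];print(n,'eye',E.round(4),'blade',B.round(4),np.linalg.norm(d).round(4),'yaw',np.arctan2(d[1],d[0]).round(3))
E
python3 meas.py
```

```text
c [0.1975 0.6868] size [177.  101.8] yaw 0.191 px (0, 334, 48, 70)
c [ 0.4169 -0.2008] size [117.  45.] yaw 0.013 px (388, 262, 19, 48)
c [0.4529 0.0573] size [ 51.9 127.9] yaw -0.084 px (281, 242, 26, 53)
c [ 0.457 -0.075] size [ 50.9 127.7] yaw -0.205 px (332, 241, 29, 54)
c [0.7239 0.1492] size [137.2 152.4] yaw -1.498 px (232, 134, 61, 55)
c [ 0.9851 -0.4355] size [79.6 88.7] yaw -0.037 px (474, 54, 32, 33)
c [0.9873 0.4314] size [176.9 108.7] yaw 1.082 px (118, 32, 70, 60)
c [ 1.0986 -0.5672] size [165.5 334.1] yaw -1.551 px (476, 0, 131, 61)
rack fl [0.6304 0.2082 0.095 ]
rack fr [0.6392 0.0621 0.095 ]
rack bl [0.7625 0.2149 0.095 ]
rack br [0.771  0.0686 0.095 ]
pin top [0.6206 0.0686 0.137 ]
tip [ 0.5927 -0.195   0.232 ]
tip [ 0.595  -0.2974  0.232 ]
rail [ 0.65311807 -0.14664194  0.2       ] [ 0.65385186 -0.35361197  0.2       ]
jar [ 0.65341924 -0.05971024  0.09      ]
s0 eye [0.4943 0.3286 0.011 ] blade [0.3734 0.3023 0.0095] 0.1238 yaw 0.215
s1 eye [0.5018 0.1889 0.011 ] blade [0.3829 0.1624 0.0095] 0.1219 yaw 0.219
```

```bash
python3 - <<'E'
from h import *
c=cv2.imread('pics/top0.png');s=cv2.imread('pics/side0.png')
def z(im,x,y,w,h,f): return cv2.resize(im[y:y+h,x:x+w],None,fx=f,fy=f,interpolation=cv2.INTER_CUBIC)
a=np.vstack([np.hstack([z(c,395,165,80,48,5),z(s,390,250,80,48,5)]),np.hstack([z(c,220,170,80,48,5),z(s,310,180,80,48,5)])])
a=cv2.convertScaleAbs(a,alpha=1.5)
cv2.imwrite('pics/z4.png',a)
E
```

```text
(no output)
```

View pics/z4.png

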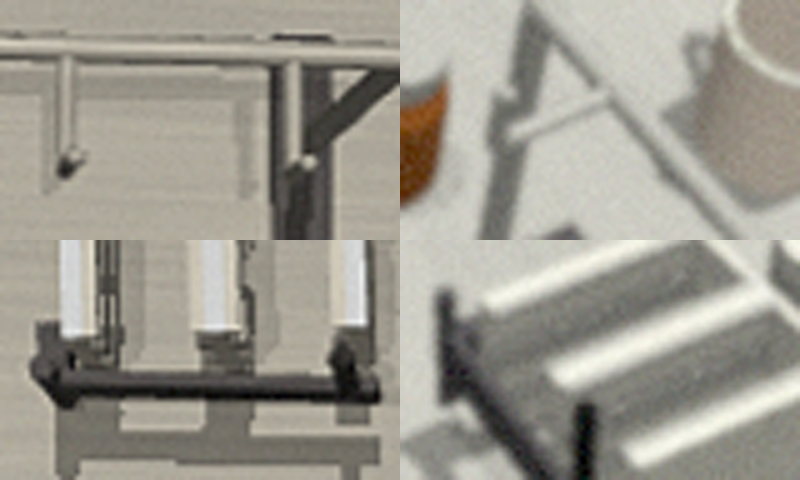

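```bash
python3 - <<'E'
from h import *
t=snap('top');s=snap('side')
for n,a,b,z in (('tip0',(410.8,195.8),(410.6,268),.232),('tip1',(456.6,197.2),(442.3,308),.232),('pin',(288.4,191),(347.6,213.5),.137),('hinge',(228,193),(319,190),.137)):
    print(n,tri(t,a,s,b),onz(t,*a,z).round(4),onz(s,*b,z).round(4))
# rail level parts, z=.2
for p in ((408.6,178),(453.6,180),(383,172.8),(478,175.5)): print(onz(t,*p,.204).round(4))
# rack predicted
yaw=.055;o=np.array([.6348,.1352]);R=np.array([[np.cos(yaw),-np.sin(yaw)],[np.sin(yaw),np.cos(yaw)]])
for z,q in ((.137,(-.014,-.062)),(.137,(-.014,.083)),(.095,(0,-.073)),(.095,(0,.073)),(.095,(.132,-.073))):
    P=np.r_[o+R@q,z];print(P.round(4),'top',proj(t,P).round(1),'side',proj(s,P).round(1))
E
```

```text
tip0 (array([ 0.59742648, -0.19987027,  0.2321489 ]), np.float64(0.00027892480145290936)) [ 0.5976 -0.2     0.232 ] [ 0.5974 -0.1997  0.232 ]
tip1 (array([ 0.59703646, -0.29810414,  0.23011553]), np.float64(0.0017890472332234577)) [ 0.5974 -0.2981  0.232 ] [ 0.595  -0.2988  0.232 ]
pin (array([0.62024043, 0.07011722, 0.13484594]), np.float64(0.002508731752148386)) [0.621  0.0695 0.137 ] [0.6178 0.0683 0.137 ]
hinge (array([0.61877502, 0.21616429, 0.09720417]), np.float64(0.0030854403333512486)) [0.6118 0.2086 0.137 ] [0.5966 0.1738 0.137 ]
[ 0.6436 -0.199   0.204 ]
[ 0.6421 -0.2982  0.204 ]
[ 0.6537 -0.1423  0.204 ]
[ 0.6538 -0.3518  0.204 ]
[0.6242 0.0725 0.137 ] top [[287.2 189.6]] side [[349.2 211.5]]
[0.6163 0.2173 0.137 ] top [[224.3 191. ]] side [[318.3 177.7]]
[0.6388 0.0623 0.095 ] top [[292.8 187.6]] side [[356.1 225.2]]
[0.6308 0.2081 0.095 ] top [[231.6 189. ]] side [[325.2 191. ]]
[0.7706 0.0696 0.095 ] top [[291.8 134.4]] side [[400.9 206.4]]
```

```bash
cat > plan.py <<'E'
from h import *
from scipy.spatial.transform import Rotation as Ro
def Rd(psi,pitch=0):
    # tool down, tool x at angle psi; pitch>0 tips the fingers forward along tool y
    R=np.array([[np.cos(psi),np.sin(psi),0],[np.sin(psi),-np.cos(psi),0],[0,0,-1.]])
    return R@Ro.from_rotvec([-pitch,0,0]).as_matrix()
def chain(wps,start=None):
    """wps: (xyz,psi[,pitch]); prints numbers per call; assumes rounding to 3 dp"""
    s=bot.read_state()
    p=np.array(s['tool_pos']);R=Ro.from_rotvec(s['tcp_rot']).as_matrix()
    if start: p=np.array(start[0]);R=Rd(*start[1:])
    print('at',p.round(4),'psi',round(float(np.arctan2(R[1,0],R[0,0])),3),'t',s['time'],'w',round(s['width'],3),'F',np.round(s['wrist_force'],1))
    for w in wps:
        Rt=Rd(*w[1:]);d=R.T@(np.array(w[0])-p);n=max(1,int(np.ceil(np.abs(d).max()/.1-1e-6)))
        r=Ro.from_matrix(R.T@Rt).as_rotvec()
        n=max(n,int(np.ceil(np.linalg.norm(r)/1.15)))
        print('->',np.round(w[0],4),'n',n)
        p0=p
        for i in range(n):
            d=R.T@(p0+(np.array(w[0])-p0)*(i+1)/n-p)
            rr=r if i==0 and np.linalg.norm(r)<1.15 else (r/n if np.linalg.norm(r)>=1.15 else 0*r)
            rr=(rr/np.radians(120)).round(3);d=(d/.1).round(3)
            print('   ',*rr,*d)
            p=p+R@(d*.1);R=R@Ro.from_rotvec(rr*np.radians(120)).as_matrix()
E
python3 - <<'E'
from plan import *
chain([((.426,.3137,.15),1.786),((.426,.3137,.024),1.786),((.426,.3137,.22),np.pi/2)])
E
```

```text
at [0.1967 0.6454 0.2526] psi 1.275 t 0.25 w 1.002 F [ 0.1  0.1 -1. ]
-> [0.426  0.3137 0.15  ] n 4
    -0.0 0.001 -0.244 -0.626 0.79 0.257
    -0.0 0.0 -0.0 -0.933 0.383 0.256
    -0.0 0.0 -0.0 -0.932 0.383 0.255
    -0.0 0.0 -0.0 -0.933 0.383 0.256
-> [0.426  0.3137 0.024 ] n 2
    -0.0 -0.0 0.0 -0.001 0.0 0.63
    -0.0 -0.0 0.0 -0.0 0.0 0.63
-> [0.426  0.3137 0.22  ] n 2
    -0.0 -0.0 0.103 0.001 0.0 -0.98
    -0.0 -0.0 0.0 0.001 0.0 -0.98
```

Emit:
{"op": "move_arm", "data": {
  "series": "0 0 -0.122 -0.313 0.395 0.128 0;0 0 -0.244 -0.626 0.79 0.257 0;0 0 -0.244 -0.626 0.79 0.257 0;0 0 -0.244 -0.626 0.79 0.257 0;0 0 -0.244 -0.626 0.79 0.257 0;0 0 -0.244 -0.626 0.79 0.257 0;0 0 -0.244 -0.626 0.79 0.257 0;0 0 -0.244 -0.626 0.79 0.257 0",
  "squeeze": 60
}}

```text
time: 1.05
tool_pos: [0.2538, 0.5631, 0.2277]
tcp_rot: [-1.97, -2.447, -0.0]
wrist_force: [0.2, 0.2, -1.0]
width: 0.5
```

Emit:
{"op": "move_arm", "data": {
  "series": "0 0 0 -0.25 0.1 0.07 0;0 0 0 -0.55 0.22 0.15 0;0 0 0 -0.8 0.33 0.22 0;0 0 0 -0.933 0.383 0.256 0;0 0 0 -0.933 0.383 0.256 0;0 0 0 -0.933 0.383 0.256 0;0 0 0 -0.933 0.383 0.256 0;0 0 0 -0.933 0.383 0.256 0"
}}

```text
time: 1.85
tool_pos: [0.311, 0.4809, 0.2025]
tcp_rot: [-1.968, -2.448, -0.002]
wrist_force: [0.0, 0.6, -0.7]
width: 0.502
```

Emit:
{"op": "move_arm", "data": {
  "series": "0 0 0 -0.25 0.1 0.07 0;0 0 0 -0.55 0.22 0.15 0;0 0 0 -0.8 0.33 0.22 0;0 0 0 -0.933 0.383 0.256 0;0 0 0 -0.933 0.383 0.256 0;0 0 0 -0.933 0.383 0.256 0;0 0 0 -0.933 0.383 0.256 0;0 0 0 -0.933 0.383 0.256 0"
}}

```text
time: 2.65
tool_pos: [0.3685, 0.3979, 0.1769]
tcp_rot: [-1.968, -2.448, -0.002]
wrist_force: [-0.5, -0.2, -0.4]
width: 0.498
```

Emit:
{"op": "move_arm", "data": {
  "series": "0 0 0 -0.25 0.1 0.07 0;0 0 0 -0.55 0.22 0.15 0;0 0 0 -0.8 0.33 0.22 0;0 0 0 -0.933 0.383 0.256 0;0 0 0 -0.933 0.383 0.256 0;0 0 0 -0.933 0.383 0.256 0;0 0 0 -0.933 0.383 0.256 0;0 0 0 -0.933 0.383 0.256 0"
}}

```text
time: 3.45
tool_pos: [0.4258, 0.3149, 0.1512]
tcp_rot: [-1.968, -2.448, -0.001]
wrist_force: [0.6, -0.8, -1.0]
width: 0.499
```

```bash
python3 - <<'E'
from plan import *
chain([((.426,.3137,.024),1.786)]); snap('top','t1.png');snap('side','s1.png')
E
```

```text
at [0.4258 0.3149 0.1512] psi 1.787 t 3.45 w 0.499 F [ 0.6 -0.8 -1. ]
-> [0.426  0.3137 0.024 ] n 2
    0.0 -0.0 0.001 -0.006 -0.001 0.636
    0.0 -0.0 0.0 -0.007 -0.0 0.636
```

Emit:
{"op": "move_arm", "data": {
  "series": "0 0 0 0 0 0.25 0;0 0 0 0 0 0.5 0;0 0 0 0 0 0.7 0;0 0 0 0 0 0.8 0;0 0 0 0 0 0.8 0;0 0 0 0 0 0.8 0;0 0 0 0 0 0.8 0;0 0 0 0 0 0.8 0"
}}

```text
time: 4.35
tool_pos: [0.427, 0.3145, 0.0721]
tcp_rot: [1.969, 2.447, 0.004]
wrist_force: [0.7, -0.1, -0.3]
width: 0.504
```

View pics/t1.png

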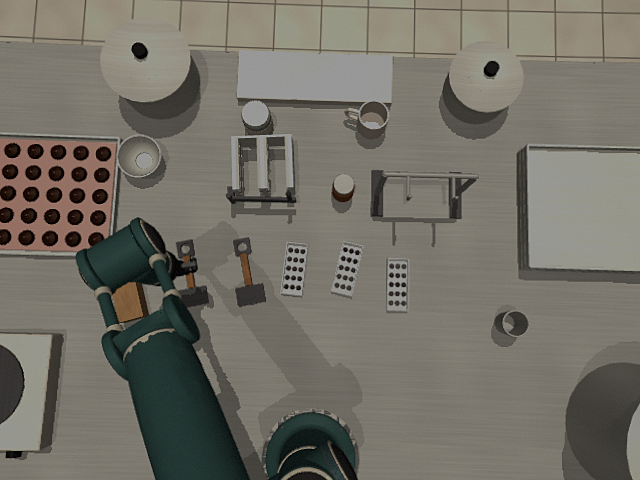

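The arm is over scraper 0, with the gripper at about (185,265) and its handle directly below. Descending to grip.

Emit:
{"op": "move_arm", "data": {
  "series": "0 0 0 0 0 0.25 0;0 0 0 0 0 0.42 0;0 0 0 0 0 0.49 0;0 0 0 0 0 0.49 0;0 0 0 0 0 0.49 -1;0 0 0 0 0 0.49 -1;0 0 0 0 0 0.49 -1;0 0 0 0 0 0.49 -1",
  "squeeze": 70
}}

```text
time: 5.15
tool_pos: [0.4271, 0.3145, 0.0232]
tcp_rot: [1.97, 2.447, 0.004]
wrist_force: [-0.0, -0.5, 6.7]
width: 0.189
```

Emit:
{"op": "move_arm", "data": {
  "series": "0 0 0 0 0 0 -1;0 0 0 0 0 -0.1 -1;0 0 0 0 0 -0.3 -1;0 0 0 0 0 -0.5 -1;0 0 0 0 0 -0.7 -1;0 0 0 0 0 -0.9 -1;0 0 0 0 0 -1 -1;0 0 0 0 0 -1 -1"
}}

```text
time: 5.95
tool_pos: [0.4271, 0.3146, 0.1237]
tcp_rot: [1.969, 2.446, 0.006]
wrist_force: [0.0, 0.5, -1.2]
width: 0.188
```

```bash
python3 - <<'E'
from plan import *
snap('top','t2.png');c=snap('side','s2.png')
cv2.imwrite('pics/s2z.png',cv2.resize(c['pixels'][100:260,140:340,::-1],None,fx=3.5,fy=3.5,interpolation=cv2.INTER_CUBIC))
chain([((.525,-.20,.26),np.pi/2)])
E
```

```text
at [0.4257 0.3136 0.1214] psi 1.786 t 6.05 w 0.188 F [-0.7  0.3 -1.7]
-> [ 0.525 -0.2    0.26 ] n 6
    -0.0 0.0 0.103 -0.872 -0.021 -0.231
    -0.0 0.0 0.0 -0.856 0.165 -0.231
    -0.0 0.0 0.0 -0.856 0.166 -0.231
    -0.0 0.0 0.0 -0.856 0.166 -0.23
    -0.0 0.0 0.0 -0.856 0.165 -0.231
    -0.0 0.0 0.0 -0.856 0.166 -0.231
```

View pics/s2z.png

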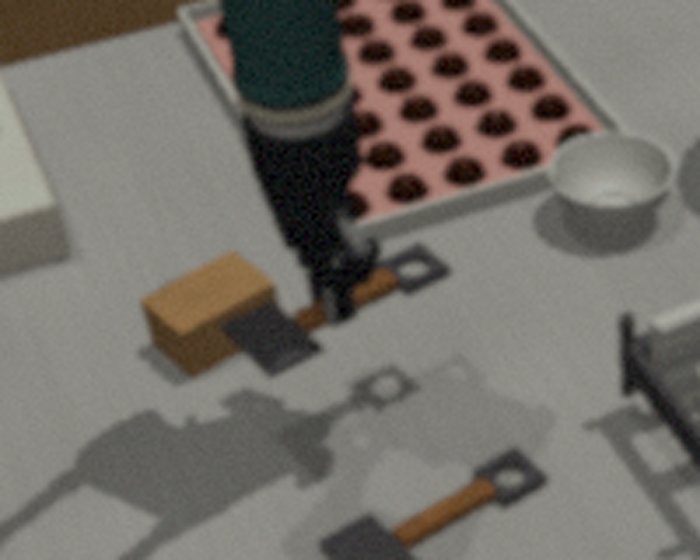

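Scraper 0 is held level, with its eye at about (415,265) in the zoom. Carrying it to the first hook.

Emit:
{"op": "move_arm", "data": {
  "series": "0 0 0.05 -0.25 0 -0.08 -1;0 0 0.103 -0.5 0 -0.17 -1;0 0 0.103 -0.75 0 -0.24 -1;0 0 0.103 -0.872 -0.02 -0.25 -1;0 0 0.103 -0.872 -0.02 -0.25 -1;0 0 0.103 -0.872 -0.02 -0.25 -1;0 0 0.103 -0.872 -0.02 -0.25 -1;0 0 0.103 -0.872 -0.02 -0.25 -1"
}}

```text
time: 6.85
tool_pos: [0.4424, 0.229, 0.1463]
tcp_rot: [-2.221, -2.222, 0.001]
wrist_force: [0.1, -0.4, -1.4]
width: 0.185
```

Emit:
{"op": "move_arm", "data": {
  "series": "0 0 0 -0.2 0.04 -0.06 -1;0 0 0 -0.45 0.08 -0.12 -1;0 0 0 -0.7 0.12 -0.2 -1;0 0 0 -0.86 0.166 -0.25 -1;0 0 0 -0.86 0.166 -0.25 -1;0 0 0 -0.86 0.166 -0.25 -1;0 0 0 -0.86 0.166 -0.25 -1;0 0 0 -0.86 0.166 -0.25 -1"
}}

```text
time: 7.65
tool_pos: [0.4589, 0.143, 0.1713]
tcp_rot: [-2.22, -2.222, 0.001]
wrist_force: [0.2, -0.4, -1.0]
width: 0.187
```

Emit:
{"op": "move_arm", "data": {
  "series": "0 0 0 -0.2 0.04 -0.06 -1;0 0 0 -0.45 0.08 -0.12 -1;0 0 0 -0.7 0.12 -0.2 -1;0 0 0 -0.86 0.166 -0.25 -1;0 0 0 -0.86 0.166 -0.25 -1;0 0 0 -0.86 0.166 -0.25 -1;0 0 0 -0.86 0.166 -0.25 -1;0 0 0 -0.86 0.166 -0.25 -1"
}}

```text
time: 8.45
tool_pos: [0.4754, 0.0571, 0.1962]
tcp_rot: [-2.22, -2.222, 0.001]
wrist_force: [-0.2, 0.7, -1.1]
width: 0.185
```

Emit:
{"op": "move_arm", "data": {
  "series": "0 0 0 -0.2 0.04 -0.06 -1;0 0 0 -0.45 0.08 -0.12 -1;0 0 0 -0.7 0.12 -0.2 -1;0 0 0 -0.86 0.166 -0.25 -1;0 0 0 -0.86 0.166 -0.25 -1;0 0 0 -0.86 0.166 -0.25 -1;0 0 0 -0.86 0.166 -0.25 -1;0 0 0 -0.86 0.166 -0.25 -1"
}}

```text
time: 9.25
tool_pos: [0.4919, -0.0288, 0.2212]
tcp_rot: [-2.22, -2.221, 0.001]
wrist_force: [-0.2, -0.5, -0.6]
width: 0.184
```

Emit:
{"op": "move_arm", "data": {
  "series": "0 0 0 -0.2 0.04 -0.06 -1;0 0 0 -0.45 0.08 -0.12 -1;0 0 0 -0.7 0.12 -0.2 -1;0 0 0 -0.86 0.166 -0.25 -1;0 0 0 -0.86 0.166 -0.25 -1;0 0 0 -0.86 0.166 -0.25 -1;0 0 0 -0.86 0.166 -0.25 -1;0 0 0 -0.86 0.166 -0.25 -1"
}}

```text
time: 10.05
tool_pos: [0.5086, -0.1148, 0.2462]
tcp_rot: [-2.22, -2.221, 0.0]
wrist_force: [0.0, -0.3, -0.1]
width: 0.188
```

```bash
python3 - <<'E'
from plan import *
chain([((.525,-.20,.27),np.pi/2)])
E
```

```text
at [ 0.5086 -0.1148  0.2462] psi 1.571 t 10.05 w 0.188 F [ 0.  -0.3 -0.1]
-> [ 0.525 -0.2    0.27 ] n 1
    -0.0 -0.0 0.0 -0.852 0.164 -0.238
```

Emit:
{"op": "move_arm", "data": {
  "series": "0 0 0 -0.2 0.04 -0.06 -1;0 0 0 -0.45 0.08 -0.16 -1;0 0 0 -0.7 0.14 -0.24 -1;0 0 0 -0.852 0.164 -0.24 -1;0 0 0 -0.852 0.164 -0.24 -1;0 0 0 -0.852 0.164 -0.24 -1;0 0 0 -0.852 0.164 -0.24 -1;0 0 0 -0.852 0.164 -0.24 -1"
}}

```text
time: 10.85
tool_pos: [0.525, -0.2, 0.2703]
tcp_rot: [-2.22, -2.221, 0.0]
wrist_force: [-0.8, 0.0, -1.0]
width: 0.187
```

```bash
python3 - <<'E'
from plan import *
t=snap('top','t3.png');c=snap('side','s3.png')
a=cv2.resize(t['pixels'][140:260,360:500,::-1],None,fx=2.85,fy=2.85,interpolation=cv2.INTER_CUBIC)
b=cv2.resize(c['pixels'][220:340,340:480,::-1],None,fx=2.85,fy=2.85,interpolation=cv2.INTER_CUBIC)
cv2.imwrite('pics/z5.png',cv2.convertScaleAbs(np.hstack([a,b]),alpha=1.5))
chain([((.525,-.20,.27),np.pi/2)])
E
```

```text
at [ 0.5252 -0.2002  0.2706] psi 1.571 t 10.95 w 0.188 F [-0.3 -0.1 -1.2]
-> [ 0.525 -0.2    0.27 ] n 1
    -0.0 -0.0 0.0 0.002 -0.002 0.006
```

View pics/z5.png

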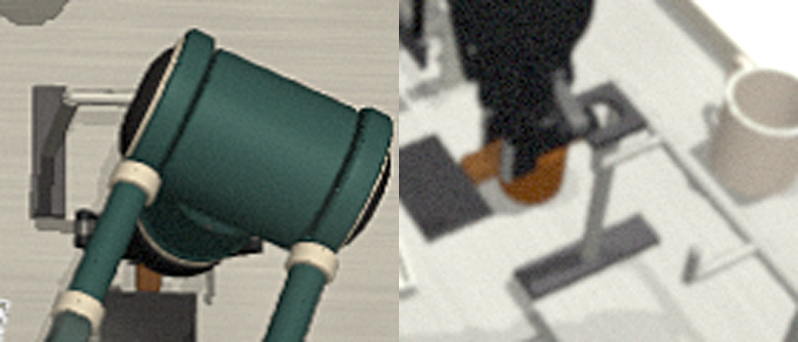

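```bash
python3 - <<'E'
from plan import *
c=snap('side')
b=cv2.resize(c['pixels'][240:290,380:450,::-1],None,fx=10,fy=10,interpolation=cv2.INTER_CUBIC)
for P,col in (((.5954,-.2,.258),(0,0,255)),((.597,-.2,.232),(0,255,0)),((.597,-.2,.204),(255,0,0))):
    u=proj(c,P)[0];print(u);cv2.circle(b,tuple(int(v) for v in (u-[380,240]+.5)*10),4,col,-1)
th=np.linspace(0,2*np.pi,40)
for q in proj(c,[(.5954+.012*np.cos(a),-.2+.012*np.sin(a),.258) for a in th]): cv2.circle(b,tuple(int(v) for v in (q-[380,240]+.5)*10),2,(0,0,255),-1)
cv2.imwrite('pics/z6.png',cv2.convertScaleAbs(b,alpha=1.6))
E
```

```text
[411.57469785 258.91950788]
[410.51010416 268.16846551]
[408.63742498 278.00640252]
```

View pics/z6.png

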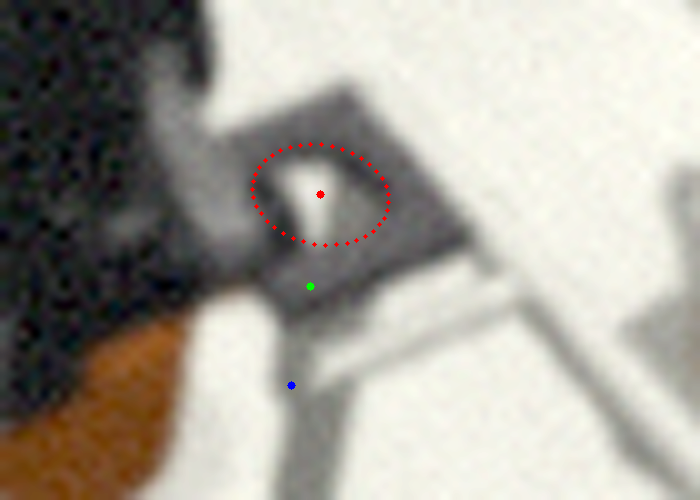

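Side zoom: the eye hole is at about (325,190), on the predicted circle, and it will pass over the tip. Lowering.

Emit:
{"op": "move_arm", "data": {
  "series": "0 0 0 0 0.015 0.08 -1;0 0 0 0 0.015 0.16 -1;0 0 0 0 0.015 0.24 -1;0 0 0 0 0.015 0.32 -1;0 0 0 0 0.015 0.4 -1;0 0 0 0 0.015 0.42 -1;0 0 0 0 0.015 0.42 -1;0 0 0 0 0.015 0.42 -1"
}}

```text
time: 11.8
tool_pos: [0.5271, -0.2011, 0.229]
tcp_rot: [2.222, 2.221, 0.0]
wrist_force: [-0.2, 0.1, -1.1]
width: 0.193
```

```bash
cat >> plan.py <<'E'
def pitchrows(E0,path,psi=np.pi/2,off=(.0695,.016)):
    """path: list of (theta, dEx,dEz): rows from current pitch 0 pose"""
    R0=Rd(psi);f=np.array([np.sin(psi),-np.cos(psi),0])
    T=lambda th,E: E-off[0]*Rd(psi,th)[:,1]-off[1]*Rd(psi,th)[:,2]
    p0=T(0,np.array(E0))
    for th,dx,dz in path:
        d=R0.T@(T(th,np.array(E0)+dx*f+np.array([0,0,dz]))-p0)/.1
        print('%.4f 0 0 %.3f %.3f %.3f'%(-th/np.radians(120),*d))
E
python3 - <<'E'
from plan import *
c=snap('side');b=cv2.resize(c['pixels'][230:300,370:460,::-1],None,fx=8,fy=8,interpolation=cv2.INTER_CUBIC)
cv2.imwrite('pics/z7.png',cv2.convertScaleAbs(b,alpha=1.6))
chain([]);r=np.radians
print(bot.read_state()['q'])
pitchrows((.597,-.2,.212),[(r(7.5*i),.0008*i,-.0012*i) for i in range(1,7)])
E
```

```text
at [ 0.5272 -0.2011  0.2293] psi 1.57 t 11.85 w 0.187 F [ 0.5 -0.6 -0.9]
[-4.08637902e-01  7.15623982e-02  1.87199717e+00 -1.45533473e-05
  1.19712836e+00 -1.97889511e+00]
-0.0625 0 0 -0.000 -0.007 0.104
-0.1250 0 0 -0.000 -0.002 0.209
-0.1875 0 0 0.000 0.016 0.314
-0.2500 0 0 0.000 0.045 0.417
-0.3125 0 0 0.000 0.086 0.516
-0.3750 0 0 0.000 0.138 0.610
```

View pics/z7.png

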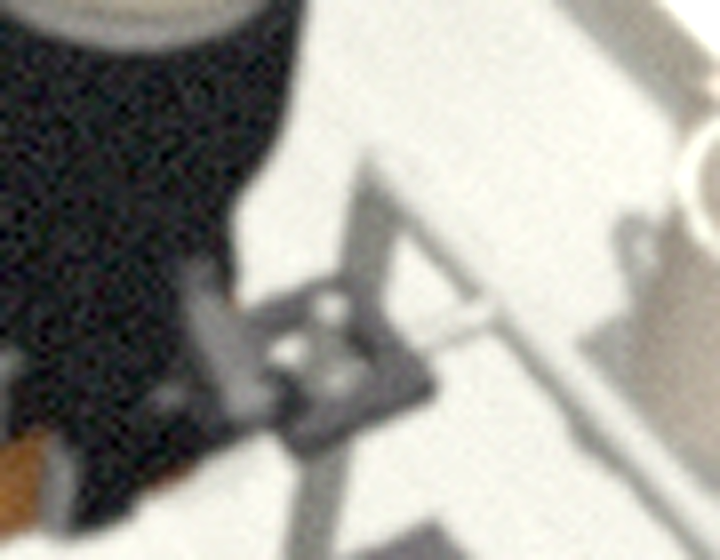

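The tip, at about (330,305), stands up through the hole. Now I'll tilt the handle down while holding the eye on the hook.

Emit:
{"op": "move_arm", "data": {
  "series": "-0.0625 0 0 0 -0.007 0.104 -1;-0.125 0 0 0 -0.002 0.209 -1;-0.1875 0 0 0 0.016 0.314 -1;-0.25 0 0 0 0.045 0.417 -1;-0.3125 0 0 0 0.086 0.516 -1;-0.375 0 0 0 0.138 0.61 -1;-0.375 0 0 0 0.138 0.61 -1;-0.375 0 0 0 0.138 0.61 -1"
}}

```text
time: 12.65
tool_pos: [0.5412, -0.1713, 0.1873]
tcp_rot: [1.854, 1.736, 0.604]
wrist_force: [-35.4, -43.3, -21.4]
width: 0.189
```

```bash
python3 - <<'E'
from plan import *
c=snap('side');b=cv2.resize(c['pixels'][220:340,340:480,::-1],None,fx=5,fy=5,interpolation=cv2.INTER_CUBIC)
cv2.imwrite('pics/z8.png',cv2.convertScaleAbs(b,alpha=1.6))
chain([]);r=np.radians
print(bot.read_state()['q'])
E
```

```text
at [ 0.5411 -0.1714  0.1871] psi 1.494 t 12.7 w 0.191 F [-36.7 -42.3 -20.7]
[-0.48755336 -0.20979075  2.37238616  0.67220633  0.39027627 -2.54402924]
```

View pics/z8.png

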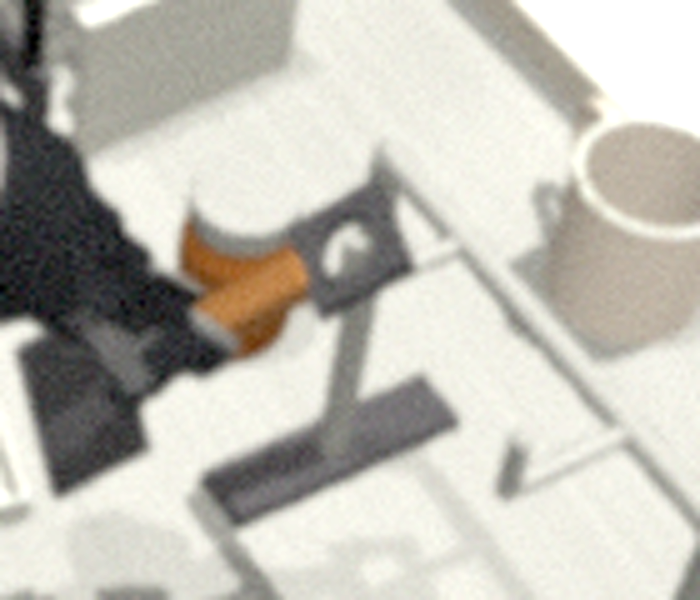

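```bash
python3 - <<'E'
from plan import *
def T(th,E,psi): return np.array(E)-.0695*Rd(psi,th)[:,1]-.016*Rd(psi,th)[:,2]
E=(.599,-.2,.208)
for psi,th in ((1.571,.35),(1.35,.35)):
  p=T(th,E,psi);chain([(p,psi,th)])
E
```

```text
at [ 0.5411 -0.1714  0.1871] psi 1.494 t 12.7 w 0.191 F [-36.7 -42.3 -20.7]
-> [ 0.5282 -0.2     0.1992] n 1
    0.168 0.031 -0.025 -0.299 -0.009 -0.155
at [ 0.5411 -0.1714  0.1871] psi 1.494 t 12.7 w 0.191 F [-36.7 -42.3 -20.7]
-> [ 0.5299 -0.1845  0.1992] n 1
    0.169 -0.022 0.067 -0.143 -0.002 -0.155
```

Emit:
{"op": "move_arm", "data": {
  "series": "0.04 -0.005 0.017 -0.036 0 -0.039 -1;0.085 -0.011 0.033 -0.072 -0.001 -0.078 -1;0.127 -0.016 0.05 -0.107 -0.001 -0.116 -1;0.169 -0.022 0.067 -0.143 -0.002 -0.155 -1;0.169 -0.022 0.067 -0.143 -0.002 -0.155 -1;0.169 -0.022 0.067 -0.143 -0.002 -0.155 -1;0.169 -0.022 0.067 -0.143 -0.002 -0.155 -1;0.169 -0.022 0.067 -0.143 -0.002 -0.155 -1"
}}

```text
time: 13.5
tool_pos: [0.5378, -0.1806, 0.2117]
tcp_rot: [2.204, 1.797, 0.328]
wrist_force: [-15.4, -5.4, 5.3]
width: 0.186
```

```bash
python3 - <<'E'
from plan import *
c=snap('side');b=cv2.resize(c['pixels'][220:340,340:480,::-1],None,fx=5,fy=5,interpolation=cv2.INTER_CUBIC)
cv2.imwrite('pics/z9.png',cv2.convertScaleAbs(b,alpha=1.6))
print(bot.read_state()['q'])
def T(th,E,psi): return np.array(E)-.0695*Rd(psi,th)[:,1]-.016*Rd(psi,th)[:,2]
E=(.602,-.2,.205)
for psi,th in ((1.2,.6),(1.2,.8)):
  p=T(th,E,psi);chain([(p,psi,th)])
E
```

```text
[-0.40986534 -0.11399239  2.12785149  0.10442027  0.7765442  -1.83918701]
at [ 0.5379 -0.1806  0.2118] psi 1.368 t 13.55 w 0.188 F [-14.3  -5.6   4.9]
-> [ 0.5401 -0.1759  0.179 ] n 1
    -0.114 -0.037 0.071 0.05 -0.104 0.312
at [ 0.5379 -0.1806  0.2118] psi 1.368 t 13.55 w 0.188 F [-14.3  -5.6   4.9]
-> [ 0.5462 -0.1783  0.1663] n 1
    -0.209 -0.045 0.067 0.039 -0.089 0.453
```

View pics/z9.png

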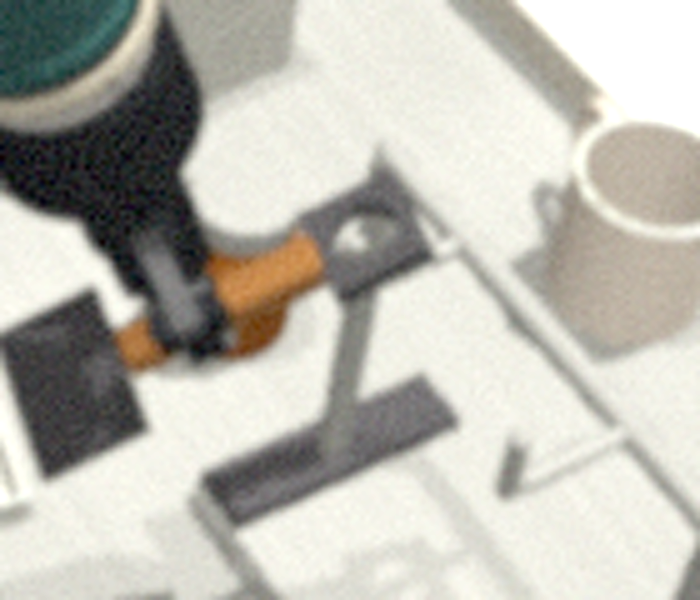

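Emit:
{"op": "move_arm", "data": {
  "series": "0 0 0.01 0.01 -0.07 0.03 -1;-0.04 -0.01 0.02 0.015 -0.09 0.1 -1;-0.09 -0.02 0.035 0.02 -0.1 0.2 -1;-0.14 -0.03 0.05 0.03 -0.1 0.32 -1;-0.18 -0.04 0.06 0.035 -0.095 0.4 -1;-0.209 -0.045 0.067 0.039 -0.089 0.453 -1;-0.209 -0.045 0.067 0.039 -0.089 0.453 -1;-0.209 -0.045 0.067 0.039 -0.089 0.453 -1"
}}

```text
time: 14.35
tool_pos: [0.5485, -0.1765, 0.166]
tcp_rot: [1.995, 1.367, 0.581]
wrist_force: [0.7, -0.1, -1.0]
width: 0.19
```

```bash
python3 - <<'E'
from plan import *
c=snap('side');b=cv2.resize(c['pixels'][220:340,340:480,::-1],None,fx=5,fy=5,interpolation=cv2.INTER_CUBIC)
cv2.imwrite('pics/z10.png',cv2.convertScaleAbs(b,alpha=1.6))
print(bot.read_state()['q'])
chain([])
E
```

```text
[-0.34594619 -0.18234358  2.44508475 -0.20066318  0.07859518 -1.35349298]
at [ 0.5488 -0.1768  0.1665] psi 1.202 t 14.4 w 0.187 F [-2.7  2.4 -3.3]
```

View pics/z10.png

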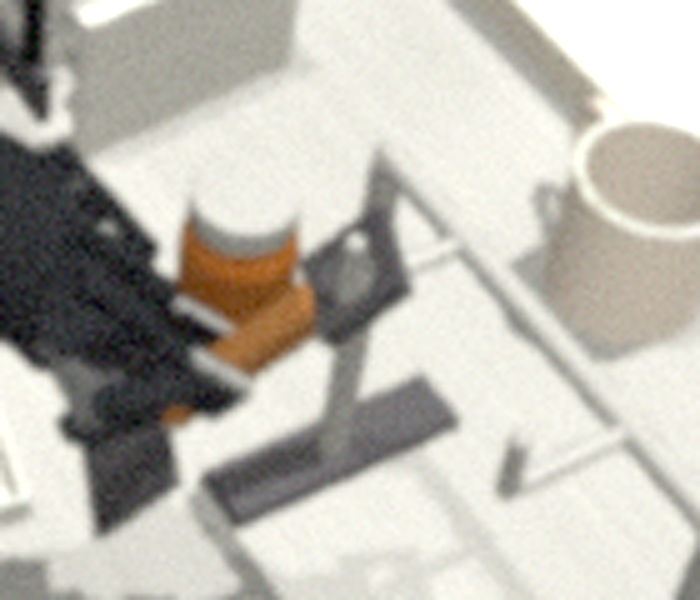

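Tilted 46° with near-zero force, and the tip shows in the hole at (355,250). Releasing.

Emit:
{"op": "move_arm", "data": {
  "series": "0 0 0 0 0 0 0.3;0 0 0 0 0 0 0.3;0 0 0 0 0 0 0.3;0 0 0 0 0 0 0.3;0 0 0 0 0 0 0.3;0 0 0 0 0 -0.1 0.3;0 0 0 0 0 -0.3 0.3;0 0 0 0 0 -0.6 0.3"
}}

```text
time: 15.2
tool_pos: [0.5076, -0.1608, 0.2066]
tcp_rot: [1.997, 1.367, 0.58]
wrist_force: [1.0, -0.9, 0.2]
width: 0.646
```

```bash
python3 - <<'E'
from plan import *
c=snap('side');b=cv2.resize(c['pixels'][220:340,340:480,::-1],None,fx=5,fy=5,interpolation=cv2.INTER_CUBIC)
cv2.imwrite('pics/z11.png',cv2.convertScaleAbs(b,alpha=1.6))
chain([((.46,0,.2),-np.pi/2+.219)])
chain([((.46,0,.2),np.pi/2+.219)])
E
```

```text
at [ 0.5073 -0.1605  0.211 ] psi 1.202 t 15.25 w 0.649 F [-0.6  0.3  1.1]
-> [0.46 0.   0.2 ] n 3
    0.048 -0.161 0.378 0.442 -0.262 -0.219
    0.048 -0.161 0.378 0.036 -0.491 -0.265
    0.048 -0.161 0.378 -0.398 -0.361 -0.154
at [ 0.5073 -0.1605  0.211 ] psi 1.202 t 15.25 w 0.649 F [-0.6  0.3  1.1]
-> [0.46 0.   0.2 ] n 2
    0.374 0.112 -0.266 0.663 -0.394 -0.329
    0.0 0.0 -0.0 0.834 -0.055 0.054
```

View pics/z11.png

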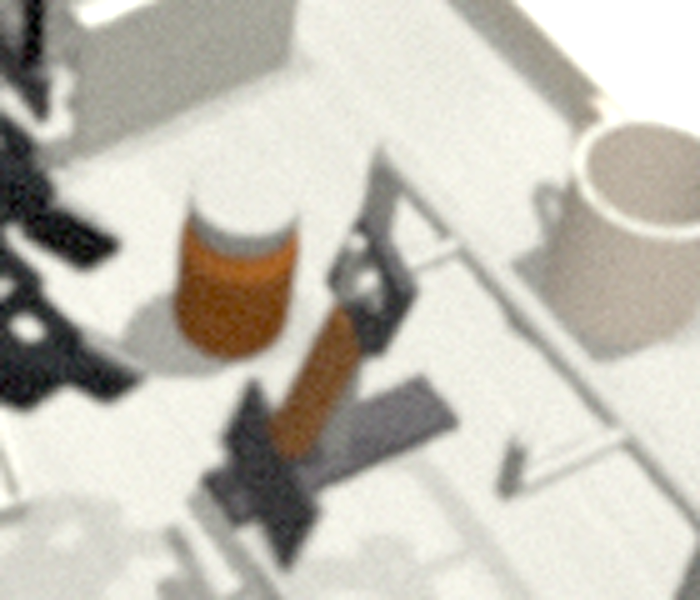

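Scraper 0 hangs on hook 0, swinging a little. On to scraper 1.

```bash
python3 - <<'E'
from plan import *
t=snap('top')
# check scraper1 hole/blade by masks
chain([((.4334,.1737,.11),np.pi/2+.219),((.4334,.1737,.0235),np.pi/2+.219)])
E
```

```text
at [ 0.5086 -0.1611  0.211 ] psi 1.202 t 15.3 w 0.65 F [0.3 0.5 1.2]
-> [0.4334 0.1737 0.11  ] n 3
    0.375 0.112 -0.266 0.949 -0.685 -0.226
    0.0 0.0 -0.0 1.144 -0.002 0.335
    0.0 0.0 -0.0 1.144 -0.001 0.336
-> [0.4334 0.1737 0.0235] n 1
    -0.0 0.0 0.0 0.001 -0.0 0.865
```

Emit:
{"op": "move_arm", "data": {
  "series": "0 0 0 0.05 -0.15 -0.2 0;0.06 0.02 -0.04 0.3 -0.3 -0.23 0;0.13 0.04 -0.09 0.6 -0.5 -0.23 0;0.2 0.06 -0.14 0.949 -0.685 -0.226 0;0.27 0.08 -0.19 0.949 -0.685 -0.226 0;0.33 0.1 -0.23 0.949 -0.685 -0.226 0;0.375 0.112 -0.266 0.949 -0.685 -0.226 0;0.375 0.112 -0.266 0.949 -0.685 -0.226 0"
}}

```text
time: 16.1
tool_pos: [0.4851, -0.05, 0.1739]
tcp_rot: [-1.958, -2.448, 0.008]
wrist_force: [0.6, -0.4, -0.6]
width: 0.5
```

Emit:
{"op": "move_arm", "data": {
  "series": "0 0 0 0.25 0 0.07 0;0 0 0 0.6 0 0.18 0;0 0 0 0.9 0 0.27 0;0 0 0 1 0 0.3 0;0 0 0 1 0 0.3 0;0 0 0 1 0 0.3 0;0 0 0 1 0 0.3 0;0 0 0 1 0 0.3 0"
}}

```text
time: 16.9
tool_pos: [0.4619, 0.0473, 0.145]
tcp_rot: [-1.964, -2.447, 0.004]
wrist_force: [-0.6, -0.6, -0.2]
width: 0.499
```

```bash
python3 - <<'E'
from plan import *
t=snap('top','t4.png')
chain([((.4334,.1737,.10),np.pi/2+.219),((.4334,.1737,.0235),np.pi/2+.219)])
E
```

```text
at [0.4618 0.0473 0.1449] psi 1.789 t 16.95 w 0.498 F [ 0.5 -0.7 -0.1]
-> [0.4334 0.1737 0.1   ] n 2
    -0.002 -0.001 -0.001 0.647 -0.001 0.226
    -0.0 -0.0 -0.0 0.648 -0.001 0.224
-> [0.4334 0.1737 0.0235] n 1
    -0.0 0.0 0.0 0.0 0.0 0.765
```

View pics/t4.png

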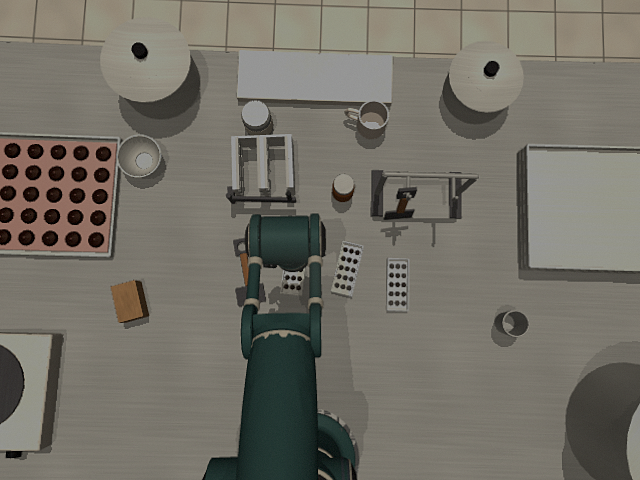

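Scraper 0 hangs at about (405,200), and scraper 1 is undisturbed at (248,270).

Emit:
{"op": "move_arm", "data": {
  "series": "0 0 0 0.25 0 0.07 0;0 0 0 0.5 0 0.15 0;0 0 0 0.648 0 0.225 0;0 0 0 0.648 0 0.225 0;0 0 0 0.648 0 0.225 0;0 0 0 0.648 0 0.225 0;0 0 0 0.648 0 0.225 0;0 0 0 0.648 0 0.225 0"
}}

```text
time: 17.75
tool_pos: [0.4474, 0.1109, 0.1225]
tcp_rot: [-1.964, -2.447, 0.004]
wrist_force: [-0.1, -0.9, 1.1]
width: 0.507
```

Emit:
{"op": "move_arm", "data": {
  "series": "0 0 0 0.25 0 0.07 0;0 0 0 0.5 0 0.15 0;0 0 0 0.647 0 0.225 0;0 0 0 0.647 0 0.35 0;0 0 0 0.647 0 0.5 0;0 0 0 0.647 0 0.5 0;0 0 0 0.647 0 0.5 0;0 0 0 0.647 0 0.5 0"
}}

```text
time: 18.55
tool_pos: [0.4333, 0.1743, 0.0728]
tcp_rot: [-1.963, -2.447, 0.003]
wrist_force: [1.1, 0.9, -0.0]
width: 0.5
```

```bash
python3 - <<'E'
from plan import *
chain([((.4334,.1737,.0235),np.pi/2+.219)])
E
```

```text
at [0.4333 0.1743 0.0728] psi 1.789 t 18.55 w 0.5 F [ 1.1  0.9 -0. ]
-> [0.4334 0.1737 0.0235] n 1
    -0.002 -0.001 -0.0 -0.007 0.002 0.493
```

Emit:
{"op": "move_arm", "data": {
  "series": "0 0 0 -0.005 0 0.25 0;0 0 0 -0.005 0 0.42 0;0 0 0 -0.005 0 0.492 0;0 0 0 -0.005 0 0.492 0;0 0 0 -0.005 0 0.492 -1;0 0 0 -0.005 0 0.492 -1;0 0 0 -0.005 0 0.492 -1;0 0 0 -0.005 0 0.492 -1",
  "squeeze": 80
}}

```text
time: 19.35
tool_pos: [0.4336, 0.1745, 0.0244]
tcp_rot: [-1.963, -2.449, 0.002]
wrist_force: [-1.0, -1.1, 5.8]
width: 0.182
```

Emit:
{"op": "move_arm", "data": {
  "series": "0 0 0 0 0 0 -1;0 0 0 0 0 -0.15 -1;0 0 0 0 0 -0.35 -1;0 0 0 0 0 -0.6 -1;0 0 0 0 0 -0.85 -1;0 0 0 0 0 -1 -1;0 0 0 0 0 -1 -1;0 0 0 0 0 -1 -1"
}}

```text
time: 20.15
tool_pos: [0.4329, 0.1741, 0.1229]
tcp_rot: [-1.962, -2.448, 0.004]
wrist_force: [-0.3, -0.0, -1.5]
width: 0.18
```

```bash
python3 - <<'E'
from plan import *
psi=1.17
def T(th,E,psi): return np.array(E)-.0695*Rd(psi,th)[:,1]-.016*Rd(psi,th)[:,2]
chain([((.50,-.10,.24),psi),(T(0,(.5965,-.2985,.256),psi),psi)])
E
```

```text
at [0.4329 0.1741 0.1229] psi 1.79 t 20.15 w 0.18 F [-0.3 -0.  -1.5]
-> [ 0.5  -0.1   0.24] n 3
    -0.002 -0.0 0.296 -0.94 0.018 -0.392
    -0.0 -0.0 0.0 -0.754 0.561 -0.391
    -0.0 -0.0 0.0 -0.754 0.562 -0.391
-> [ 0.5325 -0.2714  0.272 ] n 2
    -0.0 -0.0 0.0 -0.725 0.484 -0.161
    -0.0 -0.0 0.0 -0.726 0.484 -0.16
```

Emit:
{"op": "move_arm", "data": {
  "series": "0 0 0.05 -0.2 0 -0.1 -1;0 0 0.11 -0.5 0.01 -0.2 -1;0 0 0.18 -0.8 0.018 -0.32 -1;0 0 0.24 -0.94 0.018 -0.392 -1;0 0 0.296 -0.94 0.018 -0.392 -1;0 0 0.296 -0.94 0.018 -0.392 -1;0 0 0.296 -0.94 0.018 -0.392 -1;0 0 0.296 -0.94 0.018 -0.392 -1"
}}

```text
time: 20.95
tool_pos: [0.4546, 0.0829, 0.1609]
tcp_rot: [-2.613, -1.736, 0.01]
wrist_force: [0.5, 0.0, -1.0]
width: 0.177
```

Emit:
{"op": "move_arm", "data": {
  "series": "0 0 0 -0.2 0.15 -0.1 -1;0 0 0 -0.4 0.3 -0.2 -1;0 0 0 -0.6 0.45 -0.3 -1;0 0 0 -0.754 0.561 -0.391 -1;0 0 0 -0.754 0.561 -0.391 -1;0 0 0 -0.754 0.561 -0.391 -1;0 0 0 -0.754 0.561 -0.391 -1;0 0 0 -0.754 0.561 -0.391 -1"
}}

```text
time: 21.75
tool_pos: [0.4771, -0.0077, 0.2001]
tcp_rot: [-2.614, -1.734, 0.008]
wrist_force: [-0.7, -0.9, -0.7]
width: 0.182
```

Emit:
{"op": "move_arm", "data": {
  "series": "0 0 0 -0.2 0.15 -0.1 -1;0 0 0 -0.4 0.3 -0.2 -1;0 0 0 -0.6 0.45 -0.3 -1;0 0 0 -0.754 0.561 -0.391 -1;0 0 0 -0.754 0.561 -0.391 -1;0 0 0 -0.754 0.561 -0.391 -1;0 0 0 -0.754 0.561 -0.391 -1;0 0 0 -0.754 0.561 -0.391 -1"
}}

```text
time: 22.55
tool_pos: [0.4997, -0.0989, 0.239]
tcp_rot: [-2.614, -1.734, 0.008]
wrist_force: [0.3, 0.5, -0.5]
width: 0.182
```

Emit:
{"op": "move_arm", "data": {
  "series": "0 0 0 -0.2 0.13 -0.1 -1;0 0 0 -0.4 0.27 -0.161 -1;0 0 0 -0.6 0.4 -0.161 -1;0 0 0 -0.725 0.484 -0.161 -1;0 0 0 -0.725 0.484 -0.161 -1;0 0 0 -0.725 0.484 -0.161 -1;0 0 0 -0.725 0.484 -0.161 -1;0 0 0 -0.725 0.484 -0.161 -1"
}}

```text
time: 23.35
tool_pos: [0.5165, -0.1847, 0.2556]
tcp_rot: [-2.615, -1.734, 0.007]
wrist_force: [0.0, 0.7, -0.8]
width: 0.184
```

```bash
python3 - <<'E'
from plan import *
psi=1.17
c=snap('side');b=cv2.resize(c['pixels'][220:340,340:480,::-1],None,fx=5,fy=5,interpolation=cv2.INTER_CUBIC)
cv2.imwrite('pics/z12.png',cv2.convertScaleAbs(b,alpha=1.6))
def T(th,E,psi): return np.array(E)-.0695*Rd(psi,th)[:,1]-.016*Rd(psi,th)[:,2]
chain([(T(0,(.5965,-.2985,.256),psi),psi)])
E
```

```text
at [ 0.5166 -0.1848  0.2557] psi 1.171 t 23.4 w 0.179 F [-0.1 -0.1 -1.3]
-> [ 0.5325 -0.2714  0.272 ] n 1
    -0.003 0.001 0.0 -0.736 0.483 -0.165
```

View pics/z12.png

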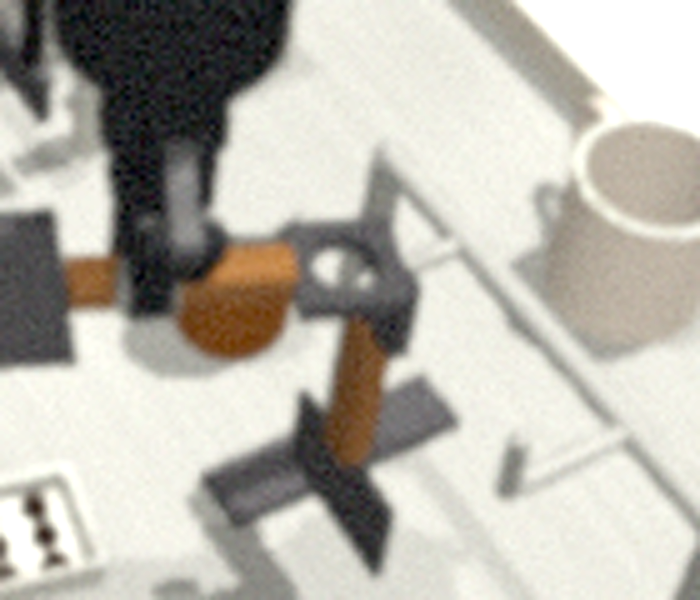

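Emit:
{"op": "move_arm", "data": {
  "series": "0 0 0 0 0 -0.1 -1;0 0 0 -0.1 0 -0.165 -1;0 0 0 -0.3 0.15 -0.165 -1;0 0 0 -0.5 0.3 -0.165 -1;0 0 0 -0.65 0.42 -0.165 -1;0 0 0 -0.736 0.483 -0.165 -1;0 0 0 -0.736 0.483 -0.165 -1;0 0 0 -0.736 0.483 -0.165 -1"
}}

```text
time: 24.2
tool_pos: [0.5323, -0.272, 0.272]
tcp_rot: [-2.616, -1.732, 0.007]
wrist_force: [-0.6, -1.0, -1.0]
width: 0.187
```

```bash
python3 - <<'E'
from plan import *
psi=1.17
c=snap('side');x0,y0=390,260
b=cv2.resize(c['pixels'][y0:y0+70,x0:x0+90,::-1],None,fx=8,fy=8,interpolation=cv2.INTER_CUBIC)
b=cv2.convertScaleAbs(b,alpha=1.6)
th=np.linspace(0,2*np.pi,40)
for q in proj(c,[(.5965+.012*np.cos(a),-.2985+.012*np.sin(a),.260) for a in th]+[(.5965,-.2985,.232),(.5965,-.2985,.204)]): cv2.circle(b,tuple(int(v) for v in (q-[x0,y0]+.5)*8),2,(0,0,255),-1)
cv2.imwrite('pics/z13.png',b)
def T(th,E,psi): return np.array(E)-.0695*Rd(psi,th)[:,1]-.016*Rd(psi,th)[:,2]
chain([(T(0,(.5975,-.2985,.212),psi),psi)])
E
```

```text
at [ 0.5323 -0.2716  0.272 ] psi 1.17 t 24.25 w 0.18 F [ 1.4  0.5 -1.4]
-> [ 0.5335 -0.2714  0.228 ] n 1
    -0.003 0.0 0.0 0.008 0.013 0.439
```

View pics/z13.png

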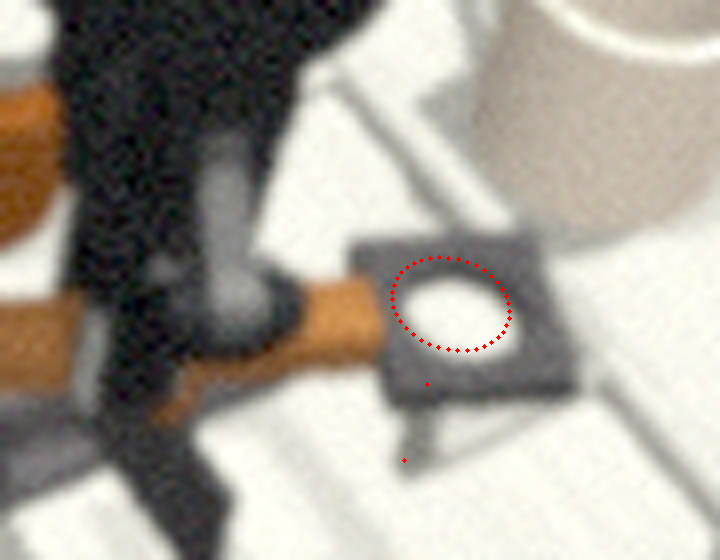

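Eye hole at (460,308), and the hook bend at (410,460) lies directly below it. Lowering.

Emit:
{"op": "move_arm", "data": {
  "series": "0 0 0 0.005 0.01 0.08 -1;0 0 0 0.005 0.01 0.16 -1;0 0 0 0.005 0.01 0.24 -1;0 0 0 0.005 0.01 0.32 -1;0 0 0 0.005 0.01 0.4 -1;0 0 0 0.005 0.01 0.43 -1;0 0 0 0.005 0.01 0.43 -1;0 0 0 0.005 0.01 0.43 -1"
}}

```text
time: 25.05
tool_pos: [0.5336, -0.2723, 0.2293]
tcp_rot: [-2.616, -1.733, 0.006]
wrist_force: [-0.9, -0.7, -1.9]
width: 0.183
```

```bash
python3 - <<'E'
from plan import *
c=snap('side');x0,y0=390,260
b=cv2.resize(c['pixels'][y0:y0+70,x0:x0+90,::-1],None,fx=8,fy=8,interpolation=cv2.INTER_CUBIC)
cv2.imwrite('pics/z14.png',cv2.convertScaleAbs(b,alpha=1.6))
chain([]);r=np.radians;print(bot.read_state()['q'])
pitchrows((.597,-.2985,.212),[(r(7.5*i),.0008*i,-.0012*i) for i in range(1,7)],psi=1.17)
E
```

```text
at [ 0.5337 -0.2724  0.2296] psi 1.17 t 25.1 w 0.184 F [ 0.7 -0.4 -0.3]
[-0.51228533  0.14059609  1.79531289 -0.00229353  1.21010745 -1.68146001]
-0.0625 0 0 -0.000 -0.007 0.104
-0.1250 0 0 -0.000 -0.002 0.209
-0.1875 0 0 -0.000 0.016 0.314
-0.2500 0 0 0.000 0.045 0.417
-0.3125 0 0 0.000 0.086 0.516
-0.3750 0 0 -0.000 0.138 0.610
```

View pics/z14.png

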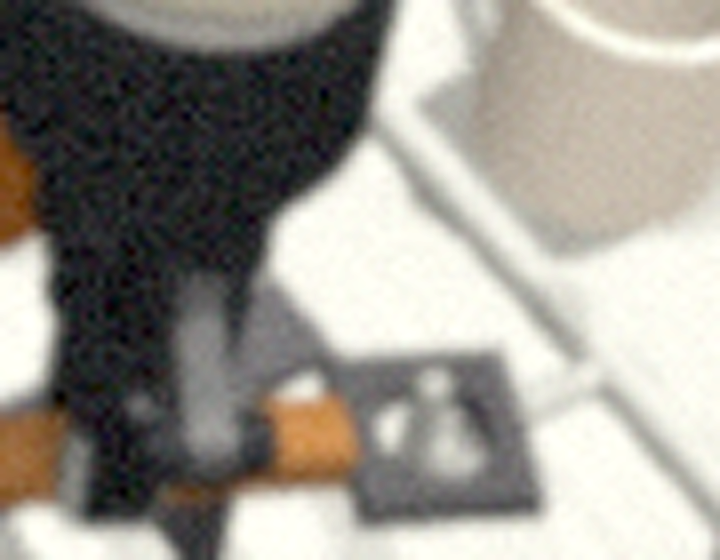

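Emit:
{"op": "move_arm", "data": {
  "series": "-0.0625 0 0 0 -0.007 0.104 -1;-0.125 0 0 0 -0.002 0.209 -1;-0.1875 0 0 0 0.016 0.314 -1;-0.25 0 0 0 0.045 0.417 -1;-0.3125 0 0 0 0.086 0.516 -1;-0.375 0 0 0 0.138 0.61 -1;-0.375 0 0 0 0.138 0.61 -1;-0.375 0 0 0 0.138 0.61 -1"
}}

```text
time: 25.9
tool_pos: [0.544, -0.2768, 0.1661]
tcp_rot: [2.031, 1.344, 0.55]
wrist_force: [0.8, 0.9, -0.4]
width: 0.186
```

```bash
python3 - <<'E'
from plan import *
c=snap('side');b=cv2.resize(c['pixels'][220:340,340:480,::-1],None,fx=5,fy=5,interpolation=cv2.INTER_CUBIC)
cv2.imwrite('pics/z15.png',cv2.convertScaleAbs(b,alpha=1.6))
chain([]);r=np.radians;print(bot.read_state()['q'])
E
```

```text
at [ 0.5438 -0.277   0.1658] psi 1.169 t 25.95 w 0.182 F [-2.3 -0.6 -1.6]
[-0.57656402 -0.10303907  2.36805603  0.85560858  0.16053956 -2.54615212]
```

View pics/z15.png

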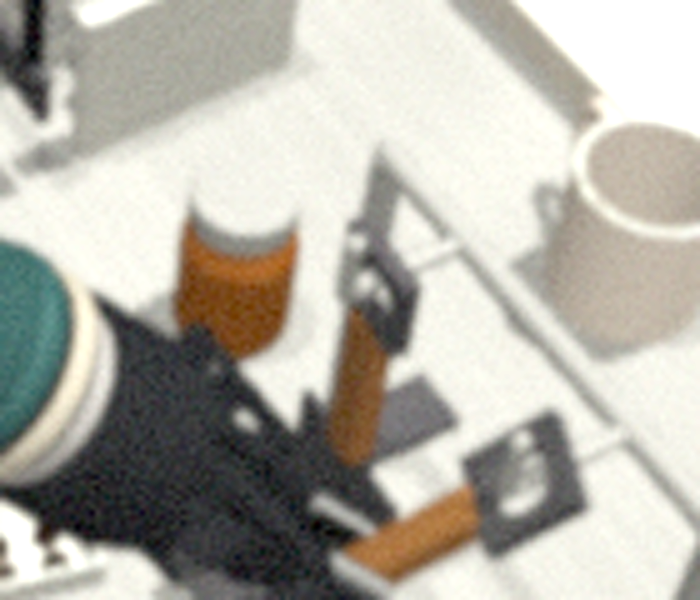

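Emit:
{"op": "move_arm", "data": {
  "series": "0 0 0 0 0 0 -0.2;0 0 0 0 0 0 -0.2;0 0 0 0 0 0 -0.2;0 0 0 0 0 0 -0.2;0 0 0 0 0 -0.05 -0.2;0 0 0 0 0 -0.2 -0.2;0 0 0 0 0 -0.4 -0.2;0 0 0 0 0 -0.7 -0.2"
}}

```text
time: 26.75
tool_pos: [0.5001, -0.258, 0.2174]
tcp_rot: [2.031, 1.346, 0.55]
wrist_force: [0.4, -0.0, 0.3]
width: 0.4
```

```bash
python3 - <<'E'
from plan import *
c=snap('side');b=cv2.resize(c['pixels'][220:340,340:480,::-1],None,fx=5,fy=5,interpolation=cv2.INTER_CUBIC)
cv2.imwrite('pics/z16.png',cv2.convertScaleAbs(b,alpha=1.6))
chain([((.49,-.2,.25),1.35)]);r=np.radians;print(bot.read_state()['q'])
E
```

```text
at [ 0.4997 -0.258   0.2219] psi 1.17 t 26.8 w 0.401 F [0.6 0.8 1.5]
-> [ 0.49 -0.2   0.25] n 1
    0.373 0.035 -0.081 0.495 -0.024 -0.423
[-0.60173122 -0.30853944  2.4084037   0.48724608  0.30151738 -2.18418576]
```

View pics/z16.png

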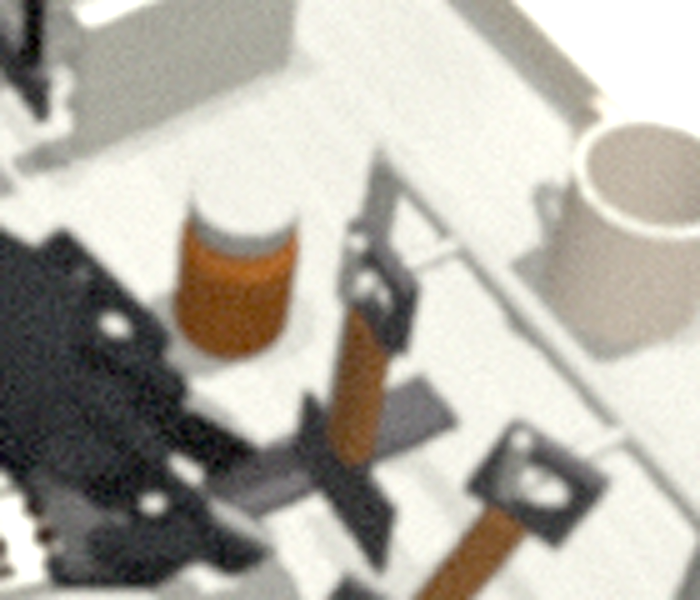

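Emit:
{"op": "move_arm", "data": {
  "series": "0.04 0.004 -0.01 0.06 0 -0.05 -0.2;0.08 0.008 -0.02 0.12 0 -0.12 -0.2;0.14 0.013 -0.03 0.2 -0.01 -0.2 -0.2;0.2 0.018 -0.045 0.3 -0.02 -0.3 -0.2;0.26 0.024 -0.06 0.4 -0.024 -0.423 -0.2;0.32 0.03 -0.07 0.495 -0.024 -0.423 -0.2;0.373 0.035 -0.081 0.495 -0.024 -0.423 -0.2;0.373 0.035 -0.081 0.495 -0.024 -0.423 -0.2"
}}

```text
time: 27.6
tool_pos: [0.4937, -0.2009, 0.246]
tcp_rot: [-2.448, -1.963, 0.001]
wrist_force: [-0.3, -1.1, -0.0]
width: 0.397
```

```bash
python3 - <<'E'
from plan import *
chain([((.622,.0715,.22),np.pi/2),((.622,.0715,.123),np.pi/2)]);r=np.radians;print(bot.read_state()['q'])
E
```

```text
at [ 0.4937 -0.2009  0.246 ] psi 1.352 t 27.6 w 0.397 F [-0.3 -1.1 -0. ]
-> [0.622  0.0715 0.22  ] n 3
    -0.002 -0.001 -0.105 0.979 0.22 0.088
    -0.0 -0.0 -0.0 0.908 0.429 0.087
    -0.0 -0.0 -0.0 0.908 0.428 0.087
-> [0.622  0.0715 0.123 ] n 1
    0.0 -0.0 0.0 -0.001 -0.001 0.97
[-4.33972483e-01  2.25036341e-03  1.91218734e+00  1.26878259e-03
  1.23122227e+00 -1.78607558e+00]
```

Emit:
{"op": "move_arm", "data": {
  "series": "0 0 -0.03 0.3 0.06 0.03 -0.2;0 0 -0.07 0.65 0.14 0.06 -0.2;0 0 -0.105 0.979 0.22 0.088 -0.2;0 0 -0.105 0.979 0.22 0.088 -0.2;0 0 -0.105 0.979 0.22 0.088 -0.2;0 0 -0.105 0.979 0.22 0.088 -0.2;0 0 -0.105 0.979 0.22 0.088 -0.2;0 0 -0.105 0.979 0.22 0.088 -0.2"
}}

```text
time: 28.4
tool_pos: [0.5334, -0.1105, 0.2376]
tcp_rot: [-2.222, -2.216, -0.0]
wrist_force: [-0.2, -0.2, 0.5]
width: 0.401
```

Emit:
{"op": "move_arm", "data": {
  "series": "0 0 0 0.3 0.14 0.03 -0.2;0 0 0 0.6 0.28 0.06 -0.2;0 0 0 0.908 0.429 0.087 -0.2;0 0 0 0.908 0.429 0.087 -0.2;0 0 0 0.908 0.429 0.087 -0.2;0 0 0 0.908 0.429 0.087 -0.2;0 0 0 0.908 0.429 0.087 -0.2;0 0 0 0.908 0.429 0.087 -0.2"
}}

```text
time: 29.2
tool_pos: [0.5764, -0.0198, 0.229]
tcp_rot: [-2.221, -2.217, 0.0]
wrist_force: [0.4, 0.8, -0.6]
width: 0.396
```

Emit:
{"op": "move_arm", "data": {
  "series": "0 0 0 0.3 0.14 0.03 -0.2;0 0 0 0.6 0.28 0.06 -0.2;0 0 0 0.908 0.428 0.087 -0.2;0 0 0 0.908 0.428 0.087 -0.2;0 0 0 0.908 0.428 0.087 -0.2;0 0 0 0.908 0.428 0.087 -0.2;0 0 0 0.908 0.428 0.087 -0.2;0 0 0 0.908 0.428 0.087 -0.2"
}}

```text
time: 30.0
tool_pos: [0.6193, 0.071, 0.2205]
tcp_rot: [-2.221, -2.217, 0.0]
wrist_force: [0.7, -0.6, -0.3]
width: 0.403
```

```bash
python3 - <<'E'
from plan import *
c=snap('side');x0,y0=300,150
b=cv2.resize(c['pixels'][y0:y0+120,x0:x0+140,::-1],None,fx=5,fy=5,interpolation=cv2.INTER_CUBIC)
cv2.imwrite('pics/z17.png',cv2.convertScaleAbs(b,alpha=1.6))
chain([((.622,.0715,.123),np.pi/2)])
E
```

```text
at [0.6194 0.0712 0.2205] psi 1.569 t 30.05 w 0.397 F [-0.3  1.3 -0.8]
-> [0.622  0.0715 0.123 ] n 1
    -0.001 -0.001 -0.001 0.001 0.029 0.975
```

View pics/z17.png

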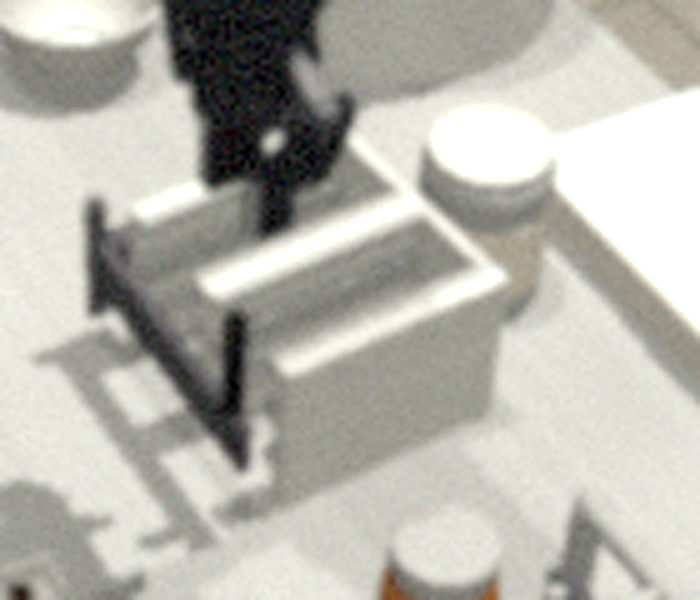

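Emit:
{"op": "move_arm", "data": {
  "series": "0 0 0 0 0.02 0.25 -0.2;0 0 0 0 0.02 0.5 -0.2;0 0 0 0 0.02 0.75 -0.2;0 0 0 0 0.02 0.95 -0.2;0 0 0 0 0.02 0.975 -0.2;0 0 0 0 0.02 0.975 -0.7;0 0 0 0 0.02 0.975 -1;0 0 0 0 0.02 0.975 -1",
  "squeeze": 25
}}

```text
time: 30.85
tool_pos: [0.6217, 0.0705, 0.1236]
tcp_rot: [-2.221, -2.22, 0.002]
wrist_force: [1.2, -5.2, -4.6]
width: 0.131
```

```bash
python3 - <<'E'
from plan import *
c=snap('side');x0,y0=300,150
b=cv2.resize(c['pixels'][y0:y0+120,x0:x0+140,::-1],None,fx=5,fy=5,interpolation=cv2.INTER_CUBIC)
cv2.imwrite('pics/z18.png',cv2.convertScaleAbs(b,alpha=1.6))
chain([])
E
```

```text
at [0.6217 0.0705 0.1236] psi 1.57 t 30.9 w 0.128 F [-0.  -5.  -4.2]
```

View pics/z18.png

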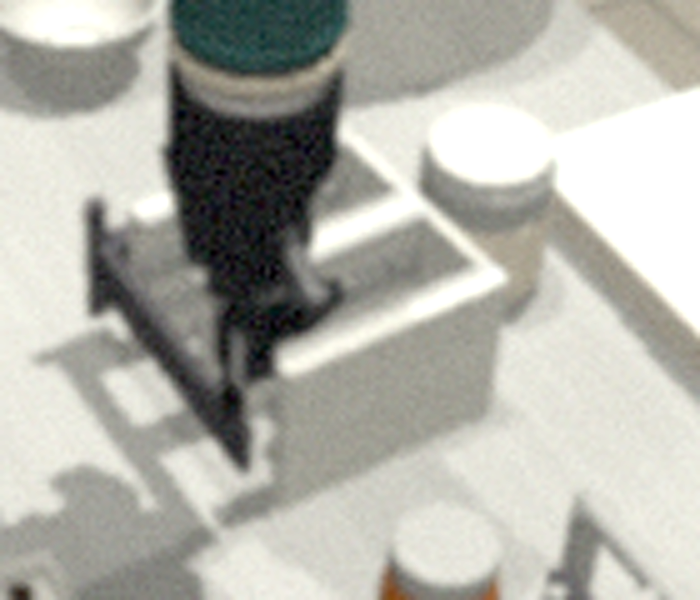

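```bash
cat >> plan.py <<'E'
def arc(h,yaw,f0,f1,n=7,psi=np.pi/2):
    a=lambda f: h+.145*np.array([np.cos(-np.pi/2+yaw-f),np.sin(-np.pi/2+yaw-f)])
    R=Rd(psi)[:2,:2]
    for i in range(1,n+1):
        d=R.T@(a(f0+(f1-f0)*i/n)-a(f0))/.1;print('%.3f %.3f'%tuple(d),end='; ')
    print('end',a(f1).round(4))
E
python3 - <<'E'
from plan import *
h=np.array([.615,.215])
for i in range(5): arc(h,.04,.5*i,.5*i+.5)
E
```

```text
-0.000 -0.104; 0.007 -0.207; 0.021 -0.309; 0.042 -0.411; 0.071 -0.510; 0.107 -0.607; 0.150 -0.702; end [0.5506 0.0851]
0.049 -0.091; 0.105 -0.178; 0.167 -0.262; 0.234 -0.340; 0.307 -0.414; 0.385 -0.482; 0.468 -0.544; end [0.4962 0.1318]
0.087 -0.056; 0.178 -0.106; 0.272 -0.150; 0.368 -0.186; 0.468 -0.216; 0.569 -0.238; 0.671 -0.253; end [0.4709 0.199 ]
0.103 -0.008; 0.207 -0.008; 0.310 -0.001; 0.413 0.013; 0.514 0.035; 0.613 0.064; 0.711 0.100; end [0.4808 0.27  ]
0.094 0.043; 0.185 0.092; 0.273 0.148; 0.356 0.209; 0.434 0.277; 0.508 0.350; 0.576 0.428; end [0.5236 0.3276]
```

Emit:
{"op": "move_arm", "data": {
  "series": "0 0 0 0 -0.104 0 -1;0 0 0 0.007 -0.207 0 -1;0 0 0 0.021 -0.309 0 -1;0 0 0 0.042 -0.411 0 -1;0 0 0 0.071 -0.51 0 -1;0 0 0 0.107 -0.607 0 -1;0 0 0 0.15 -0.702 0 -1;0 0 0 0.15 -0.702 0 -1"
}}

```text
time: 31.7
tool_pos: [0.5492, 0.0877, 0.1234]
tcp_rot: [-2.218, -2.219, 0.002]
wrist_force: [-2.9, -5.0, -1.5]
width: 0.132
```

Emit:
{"op": "move_arm", "data": {
  "series": "0 0 0 0.049 -0.091 0 -1;0 0 0 0.105 -0.178 0 -1;0 0 0 0.167 -0.262 0 -1;0 0 0 0.234 -0.34 0 -1;0 0 0 0.307 -0.414 0 -1;0 0 0 0.385 -0.482 0 -1;0 0 0 0.468 -0.544 0 -1;0 0 0 0.468 -0.544 0 -1"
}}

```text
time: 32.5
tool_pos: [0.4943, 0.1349, 0.1234]
tcp_rot: [-2.216, -2.217, 0.004]
wrist_force: [-5.3, -4.7, 0.6]
width: 0.13
```

Emit:
{"op": "move_arm", "data": {
  "series": "0 0 0 0.087 -0.056 0 -1;0 0 0 0.178 -0.106 0 -1;0 0 0 0.272 -0.15 0 -1;0 0 0 0.368 -0.186 0 -1;0 0 0 0.468 -0.216 0 -1;0 0 0 0.569 -0.238 0 -1;0 0 0 0.671 -0.253 0 -1;0 0 0 0.671 -0.253 0 -1"
}}

```text
time: 33.3
tool_pos: [0.4706, 0.2027, 0.1234]
tcp_rot: [-2.217, -2.218, 0.001]
wrist_force: [-4.4, -0.8, -1.4]
width: 0.128
```

Emit:
{"op": "move_arm", "data": {
  "series": "0 0 0 0.103 -0.008 0 -1;0 0 0 0.207 -0.008 0 -1;0 0 0 0.31 -0.001 0 -1;0 0 0 0.413 0.013 0 -1;0 0 0 0.514 0.035 0 -1;0 0 0 0.613 0.064 0 -1;0 0 0 0.711 0.1 0 -1;0 0 0 0.711 0.1 0 -1"
}}

```text
time: 34.1
tool_pos: [0.4822, 0.2738, 0.1237]
tcp_rot: [-2.218, -2.219, -0.001]
wrist_force: [0.7, -0.5, -3.6]
width: 0.13
```

Emit:
{"op": "move_arm", "data": {
  "series": "0 0 0 0.094 0.043 0 -1;0 0 0 0.185 0.092 0 -1;0 0 0 0.273 0.148 0 -1;0 0 0 0.356 0.209 0 -1;0 0 0 0.434 0.277 0 -1;0 0 0 0.508 0.35 0 -1;0 0 0 0.576 0.428 0 -1;0 0 0 0.576 0.428 0 -1"
}}

```text
time: 34.9
tool_pos: [0.5256, 0.3311, 0.1238]
tcp_rot: [-2.219, -2.218, -0.002]
wrist_force: [-0.3, 0.0, -3.2]
width: 0.129
```

```bash
python3 - <<'E'
from plan import *
c=snap('side','s5.png');t=snap('top','t5.png')
chain([])
E
```

```text
at [0.5247 0.3304 0.1238] psi 1.57 t 35.0 w 0.134 F [-0.2  0.5 -3.8]
```

View pics/s5.png

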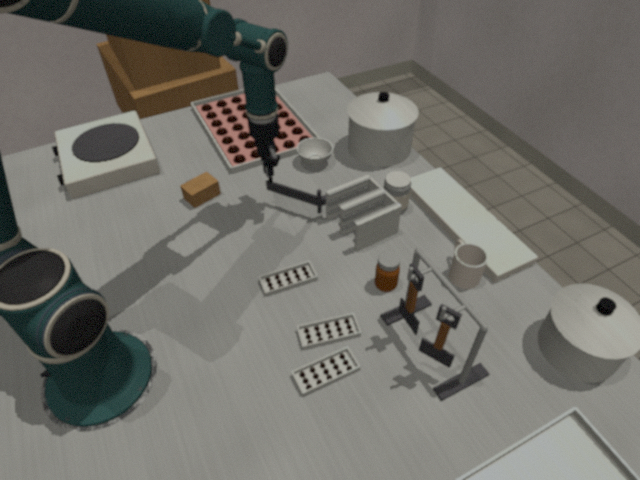

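View pics/t5.png

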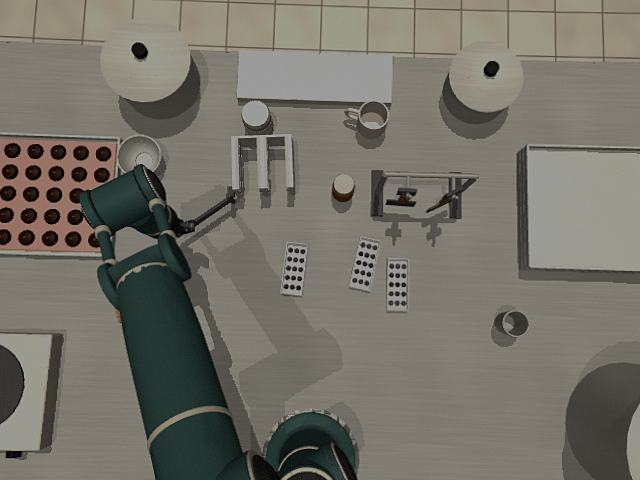

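The bar is open and both scrapers hang. The middle tray has been knocked aside and now lies at (365,264). I'll let go of the pin and re-measure.

Emit:
{"op": "move_arm", "data": {
  "series": "0 0 0 0 0 0 0;0 0 0 0 0 0 0;0 0 0 0 0 -0.1 0;0 0 0 0 0 -0.35 0.5;0 0 0 0 0 -0.6 0.8;0 0 0 -0.1 0 -0.7 1;0 0 0 -0.3 -0.1 -0.7 1;0 0 0 -0.6 -0.2 -0.7 1"
}}

```text
time: 35.8
tool_pos: [0.5049, 0.2696, 0.195]
tcp_rot: [-2.219, -2.22, -0.004]
wrist_force: [0.0, -0.3, -0.6]
width: 0.998
```

```bash
python3 - <<'E'
from plan import *
import meas
t=snap('top','t6.png');s=snap('side','s6.png')
meas.trays(t)
chain([])
z=lambda im,x,y,w,h,f: cv2.convertScaleAbs(cv2.resize(im['pixels'][y:y+h,x:x+w,::-1],None,fx=f,fy=f,interpolation=cv2.INTER_CUBIC),alpha=1.4)
cv2.imwrite('pics/z19.png',np.hstack([z(t,222,125,80,80,5),z(s,315,170,80,80,5)]))
cv2.imwrite('pics/z20.png',np.hstack([z(t,370,160,80,80,5)]))
cv2.imwrite('pics/z21.png',z(t,330,225,85,95,6))
E
```

```text
c [ 0.0685 -0.7591] size [ 27.6 168.1] yaw -0.066 px (627, 405, 13, 75)
c [ 0.4215 -0.2027] size [ 53.7 129. ] yaw -0.019 px (387, 258, 23, 53)
c [0.453  0.0573] size [ 53.3 129.3] yaw -0.083 px (280, 242, 27, 53)
c [ 0.4707 -0.1202] size [ 54.2 128.7] yaw -0.204 px (349, 236, 32, 55)
c [0.7246 0.1495] size [138.5 154.6] yaw -1.503 px (231, 134, 62, 55)
c [0.708  0.6053] size [143.6 398.2] yaw -1.546 px (0, 132, 161, 58)
at [0.503  0.2664 0.1936] psi 1.568 t 35.9 w 0.999 F [ 1.1  0.3 -0.2]
```

View pics/z19.png

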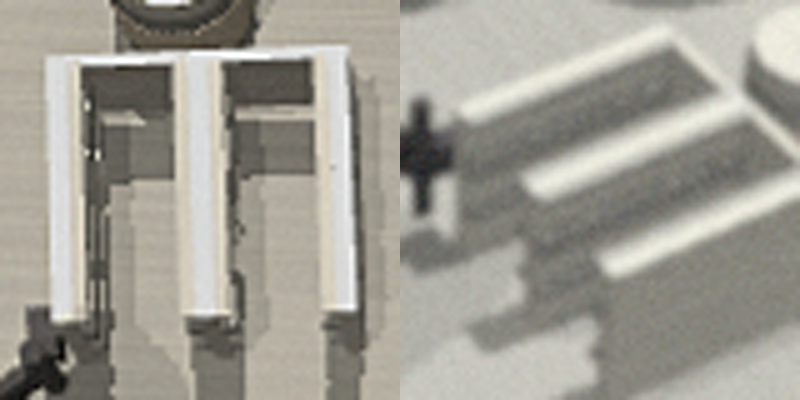

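View pics/z21.png

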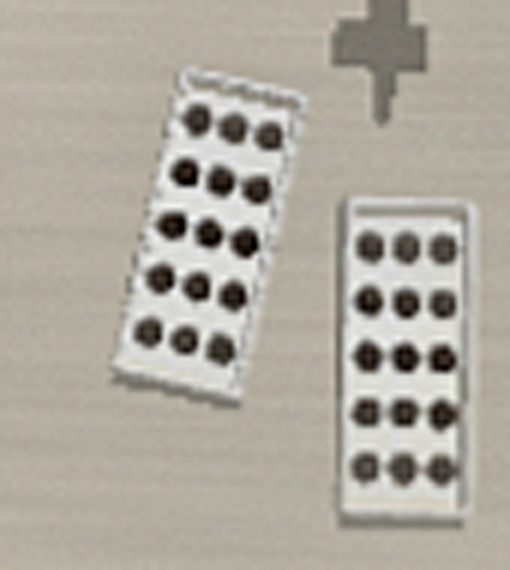

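```bash
python3 - <<'E'
from plan import *
t=snap('top')
g=cv2.cvtColor(t['pixels'],cv2.COLOR_RGB2GRAY).astype(float)
print(g[170,225:300:1].astype(int).tolist())
# subpixel edges per row: left edge of left strip, right edge of right strip
L=[];Rr=[]
def cross(v,x0,th): # first upward crossing
    for i in range(len(v)-1):
        if v[i]<th<=v[i+1]: return x0+i+(th-v[i])/(v[i+1]-v[i])
for y in range(142,184):
    a=cross(g[y,225:242],225,145);b=cross(g[y,285:300][::-1],0,145)
    if a: L.append(onz(t,a,y,.095)[:2])
    if b is not None: Rr.append(onz(t,299-b,y,.095)[:2])
from numpy import polyfit
L=np.array(L);Rr=np.array(Rr)
for P in (L,Rr):
    k=np.polyfit(P[:,0],P[:,1],1);r=P[:,1]-np.polyval(k,P[:,0]);m=abs(r)<.002;k=np.polyfit(P[m,0],P[m,1],1);print('yaw',k[0],'y at x=.635',np.polyval(k,.635),len(P),m.sum())
for xs in ((233,238),(260,266),(289,292)):
    for x in range(*xs):
        a=cross(g[180:196,x][::-1],0,140)
        if a is not None: print('front',x,onz(t,x,195-a,.095)[:2].round(4))
        b=cross(g[125:150,x],125,150)
        if b: print('   back',onz(t,x,b,.095)[:2].round(4))
E
```

```text
[122, 123, 123, 122, 118, 121, 115, 159, 158, 155, 160, 140, 144, 153, 59, 84, 59, 87, 62, 110, 110, 109, 108, 109, 122, 124, 125, 123, 124, 126, 125, 124, 137, 146, 145, 150, 153, 154, 156, 150, 148, 154, 92, 65, 88, 78, 107, 112, 112, 110, 123, 127, 126, 127, 125, 124, 123, 125, 124, 121, 126, 147, 149, 150, 155, 156, 162, 143, 67, 83, 108, 109, 108, 106, 122]
yaw 0.06929640189138139 y at x=.635 0.2074684373094481 42 42
yaw 0.07492463049381838 y at x=.635 0.06260198995257116 42 42
front 233 [0.6318 0.2048]
   back [0.7617 0.2113]
front 234 [0.632  0.2024]
   back [0.7618 0.2089]
front 235 [0.6325 0.2001]
   back [0.7625 0.2065]
front 236 [0.6328 0.1977]
   back [0.7626 0.2041]
front 237 [0.6344 0.1954]
   back [0.7624 0.2017]
front 260 [0.6373 0.1407]
   back [0.7668 0.1464]
front 261 [0.6369 0.1383]
   back [0.7669 0.144 ]
front 262 [0.637  0.1359]
   back [0.7669 0.1416]
front 263 [0.637  0.1335]
   back [0.767  0.1391]
front 264 [0.6372 0.1311]
   back [0.7671 0.1367]
front 265 [0.6378 0.1287]
   back [0.7672 0.1343]
front 289 [0.6418 0.0715]
   back [0.7718 0.0764]
front 290 [0.6418 0.0691]
   back [0.772 0.074]
front 291 [0.6418 0.0667]
   back [0.738  0.0703]
```

```bash
python3 - <<'E'
import numpy as np
from scipy.optimize import least_squares as ls
P=np.array([(.6217,.0705),(.5492,.0877),(.4943,.1349),(.4706,.2027),(.4822,.2738),(.5247,.3304)])
f=lambda c: np.hypot(P[:,0]-c[0],P[:,1]-c[1])-.145
r=ls(f,[.615,.215]);print(r.x,r.fun.round(4))
f=lambda c: np.hypot(P[:,0]-c[0],P[:,1]-c[1])-c[2]
r=ls(f,[.615,.215,.145]);print(r.x,r.fun.round(4))
E
```

```text
[0.61491262 0.21612426] [ 0.0008 -0.0007  0.0004 -0.0001 -0.0003  0.0006]
[0.61587295 0.21647894 0.14579995] [ 0.0003 -0.0008  0.0006  0.0001 -0.0004  0.0001]
```

Rack from the top view: mouth middle (0.6355, 0.1347), yaw 0.073. The hinge, fitted from the pin's path, agrees within 1 mm. Now tray A into slot1.

```bash
cat >> plan.py <<'E'
RO=np.array([.6355,.1347]);RY=.073
def rk(x,y,z): 
    c,s=np.cos(RY),np.sin(RY);return (RO[0]+c*x-s*y,RO[1]+s*x+c*y,z)
def tg(c,yaw,z,b=.046): return (c[0]-b*np.cos(yaw),c[1]-b*np.sin(yaw),z)
E
python3 - <<'E'
from plan import *
y=-.083
chain([(tg((.453,.0573),y,.10),np.pi/2+y),(tg((.453,.0573),y,.0205),np.pi/2+y)])
P=np.pi/2+RY
chain([(rk(-.18,-.034,.14),P),(rk(-.125,-.034,.0565),P),(rk(-.034,-.034,.0565),P)],start=(tg((.453,.0573),y,.0205),np.pi/2+y))
E
```

```text
at [0.5039 0.2679 0.1938] psi 1.568 t 35.95 w 0.996 F [-0.5  0.9 -0.7]
-> [0.4072 0.0611 0.1   ] n 3
    -0.001 -0.001 0.038 -0.691 -0.32 0.312
    -0.0 -0.0 0.0 -0.713 -0.264 0.313
    -0.0 -0.0 0.0 -0.714 -0.265 0.313
-> [0.4072 0.0611 0.0205] n 1
    -0.0 -0.0 0.0 -0.0 0.001 0.795
at [0.4072 0.0611 0.0205] psi 1.488 t 35.95 w 0.996 F [-0.5  0.9 -0.7]
-> [0.4585 0.0877 0.14  ] n 2
    0.0 0.0 -0.074 0.154 0.245 -0.597
    0.0 0.0 -0.0 0.114 0.265 -0.598
-> [0.5133 0.0917 0.0565] n 1
    0.0 0.0 -0.0 0.0 0.55 0.835
-> [0.6041 0.0983 0.0565] n 1
    0.0 0.0 -0.0 0.001 0.91 0.0
```

Emit:
{"op": "move_arm", "data": {
  "series": "0 0 0.02 -0.25 -0.11 0.1 1;0 0 0.038 -0.5 -0.22 0.2 1;0 0 0.038 -0.7 -0.32 0.31 1;0 0 0.038 -0.691 -0.32 0.312 1;0 0 0.038 -0.691 -0.32 0.312 1;0 0 0.038 -0.691 -0.32 0.312 1;0 0 0.038 -0.691 -0.32 0.312 1;0 0 0.038 -0.691 -0.32 0.312 1"
}}

```text
time: 36.75
tool_pos: [0.4731, 0.2016, 0.1629]
tcp_rot: [-2.305, -2.129, -0.001]
wrist_force: [-0.1, 0.0, 1.1]
width: 1.001
```

Emit:
{"op": "move_arm", "data": {
  "series": "0 0 0 -0.25 -0.1 0.1 1;0 0 0 -0.5 -0.19 0.2 1;0 0 0 -0.713 -0.264 0.313 1;0 0 0 -0.713 -0.264 0.313 1;0 0 0 -0.713 -0.264 0.313 1;0 0 0 -0.713 -0.264 0.313 1;0 0 0 -0.713 -0.264 0.313 1;0 0 0 -0.713 -0.264 0.313 1"
}}

```text
time: 37.55
tool_pos: [0.441, 0.1326, 0.1316]
tcp_rot: [-2.305, -2.129, -0.001]
wrist_force: [0.7, -0.8, 0.7]
width: 0.998
```

Emit:
{"op": "move_arm", "data": {
  "series": "0 0 0 -0.25 -0.1 0.1 1;0 0 0 -0.5 -0.19 0.2 1;0 0 0 -0.714 -0.265 0.313 1;0 0 0 -0.714 -0.265 0.313 1;0 0 0 -0.714 -0.265 0.313 1;0 0 0 -0.714 -0.265 0.313 1;0 0 0 -0.714 -0.265 0.313 1;0 0 0 -0.714 -0.265 0.313 1"
}}

```text
time: 38.35
tool_pos: [0.4088, 0.0635, 0.1001]
tcp_rot: [-2.305, -2.129, -0.001]
wrist_force: [0.4, 0.0, -0.5]
width: 1.001
```

```bash
python3 - <<'E'
from plan import *
y=-.083
s=snap('side')
z=lambda im,x,y,w,h,f: cv2.convertScaleAbs(cv2.resize(im['pixels'][y:y+h,x:x+w,::-1],None,fx=f,fy=f,interpolation=cv2.INTER_CUBIC),alpha=1.4)
cv2.imwrite('pics/z22.png',z(s,220,220,140,100,5))
chain([(tg((.453,.0573),y,.0205),np.pi/2+y)])
E
```

```text
at [0.4086 0.0635 0.1   ] psi 1.491 t 38.4 w 1.004 F [ 0.1 -0.3  0.2]
-> [0.4072 0.0611 0.0205] n 1
    -0.001 -0.001 0.002 -0.027 -0.011 0.795
```

View pics/z22.png

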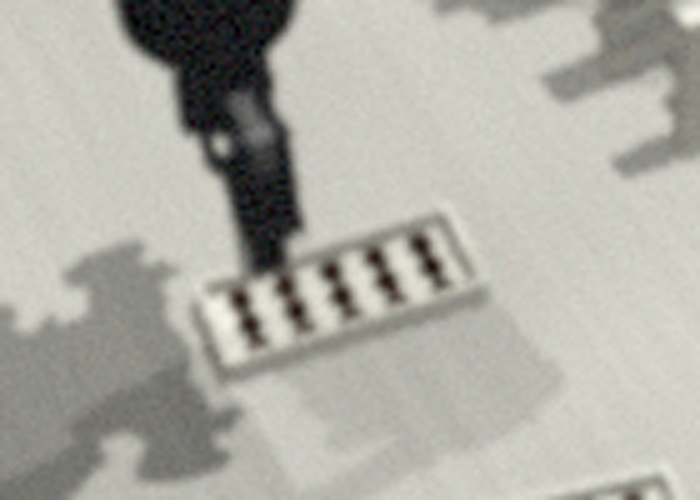

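Emit:
{"op": "move_arm", "data": {
  "series": "0 0 0 -0.025 -0.01 0.25 1;0 0 0 -0.025 -0.01 0.5 1;0 0 0 -0.025 -0.01 0.7 1;0 0 0 -0.025 -0.01 0.793 1;0 0 0 -0.025 -0.01 0.793 1;0 0 0 -0.025 -0.01 0.793 -1;0 0 0 -0.025 -0.01 0.793 -1;0 0 0 -0.025 -0.01 0.793 -1",
  "squeeze": 100
}}

```text
time: 39.2
tool_pos: [0.4084, 0.0609, 0.0222]
tcp_rot: [-2.308, -2.129, -0.003]
wrist_force: [0.9, -0.3, 0.9]
width: 0.604
```

Emit:
{"op": "move_arm", "data": {
  "series": "0 0 0 0 0 0 -1;0 0 0 0 0 -0.05 -1;0 0 0 0 0 -0.15 -1;0 0 0 0 0 -0.3 -1;0 0 0 0 0 -0.5 -1;0 0 0 0 0 -0.6 -1;0 0 0 0 0 -0.6 -1;0 0 0 0 0 -0.6 -1"
}}

```text
time: 40.0
tool_pos: [0.4067, 0.0605, 0.0803]
tcp_rot: [-2.306, -2.128, -0.0]
wrist_force: [-0.4, 0.6, -1.5]
width: 0.603
```

```bash
python3 - <<'E'
from plan import *
s=snap('side')
z=lambda im,x,y,w,h,f: cv2.convertScaleAbs(cv2.resize(im['pixels'][y:y+h,x:x+w,::-1],None,fx=f,fy=f,interpolation=cv2.INTER_CUBIC),alpha=1.4)
cv2.imwrite('pics/z23.png',z(s,220,200,140,110,5))
P=np.pi/2+RY
chain([(rk(-.18,-.034,.14),P),(rk(-.125,-.034,.0565),P),(rk(-.034,-.034,.0565),P)])
E
```

```text
at [0.4062 0.0605 0.0798] psi 1.49 t 40.05 w 0.607 F [-0.6 -0.1 -2.2]
-> [0.4585 0.0877 0.14  ] n 1
    -0.002 -0.001 -0.073 0.314 0.497 -0.603
-> [0.5133 0.0917 0.0565] n 1
    0.0 -0.0 -0.0 0.0 0.55 0.835
-> [0.6041 0.0983 0.0565] n 1
    0.0 -0.0 -0.0 0.001 0.91 0.001
```

View pics/z23.png

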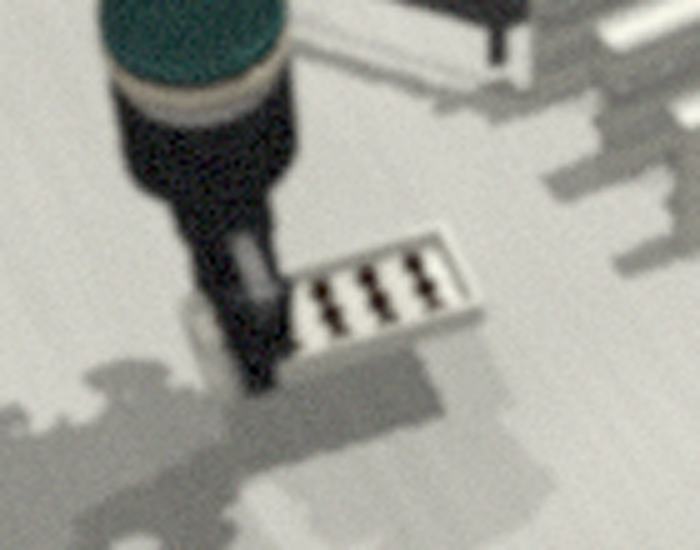

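```bash
python3 - <<'E'
from plan import *
P=np.pi/2+RY
chain([(rk(-.132,-.034,.0565),P)])
E
```

```text
at [0.4062 0.0605 0.0798] psi 1.49 t 40.05 w 0.607 F [-0.6 -0.1 -2.2]
-> [0.5063 0.0912 0.0565] n 1
    -0.002 -0.001 -0.073 0.386 0.975 0.23
```

Emit:
{"op": "move_arm", "data": {
  "series": "0 0 -0.02 0.1 0.2 0.05 -1;0 0 -0.04 0.2 0.4 0.1 -1;0 0 -0.06 0.3 0.6 0.15 -1;0 0 -0.073 0.38 0.8 0.2 -1;0 0 -0.073 0.386 0.93 0.23 -1;0 0 -0.073 0.386 0.975 0.23 -1;0 0 -0.073 0.386 0.975 0.23 -1;0 0 -0.073 0.386 0.975 0.23 -1"
}}

```text
time: 40.85
tool_pos: [0.5059, 0.0909, 0.0567]
tcp_rot: [-2.137, -2.296, 0.002]
wrist_force: [-0.8, 0.1, -0.3]
width: 0.602
```

```bash
cat > look.py <<'E'
from plan import *
import sys
def zz(im,x,y,w,h,f): return cv2.convertScaleAbs(cv2.resize(im['pixels'][y:y+h,x:x+w,::-1],None,fx=f,fy=f,interpolation=cv2.INTER_CUBIC),alpha=1.4)
E
python3 - <<'E'
from look import *
P=np.pi/2+RY
s=snap('side');t=snap('top')
cv2.imwrite('pics/z24.png',np.hstack([zz(s,300,170,100,100,4),zz(t,220,130,100,100,4)]))
chain([(rk(-.034,-.034,.0565),P)])
E
```

```text
at [0.506 0.091 0.057] psi 1.643 t 40.95 w 0.599 F [ 0.1  0.6 -1.2]
-> [0.6041 0.0983 0.0565] n 1
    -0.002 -0.001 -0.0 0.002 0.984 0.002
```

View pics/z24.png

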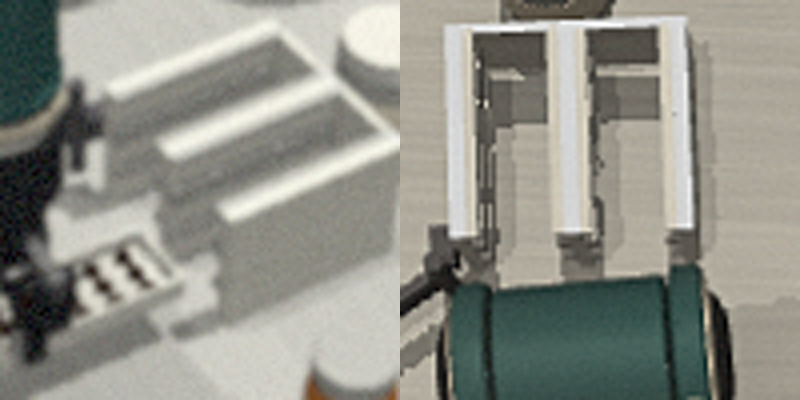

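```bash
python3 - <<'E'
from look import *
s=snap('side')
for y in (-.061,-.007):
    print(proj(s,rk(-.021,y,.0525)))
print('rack right front bottom',proj(s,rk(0,-.073,.095)),proj(s,rk(0,0,.095)))
x0,y0=320,200
b=zz(s,x0,y0,80,60,9)
for P in [rk(-.021,-.061,.0525),rk(-.021,-.007,.0525),rk(0,-.073,.095),rk(0,.0,.095),rk(0,-.073,0),rk(0,-.063,.034),rk(0,-.005,.034)]:
    q=proj(s,P)[0];cv2.circle(b,tuple(int(v) for v in (q-[x0,y0]+.5)*9),3,(0,0,255),-1)
cv2.imwrite('pics/z25.png',b)
E
```

```text
[[346.26834714 237.765884  ]]
[[334.5586398  224.63255273]]
rack right front bottom [[356.88850883 225.07264825]] [[340.41733873 207.49239367]]
```

View pics/z25.png

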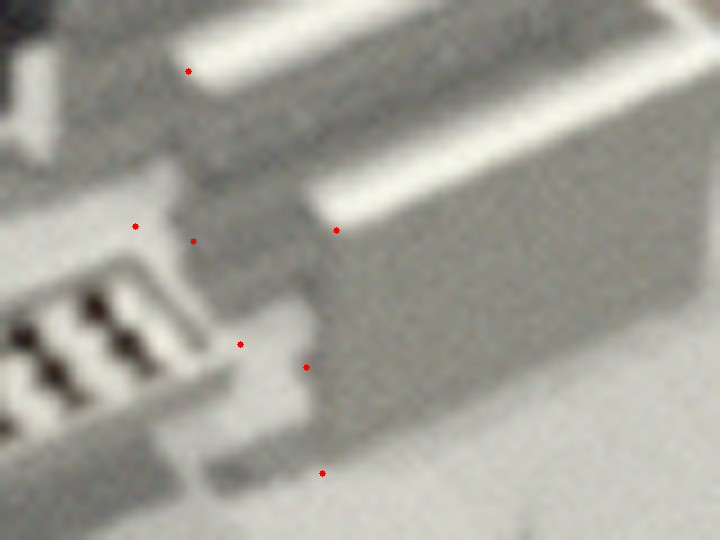

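```bash
python3 - <<'E'
from look import *
s=snap('side')
n=np.array([np.cos(RY),np.sin(RY),0]);P0=np.array(rk(-.021,0,0))
for u in ((344.2,238.4),(334.3,226.7)):
    o,d=ray(s,*u);p=o+d*((P0-o)@n)/(d@n);q=p[:2]-RO
    print('rack y',round(float(-np.sin(RY)*q[0]+np.cos(RY)*q[1]),4),'z',p[2].round(4))
# reference: runner/rack known points seen: strip corner right front top observed at crop (340,225)->
for u,y in (((320+342/9-.5,200+228/9-.5),-.073),((320+195/9-.5,200+82/9-.5),-.005)):
    o,d=ray(s,*u);P0=np.array(rk(0,0,0));p=o+d*((P0-o)@n)/(d@n);q=p[:2]-RO
    print('ref rack y',round(float(-np.sin(RY)*q[0]+np.cos(RY)*q[1]),4),'z',p[2].round(4))
E
```

```text
rack y -0.0521 z 0.0425
rack y -0.0059 z 0.0443
ref rack y -0.0754 z 0.0978
ref rack y -0.0035 z 0.094
```

The tray's front edge droops about 8 mm: it reads z 0.044 where 0.0525 was expected. I'll correct that by pitching the tool.

Emit:
{"op": "move_arm", "data": {
  "series": "-0.015 0 0 0 0 0 -1;-0.034 0 0 0 0 0 -1;-0.034 0 0 0 0 0 -1;-0.034 0 0 0 0 0 -1;-0.034 0 0 0 0 0 -1;-0.034 0 0 0 0 0 -1;-0.034 0 0 0 0 0 -1;-0.034 0 0 0 0 0 -1"
}}

```text
time: 41.85
tool_pos: [0.5071, 0.0913, 0.057]
tcp_rot: [2.109, 2.267, 0.081]
wrist_force: [0.5, -0.1, -1.3]
width: 0.604
```

```bash
python3 - <<'E'
from look import *
s=snap('side')
x0,y0=300,200
b=zz(s,x0,y0,80,60,9)
c,t=rk(-.132,-.034,.0565),0
pts=[rk(-.021,-.061,.0525),rk(-.021,-.007,.0525),rk(-.1,-.061,.0525)]
for P in pts:
    q=proj(s,P)[0];cv2.circle(b,tuple(int(v) for v in (q-[x0,y0]+.5)*9),3,(0,0,255),-1)
cv2.imwrite('pics/z26.png',b);chain([])
E
```

```text
at [0.507  0.0913 0.057 ] psi 1.643 t 41.9 w 0.603 F [-0.  -0.1 -1.4]
```

View pics/z26.png

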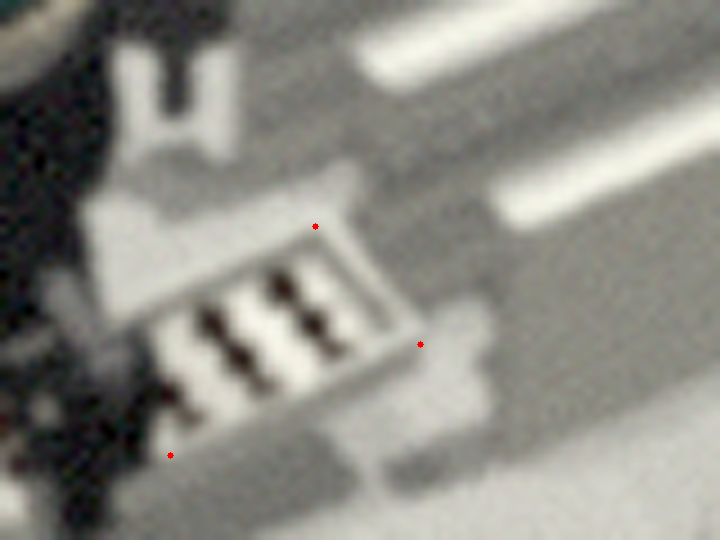

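The tray's corners now match the predicted ones. Inserting.

```bash
python3 - <<'E'
from look import *
P=np.pi/2+RY
chain([(rk(-.036,-.034,.0565),P,.07)])
E
```

```text
at [0.507  0.0913 0.057 ] psi 1.643 t 41.9 w 0.603 F [-0.  -0.1 -1.4]
-> [0.6021 0.0982 0.0565] n 1
    -0.001 -0.001 -0.0 -0.0 0.95 0.07
```

Emit:
{"op": "move_arm", "data": {
  "series": "0 0 0 0 0.06 0.004 -1;0 0 0 0 0.12 0.009 -1;0 0 0 0 0.18 0.013 -1;0 0 0 0 0.24 0.018 -1;0 0 0 0 0.3 0.022 -1;0 0 0 0 0.36 0.026 -1;0 0 0 0 0.4 0.03 -1;0 0 0 0 0.4 0.03 -1"
}}

```text
time: 42.7
tool_pos: [0.5314, 0.0921, 0.0493]
tcp_rot: [2.124, 2.284, 0.04]
wrist_force: [-29.0, -4.1, 2.8]
width: 0.601
```

```bash
python3 - <<'E'
from look import *
P=np.pi/2+RY
s=snap('side');cv2.imwrite('pics/z27.png',zz(s,300,170,100,80,7))
chain([(rk(-.036,-.034,.0565),P,.07)])
E
```

```text
at [0.5314 0.0921 0.0493] psi 1.643 t 42.75 w 0.601 F [-28.   -3.3   2.7]
-> [0.6021 0.0982 0.0565] n 1
    -0.017 -0.0 -0.0 0.009 0.711 -0.048
```

View pics/z27.png

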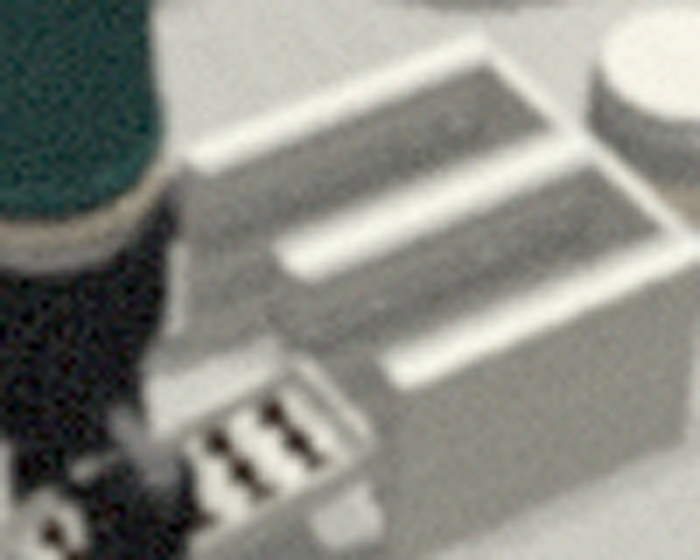

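```bash
python3 - <<'E'
from look import *
P=np.pi/2+RY
chain([(rk(-.135,-.034,.0590),P,.07)])
E
```

```text
at [0.5314 0.0921 0.0493] psi 1.643 t 42.75 w 0.601 F [-28.   -3.3   2.7]
-> [0.5033 0.0909 0.059 ] n 1
    -0.017 -0.0 -0.0 0.009 -0.278 -0.107
```

Emit:
{"op": "move_arm", "data": {
  "series": "0 0 0 0 -0.1 -0.01 -1;0 0 0 0 -0.2 -0.02 -1;0 0 0 0 -0.3 -0.04 -1;0 0 0 0 -0.427 -0.055 -1;0 0 0 0 -0.427 -0.055 -1;0 0 0 0 -0.427 -0.055 -1;0 0 0 0 -0.427 -0.055 -1;0 0 0 0 -0.427 -0.055 -1"
}}

```text
time: 43.55
tool_pos: [0.5049, 0.0911, 0.0597]
tcp_rot: [2.108, 2.267, 0.082]
wrist_force: [-0.2, 0.4, -2.0]
width: 0.603
```

```bash
python3 - <<'E'
from look import *
P=np.pi/2+RY
s=snap('side');x0,y0=300,200
b=zz(s,x0,y0,80,60,9)
pts=[rk(-.024,-.061,.0540),rk(-.024,-.007,.0540),rk(-.1,-.061,.0540)]
for Q in pts:
    q=proj(s,Q)[0];cv2.circle(b,tuple(int(v) for v in (q-[x0,y0]+.5)*9),3,(0,0,255),-1)
cv2.imwrite('pics/z28.png',b)
chain([(rk(-.135,-.034,.0590),P,.07)])
E
```

```text
at [0.5047 0.0911 0.0596] psi 1.643 t 43.6 w 0.602 F [-0.   1.1 -1.4]
-> [0.5033 0.0909 0.059 ] n 1
    -0.0 -0.001 -0.0 -0.001 -0.014 0.005
```

View pics/z28.png

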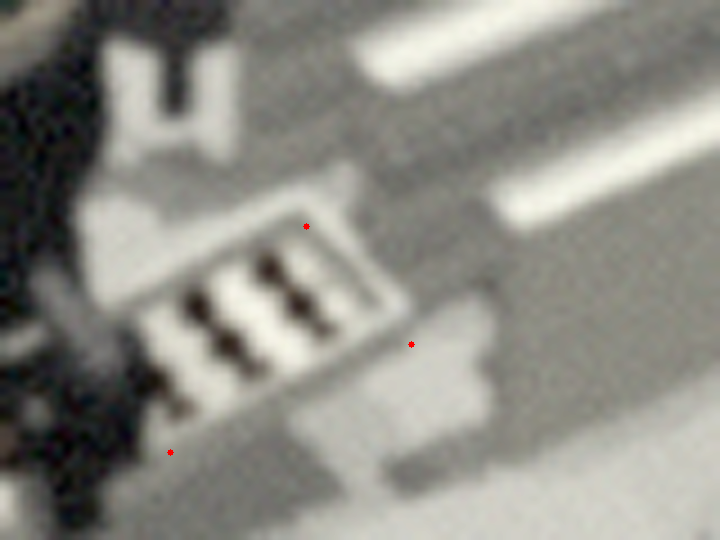

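The bump squared the tray in the grip, so its front is now about 8 mm high. I'll take the tool pitch back out.

Emit:
{"op": "move_arm", "data": {
  "series": "0.017 0 0 0 0 0 -1;0.034 0 0 0 0 0 -1;0.034 0 0 0 0 0 -1;0.034 0 0 0 0 0 -1;0.034 0 0 0 0 0 -1;0.034 0 0 0 0 0 -1;0.034 0 0 0 0 0 -1;0.034 0 0 0 0 0 -1"
}}

```text
time: 44.4
tool_pos: [0.5039, 0.091, 0.0594]
tcp_rot: [-2.137, -2.298, -0.0]
wrist_force: [-0.8, -0.3, -0.8]
width: 0.601
```

```bash
cat >> look.py <<'E'
def front(name,ps,x0=300,y0=200):
    s=snap('side');b=zz(s,x0,y0,80,60,9)
    for Q in ps:
        q=proj(s,Q)[0];cv2.circle(b,tuple(int(v) for v in (q-[x0,y0]+.5)*9),3,(0,0,255),-1)
    cv2.imwrite('pics/'+name,b)
E
python3 - <<'E'
from look import *
P=np.pi/2+RY
front('z29.png',[rk(-.024,-.061,.0532),rk(-.024,-.007,.0532),rk(-.1,-.061,.0532)])
chain([(rk(-.135,-.034,.0590),P)])
E
```

```text
at [0.504  0.0911 0.0594] psi 1.643 t 44.45 w 0.602 F [ 0.3  0.  -1. ]
-> [0.5033 0.0909 0.059 ] n 1
    -0.001 -0.001 -0.0 -0.001 -0.007 0.004
```

View pics/z29.png

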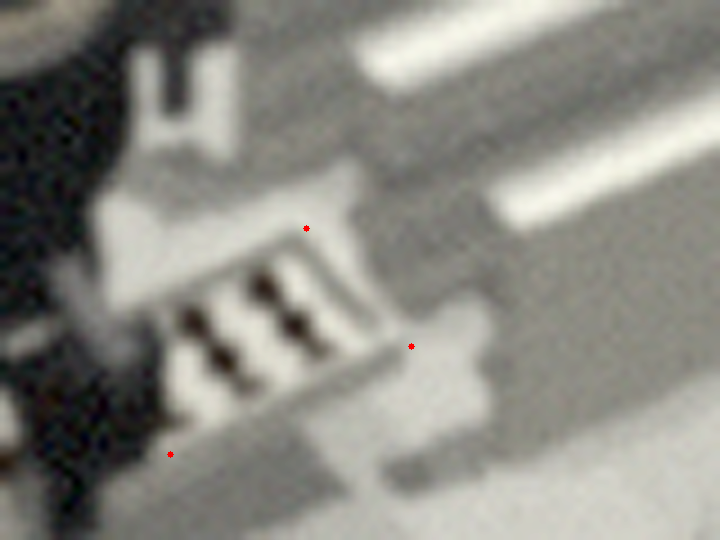

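Emit:
{"op": "move_arm", "data": {
  "series": "0 0 0 0 0.03 0.01 -1;0 0 0 0 0.08 0.01 -1;0 0 0 0 0.14 0.01 -1;0 0 0 0 0.2 0.01 -1;0 0 0 0 0.26 0.01 -1;0 0 0 0 0.32 0.01 -1;0 0 0 0 0.38 0.01 -1;0 0 0 0 0.38 0.01 -1"
}}

```text
time: 45.25
tool_pos: [0.5313, 0.0926, 0.0537]
tcp_rot: [-2.125, -2.286, 0.029]
wrist_force: [-22.0, -2.6, 4.4]
width: 0.598
```

```bash
python3 - <<'E'
from look import *
P=np.pi/2+RY
front('z30.png',[rk(0,-.061,.0532),rk(0,-.007,.0532),rk(0,-.063,.034),rk(0,-.005,.034),rk(0,-.063,.095),rk(0,-.005,.095)],320,195)
chain([(rk(-.097,-.034,.0584),P)]);print(bot.read_state()['torque'])
E
```

```text
at [0.5312 0.0926 0.0537] psi 1.644 t 45.3 w 0.603 F [-21.1  -1.8   4.6]
-> [0.5412 0.0937 0.0584] n 1
    -0.013 -0.001 -0.0 0.004 0.099 -0.049
[-0.29293405  2.70886613  0.0358286 ]
```

View pics/z30.png

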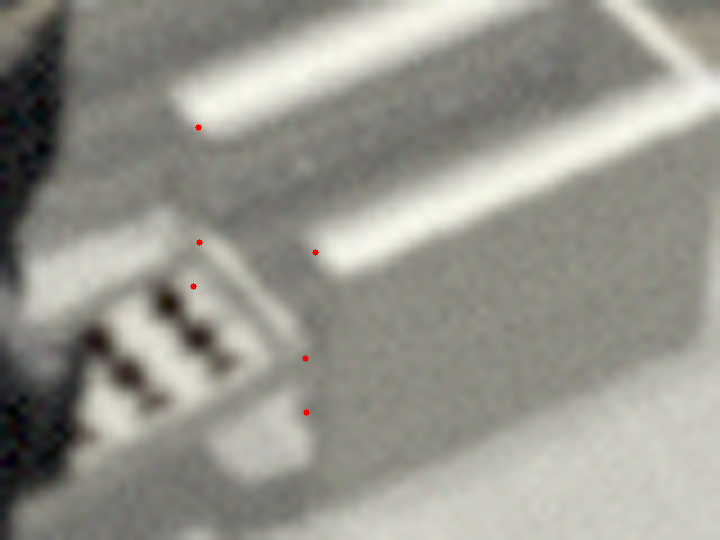

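The insertion force is central (no yaw moment), so the misfit is in height. The tray has also slipped in the grip. I'll back off, set it down level on the bench, and re-grip nearer its middle to get a known height.

Emit:
{"op": "move_arm", "data": {
  "series": "0 0 0 0 -0.2 0 -1;0 0 0 0 -0.4 0 -1;0 0 0 0 -0.6 0 -1;0 0 0 0 -0.6 0.15 -1;0 0 0 0 -0.6 0.3 -1;0 0 0 0 -0.6 0.36 -1;0 0 0 0 -0.6 0.36 0.7;0 0 0 0 -0.6 0.36 1"
}}

```text
time: 46.1
tool_pos: [0.483, 0.0897, 0.0229]
tcp_rot: [-2.137, -2.298, -0.001]
wrist_force: [-0.7, 0.1, -0.7]
width: 0.917
```

```bash
python3 - <<'E'
from look import *
s=snap('side','s7.png')
cv2.imwrite('pics/z31.png',zz(s,260,180,130,100,6))
chain([])
E
```

```text
at [0.4829 0.0896 0.0228] psi 1.643 t 46.15 w 0.991 F [-0.1 -0.7 -0.1]
```

View pics/z31.png

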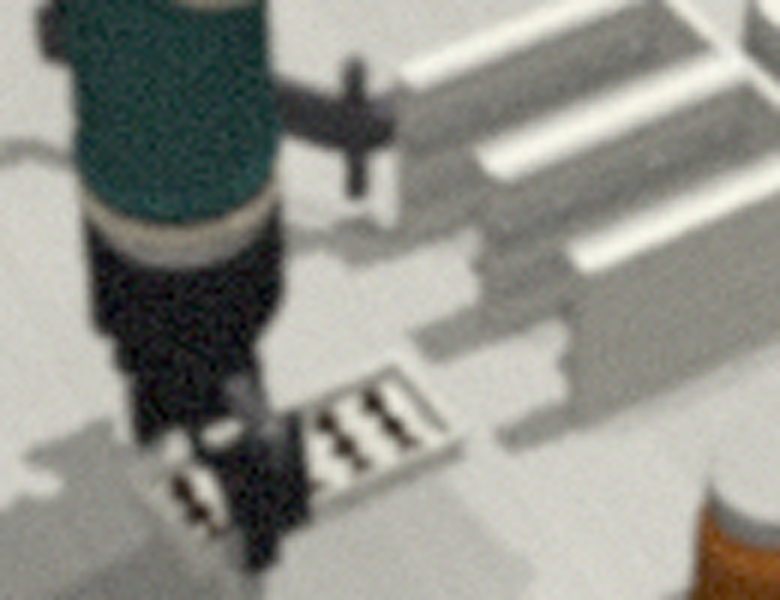

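Emit:
{"op": "move_arm", "data": {
  "series": "0 0 0 0 0 0.02 1;0 0 0 0 0 0.02 1;0 0 0 0 0 0.02 -1;0 0 0 0 0 0.02 -1;0 0 0 0 0 0.02 -1;0 0 0 0 0 0.02 -1;0 0 0 0 0 0.02 -1;0 0 0 0 0 0.02 -1",
  "squeeze": 120
}}

```text
time: 46.95
tool_pos: [0.4826, 0.0896, 0.0213]
tcp_rot: [-2.137, -2.298, -0.001]
wrist_force: [-1.8, -0.1, 5.2]
width: 0.598
```

```bash
python3 - <<'E'
from look import *
P=np.pi/2+RY
print(bot.read_state()['tool_pos'])
front('z32.png',[rk(-.155+.03+.065,-.061,.016)],290,215)
chain([(rk(-.155,-.034,.057),P)])
E
```

```text
[0.48255626 0.08963831 0.02128714]
at [0.4826 0.0897 0.0213] psi 1.643 t 47.0 w 0.599 F [-1.4  0.4  5.9]
-> [0.4834 0.0895 0.057 ] n 1
    -0.001 -0.001 -0.0 -0.001 0.008 -0.357
```

View pics/z32.png

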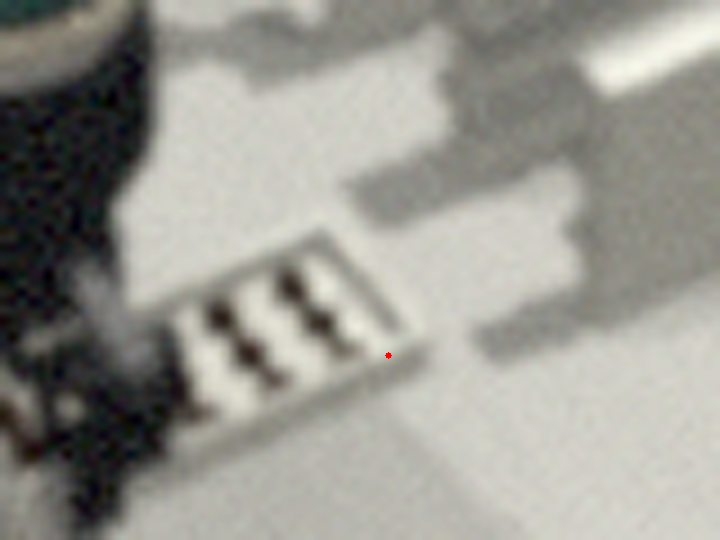

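```bash
python3 - <<'E'
from look import *
s=snap('side')
p=onz(s,290+420/9-.5,215+336/9-.5,.016);q=p[:2]-RO;print(p,'rack',np.cos(RY)*q[0]+np.sin(RY)*q[1],-np.sin(RY)*q[0]+np.cos(RY)*q[1])
E
```

```text
[0.59129015 0.07187829 0.016     ] rack -0.04867401923228382 -0.0594299457847935
```

Emit:
{"op": "move_arm", "data": {
  "series": "0 0 0 0 0 0 0.9;0 0 0 0 0 0 0.9;0 0 0 0 0.08 0 0.9;0 0 0 0 0.16 0 0.9;0 0 0 0 0.16 0 -1;0 0 0 0 0.16 0 -1;0 0 0 0 0.16 0 -1;0 0 0 0 0.16 0 -1",
  "squeeze": 120
}}

```text
time: 47.85
tool_pos: [0.4986, 0.0908, 0.0212]
tcp_rot: [-2.137, -2.298, -0.001]
wrist_force: [-0.9, 0.9, 5.3]
width: 0.597
```

```bash
python3 - <<'E'
from look import *
P=np.pi/2+RY
chain([(rk(-.155,-.034,.0573),P)])
E
```

```text
at [0.4986 0.0908 0.0212] psi 1.643 t 47.85 w 0.597 F [-0.9  0.9  5.3]
-> [0.4834 0.0895 0.0573] n 1
    -0.001 -0.001 -0.0 -0.001 -0.153 -0.361
```

Emit:
{"op": "move_arm", "data": {
  "series": "0 0 0 0 0 -0.05 -1;0 0 0 0 0 -0.12 -1;0 0 0 0 0 -0.2 -1;0 0 0 0 0 -0.28 -1;0 0 0 0 0 -0.36 -1;0 0 0 0 0 -0.365 -1;0 0 0 0 0 -0.365 -1;0 0 0 0 0 -0.365 -1"
}}

```text
time: 48.65
tool_pos: [0.4978, 0.0906, 0.0567]
tcp_rot: [-2.137, -2.298, 0.001]
wrist_force: [-0.3, 0.1, -0.5]
width: 0.598
```

```bash
python3 - <<'E'
from look import *
P=np.pi/2+RY
front('z33.png',[rk(-.048,-.061,.052),rk(-.048,-.007,.052),rk(-.11,-.061,.052)],290,210)
chain([(rk(-.140,-.034,.0573),P)])
E
```

```text
at [0.4977 0.0906 0.0565] psi 1.643 t 48.7 w 0.596 F [-0.5 -1.  -1.9]
-> [0.4984 0.0906 0.0573] n 1
    -0.002 -0.001 -0.0 -0.0 0.007 -0.008
```

View pics/z33.png

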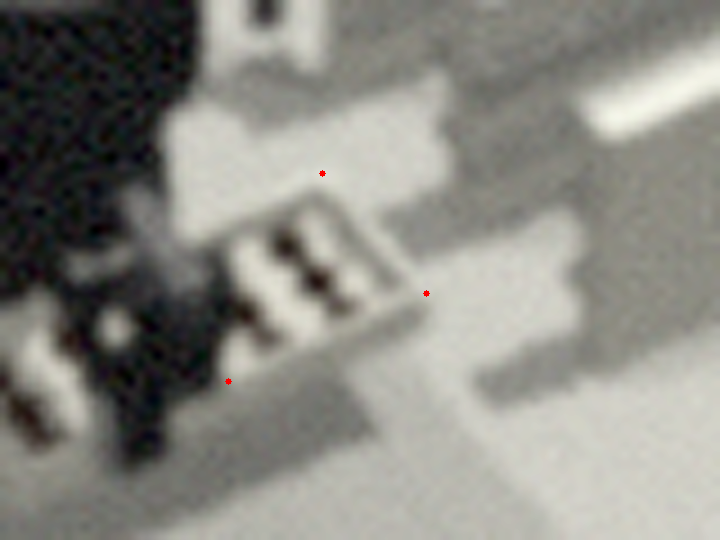

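Emit:
{"op": "move_arm", "data": {
  "series": "-0.01 0 0 0 0.05 -0.01 -1;-0.01 0 0 0 0.15 -0.01 -1;-0.01 0 0 0 0.25 -0.01 -1;-0.01 0 0 0 0.35 -0.01 -1;-0.01 0 0 0 0.45 -0.01 -1;-0.01 0 0 0 0.53 -0.01 -1;-0.01 0 0 0 0.6 -0.01 -1;-0.01 0 0 0 0.6 -0.01 -1"
}}

```text
time: 49.5
tool_pos: [0.5593, 0.095, 0.0577]
tcp_rot: [2.132, 2.292, 0.025]
wrist_force: [0.7, 0.1, -2.6]
width: 0.598
```

```bash
python3 - <<'E'
from look import *
P=np.pi/2+RY
front('z34.png',[rk(0.012,-.061,.0523),rk(0.012,-.007,.0523)],320,195)
chain([(rk(-.08,-.034,.0573),P,.02)]);print(bot.read_state()['torque'])
E
```

```text
at [0.5586 0.095  0.0576] psi 1.643 t 49.55 w 0.601 F [ 0.   0.6 -1.9]
-> [0.5582 0.095  0.0573] n 1
    -0.001 -0.001 -0.0 -0.0 -0.004 0.003
[0.02182105 0.01250825 0.01725725]
```

View pics/z34.png

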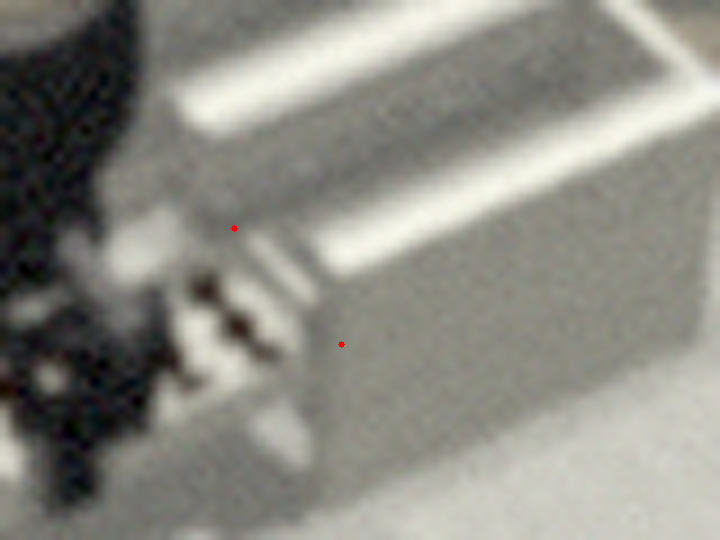

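The tray has entered the slot with no force. Pushing further in.

Emit:
{"op": "move_arm", "data": {
  "series": "0 0 0 0 0.08 0.002 -1;0 0 0 0 0.16 0.003 -1;0 0 0 0 0.24 0.005 -1;0 0 0 0 0.32 0.007 -1;0 0 0 0 0.4 0.009 -1;0 0 0 0 0.48 0.01 -1;0 0 0 0 0.52 0.01 -1;0 0 0 0 0.52 0.01 -1"
}}

```text
time: 50.35
tool_pos: [0.6107, 0.0988, 0.0577]
tcp_rot: [2.132, 2.292, 0.025]
wrist_force: [-0.3, 0.2, -1.4]
width: 0.596
```

```bash
python3 - <<'E'
from look import *
P=np.pi/2+RY
front('z35.png',[],310,195)
chain([(rk(-.1,-.034,.0573),P),(rk(-.1,-.034,.055),P)])
E
```

```text
at [0.6103 0.0988 0.0576] psi 1.643 t 50.4 w 0.595 F [ 0.3  0.1 -2.6]
-> [0.5382 0.0935 0.0573] n 1
    0.009 -0.001 -0.0 -0.001 -0.722 -0.01
-> [0.5382 0.0935 0.055 ] n 1
    -0.0 -0.0 -0.0 0.0 -0.0 0.023
```

View pics/z35.png

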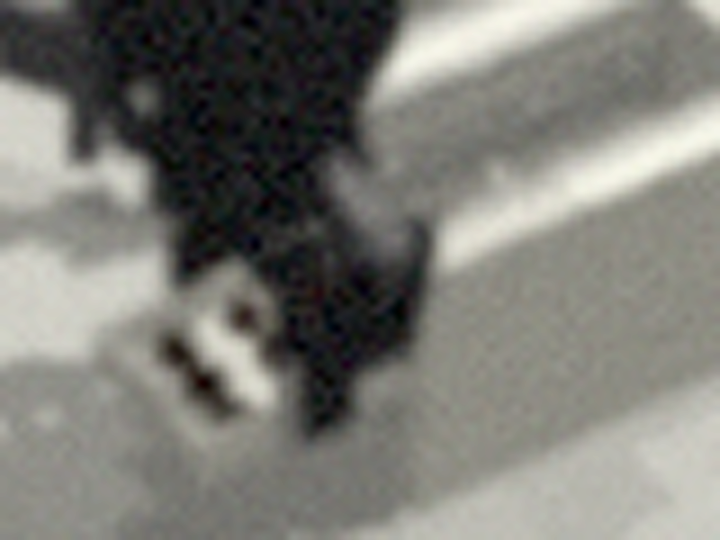

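Emit:
{"op": "move_arm", "data": {
  "series": "0 0 0 0 0 0 0.55;0 0 0 0 0 0 0.55;0 0 0 0 -0.1 0 0.55;0 0 0 0 -0.2 0 0.55;0 0 0 0 -0.28 0 0.55;0 0 0 0 -0.28 0 -1;0 0 0 0 -0.28 0 -1;0 0 0 0 -0.28 0 -1",
  "squeeze": 60
}}

```text
time: 51.2
tool_pos: [0.5799, 0.0966, 0.0569]
tcp_rot: [2.134, 2.295, 0.019]
wrist_force: [-6.2, 0.1, 5.4]
width: 0.61
```

```bash
python3 - <<'E'
from look import *
front('z36.png',[],310,195)
chain([])
E
```

```text
at [0.5799 0.0966 0.0569] psi 1.643 t 51.25 w 0.606 F [-6.7 -0.4  5. ]
```

View pics/z36.png

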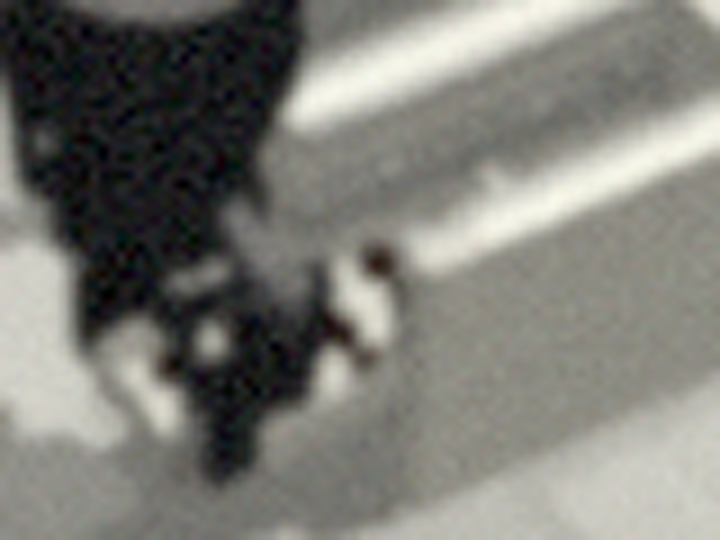

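Re-gripped further back, so I can push it another 30 mm in.

Emit:
{"op": "move_arm", "data": {
  "series": "0 0 0 0 0.05 0 -1;0 0 0 0 0.1 0.001 -1;0 0 0 0 0.16 0.002 -1;0 0 0 0 0.22 0.003 -1;0 0 0 0 0.28 0.004 -1;0 0 0 0 0.32 0.005 -1;0 0 0 0 0.33 0.005 -1;0 0 0 0 0.33 0.005 -1"
}}

```text
time: 52.05
tool_pos: [0.5977, 0.0971, 0.0558]
tcp_rot: [-2.129, -2.291, 0.023]
wrist_force: [-49.4, -6.5, 40.7]
width: 0.604
```

```bash
python3 - <<'E'
from look import *
P=np.pi/2+RY
chain([(rk(-.1,-.034,.0573),P),(rk(-.1,-.034,.052),P)])
E
```

```text
at [0.5977 0.0971 0.0558] psi 1.644 t 52.05 w 0.604 F [-49.4  -6.5  40.7]
-> [0.5382 0.0935 0.0573] n 1
    -0.01 -0.0 0.0 0.007 -0.596 -0.003
-> [0.5382 0.0935 0.052 ] n 1
    0.0 -0.0 0.0 0.0 0.0 0.053
```

Emit:
{"op": "move_arm", "data": {
  "series": "0 0 0 0 -0.08 0 -1;0 0 0 0 -0.15 0 -1;0 0 0 0 -0.15 0 0.5;0 0 0 0 -0.15 0 0.5;0 0 0 0 -0.15 0 0.5;0 0 0 0 -0.15 0 0.5;0 0 0 0 -0.15 0 0.5;0 0 0 0 -0.15 0 0.5"
}}

```text
time: 52.85
tool_pos: [0.6, 0.0981, 0.0568]
tcp_rot: [2.132, 2.293, 0.024]
wrist_force: [-0.8, -0.4, 0.3]
width: 0.751
```

```bash
python3 - <<'E'
from look import *
P=np.pi/2+RY
front('z37.png',[],310,195)
chain([(rk(-.1,-.034,.0573),P),(rk(-.1,-.034,.052),P)])
E
```

```text
at [0.6    0.0981 0.0569] psi 1.643 t 52.9 w 0.748 F [-0.2 -0.6 -0.9]
-> [0.5382 0.0935 0.0573] n 1
    0.009 -0.001 -0.0 -0.001 -0.619 -0.016
-> [0.5382 0.0935 0.052 ] n 1
    -0.0 -0.0 -0.0 0.0 0.0 0.053
```

View pics/z37.png

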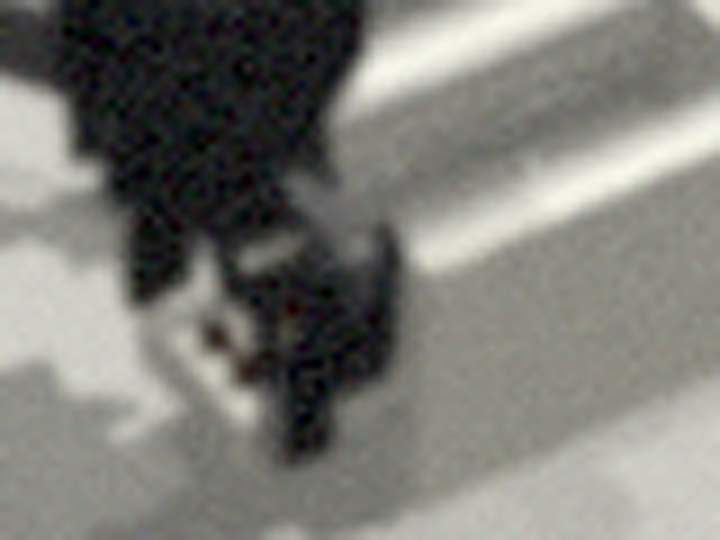

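Emit:
{"op": "move_arm", "data": {
  "series": "0 0 0 0 -0.1 0 0.7;0 0 0 0 -0.3 0 0.7;0 0 0 0 -0.5 -0.05 0.7;0 0 0 0 -0.7 -0.2 0.7;0.009 0 0 0 -0.9 -0.4 0;0.009 0 0 0 -1 -0.6 -1;0.009 0 0 0 -1 -0.8 -1;0.009 0 0 0 -1 -0.8 -1"
}}

```text
time: 53.7
tool_pos: [0.5001, 0.0907, 0.1381]
tcp_rot: [2.138, 2.3, 0.01]
wrist_force: [0.4, 0.1, -0.4]
width: 0.169
```

```bash
python3 - <<'E'
from look import *
front('z38.png',[],310,195)
t=snap('top');cv2.imwrite('pics/z39.png',zz(t,220,125,80,90,6))
chain([])
E
```

```text
at [0.4986 0.0905 0.1353] psi 1.643 t 53.8 w 0.009 F [ 0.3 -0.4 -0.8]
```

View pics/z38.png

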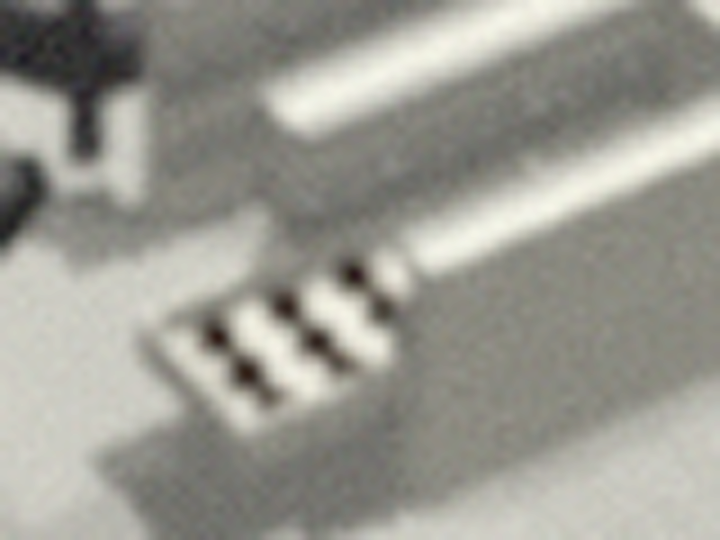

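View pics/z39.png

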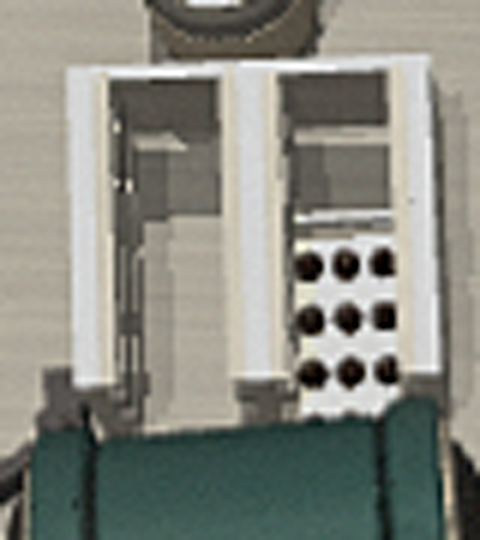

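```bash
python3 - <<'E'
from look import *
s=snap('side')
for u in ((326.2,232.3),(337,242.5)):
    p=onz(s,*u,.0495);q=p[:2]-RO;print('rack',(np.cos(RY)*q[0]+np.sin(RY)*q[1]).round(4),(-np.sin(RY)*q[0]+np.cos(RY)*q[1]).round(4))
P=np.pi/2+RY
chain([(rk(-.095,-.034,.054),P),(rk(-.040,-.034,.054),P),(rk(-.013,-.034,.054),P)])
E
```

```text
rack -0.0515 -0.0167
rack -0.0473 -0.0603
at [0.498  0.0904 0.1344] psi 1.643 t 53.85 w 0.002 F [-0.7 -0.3 -0.4]
-> [0.5432 0.0939 0.054 ] n 1
    -0.001 -0.001 -0.0 -0.0 0.454 0.803
-> [0.5981 0.0979 0.054 ] n 1
    0.0 -0.0 -0.0 -0.0 0.55 0.001
-> [0.625  0.0998 0.054 ] n 1
    0.0 -0.0 -0.0 0.0 0.27 -0.0
```

Emit:
{"op": "move_arm", "data": {
  "series": "0 0 0 0 0.15 0.2 -1;0 0 0 0 0.3 0.4 -1;0 0 0 0 0.43 0.6 -1;0 0 0 0 0.454 0.78 -1;0 0 0 0 0.454 0.785 -1;0 0 0 0 0.454 0.785 -1;0 0 0 0 0.52 0.785 -1;0 0 0 0 0.6 0.785 -1"
}}

```text
time: 54.65
tool_pos: [0.5594, 0.0951, 0.0577]
tcp_rot: [-2.138, -2.3, -0.005]
wrist_force: [-0.0, 0.1, 0.9]
width: 0.002
```

Emit:
{"op": "move_arm", "data": {
  "series": "0 0 0 0 0.08 0 -1;0 0 0 0 0.16 0 -1;0 0 0 0 0.24 0 -1;0 0 0 0 0.32 0 -1;0 0 0 0 0.4 0 -1;0 0 0 0 0.48 0 -1;0 0 0 0 0.52 0 -1;0 0 0 0 0.52 0 -1"
}}

```text
time: 55.45
tool_pos: [0.6113, 0.0988, 0.0566]
tcp_rot: [-2.138, -2.299, -0.004]
wrist_force: [0.2, -0.3, 0.2]
width: 0.0
```

```bash
python3 - <<'E'
from look import *
front('z40.png',[],310,195)
P=np.pi/2+RY
chain([(rk(-.014,-.034,.056),P)])
E
```

```text
at [0.6109 0.0988 0.0565] psi 1.643 t 55.5 w -0.0 F [ 0.  -0.1 -0. ]
-> [0.624  0.0998 0.056 ] n 1
    0.0 -0.001 -0.0 -0.0 0.132 0.005
```

View pics/z40.png

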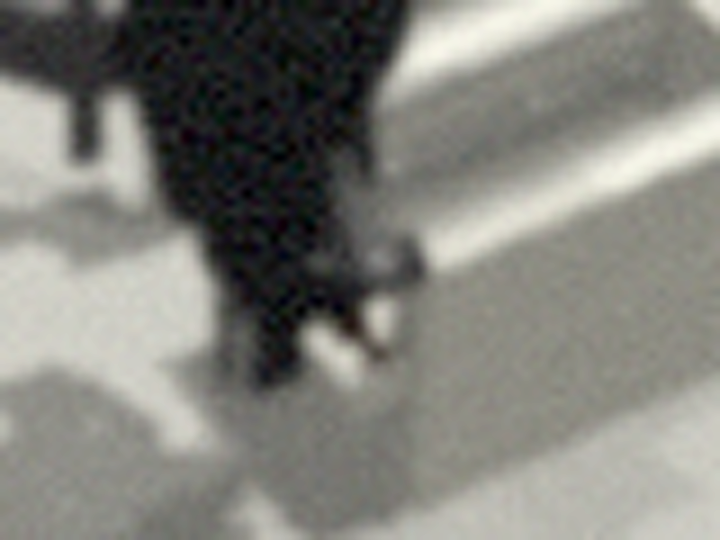

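Emit:
{"op": "move_arm", "data": {
  "series": "0 0 0 0 0.04 0 -1;0 0 0 0 0.08 0 -1;0 0 0 0 0.11 0 -1;0 0 0 0 0.14 0 -1;0 0 0 0 0.17 0 -1;0 0 0 0 0.2 0 -1;0 0 0 0 0.2 0 -1;0 0 0 0 0.2 0 -1"
}}

```text
time: 56.3
tool_pos: [0.6237, 0.0997, 0.0559]
tcp_rot: [-2.131, -2.292, 0.015]
wrist_force: [-18.9, -2.3, 13.2]
width: 0.0
```

Stopped against the back stop: the finger face is at about -3 mm, matching the 4 mm a home tray stands out. Retreating to measure.

Emit:
{"op": "move_arm", "data": {
  "series": "0 0 0 0 -0.1 0 -1;0 0 0 -0.05 -0.3 0 -1;0 0 0 -0.1 -0.5 -0.1 -1;0 0 0 -0.2 -0.7 -0.3 0;0 0 0 -0.4 -0.9 -0.5 1;0 0 0 -0.6 -1 -0.5 1;0 0 0 -0.8 -1 -0.5 1;0 0 0 -1 -1 -0.5 1"
}}

```text
time: 57.1
tool_pos: [0.5383, -0.0076, 0.1072]
tcp_rot: [-2.139, -2.301, -0.005]
wrist_force: [1.0, 0.3, -0.3]
width: 0.848
```

```bash
python3 - <<'E'
from look import *
import meas
t=snap('top','t8.png');s=snap('side','s8.png')
cv2.imwrite('pics/z41.png',np.hstack([zz(t,220,125,80,90,5),zz(s,310,170,80,90,5)]))
meas.trays(t);chain([])
E
```

```text
c [ 0.0685 -0.7591] size [ 27.6 168.1] yaw -0.066 px (627, 405, 13, 75)
c [ 0.4219 -0.2005] size [ 49.6 129. ] yaw -0.036 px (387, 258, 22, 53)
c [ 0.4708 -0.1196] size [ 52.4 128.6] yaw -0.198 px (349, 237, 32, 54)
c [0.7174 0.1491] size [152.2 154.4] yaw -1.506 px (231, 134, 62, 59)
at [ 0.5387 -0.0087  0.107 ] psi 1.641 t 57.2 w 0.994 F [ 0.1 -0.3  0. ]
```

View pics/z41.png

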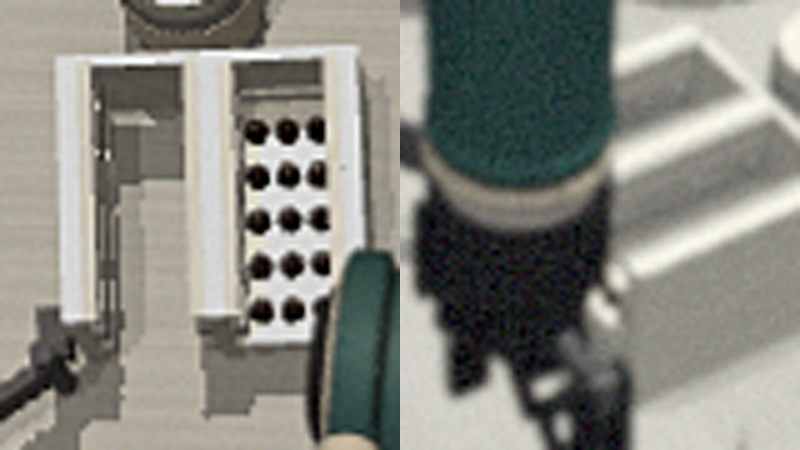

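View pics/t8.png

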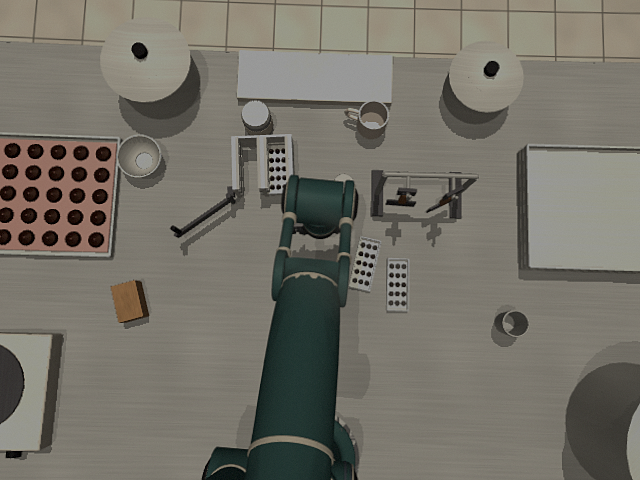

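```bash
python3 - <<'E'
from look import *
t=snap('top')
for u in (270,277,283): 
    pass
y=-.2;c=(.4708,-.120)
print(tg(c,y,.0206,.030))
chain([(tg(c,y,.09,.030),np.pi/2+y),(tg(c,y,.0206,.030),np.pi/2+y)])
P=np.pi/2+RY
chain([(rk(-.20,-.034,.11),P),(rk(-.14,-.034,.0933),P)],start=(tg(c,y,.0206,.030),np.pi/2+y))
E
```

```text
(np.float64(0.44139800266476276), np.float64(-0.11403992007614816), 0.0206)
at [ 0.5385 -0.0077  0.1068] psi 1.641 t 57.25 w 1.001 F [-0.5 -0.1 -0.4]
-> [ 0.4414 -0.114   0.09  ] n 2
    0.0 -0.001 0.129 -0.497 -0.522 0.082
    0.0 -0.0 0.0 -0.617 -0.37 0.083
-> [ 0.4414 -0.114   0.0206] n 1
    0.0 -0.0 0.0 -0.001 -0.001 0.694
at [ 0.4414 -0.114   0.0206] psi 1.371 t 57.25 w 1.001 F [-0.5 -0.1 -0.4]
-> [0.4385 0.0862 0.11  ] n 2
    0.0 0.0 -0.13 0.978 -0.213 -0.447
    0.0 0.0 -0.0 1.0 0.058 -0.447
-> [0.4984 0.0906 0.0933] n 1
    0.0 0.0 -0.0 0.0 0.6 0.167
```

Emit:
{"op": "move_arm", "data": {
  "series": "0 0 0.03 -0.15 -0.15 0.02 0.7;0 0 0.07 -0.3 -0.3 0.05 0.7;0 0 0.1 -0.45 -0.47 0.08 0.7;0 0 0.129 -0.497 -0.522 0.082 0.7;0 0 0.129 -0.497 -0.522 0.082 0.7;0 0 0.129 -0.497 -0.522 0.082 0.7;0 0 0.129 -0.497 -0.522 0.082 0.7;0 0 0.129 -0.497 -0.522 0.082 0.7"
}}

```text
time: 58.05
tool_pos: [0.49, -0.0597, 0.0982]
tcp_rot: [-2.427, -1.992, -0.003]
wrist_force: [-0.1, -0.0, 0.4]
width: 0.849
```

Emit:
{"op": "move_arm", "data": {
  "series": "0 0 0 -0.2 -0.12 0.03 0.7;0 0 0 -0.4 -0.25 0.06 0.7;0 0 0 -0.6 -0.36 0.083 0.7;0 0 0 -0.617 -0.37 0.083 0.7;0 0 0 -0.617 -0.37 0.083 0.7;0 0 0 -0.617 -0.37 0.083 0.7;0 0 0 -0.617 -0.37 0.083 0.7;0 0 0 -0.617 -0.37 0.083 0.7"
}}

```text
time: 58.85
tool_pos: [0.4416, -0.113, 0.0898]
tcp_rot: [-2.427, -1.991, -0.002]
wrist_force: [0.3, 0.0, 0.6]
width: 0.846
```

```bash
python3 - <<'E'
from look import *
y=-.2;c=(.4708,-.120)
s=snap('side');cv2.imwrite('pics/z42.png',zz(s,270,260,110,90,6))
chain([(tg(c,y,.0206,.030),np.pi/2+y)])
E
```

```text
at [ 0.4415 -0.113   0.0897] psi 1.374 t 58.9 w 0.848 F [ 0.1 -0.1 -0.3]
-> [ 0.4414 -0.114   0.0206] n 1
    -0.0 -0.001 0.002 -0.012 0.002 0.691
```

View pics/z42.png

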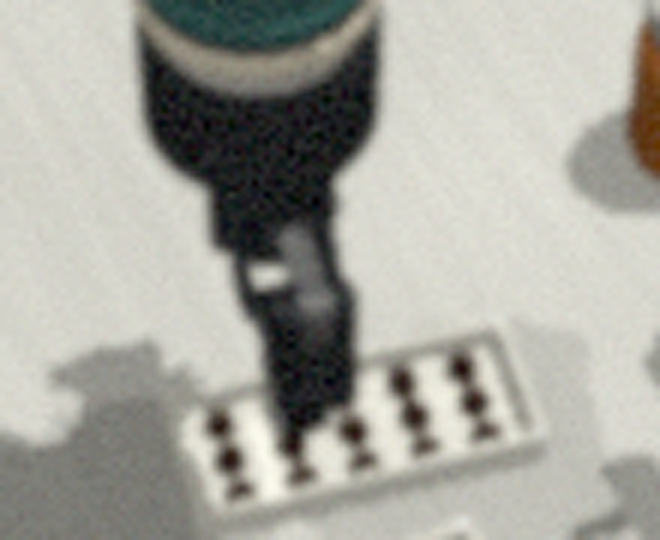

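Emit:
{"op": "move_arm", "data": {
  "series": "0 0 0 -0.01 0 0.2 0.7;0 0 0 -0.01 0 0.4 0.7;0 0 0 -0.01 0 0.6 0.7;0 0 0 -0.01 0 0.691 0.7;0 0 0 -0.01 0 0.691 0.7;0 0 0 -0.01 0 0.691 -1;0 0 0 -0.01 0 0.691 -1;0 0 0 -0.01 0 0.691 -1",
  "squeeze": 120
}}

```text
time: 59.7
tool_pos: [0.442, -0.1146, 0.0222]
tcp_rot: [-2.429, -1.991, -0.004]
wrist_force: [-1.8, 0.9, 6.4]
width: 0.597
```

Emit:
{"op": "move_arm", "data": {
  "series": "0 0 0 0 0 0 -1;0 0 0 0 0 0 -1;0 0 0 0 0 -0.06 -1;0 0 0 0 0 -0.15 -1;0 0 0 0 0 -0.3 -1;0 0 0 0 0 -0.45 -1;0 0 0 0 0 -0.6 -1;0 0 0 0 0 -0.7 -1"
}}

```text
time: 60.5
tool_pos: [0.4414, -0.1146, 0.0923]
tcp_rot: [-2.429, -1.991, -0.004]
wrist_force: [-0.0, -0.9, -2.4]
width: 0.596
```

```bash
python3 - <<'E'
from look import *
P=np.pi/2+RY
chain([(rk(-.22,-.034,.0935),P),(rk(-.14,-.034,.0935),P)])
E
```

```text
at [ 0.4414 -0.1146  0.0923] psi 1.373 t 60.5 w 0.596 F [-0.  -0.9 -2.4]
-> [0.4186 0.0847 0.0935] n 2
    0.001 -0.001 -0.129 0.955 -0.308 -0.004
    0.0 -0.0 -0.0 1.003 -0.041 -0.006
-> [0.4984 0.0906 0.0935] n 1
    -0.0 -0.0 -0.0 -0.0 0.8 -0.001
```

Emit:
{"op": "move_arm", "data": {
  "series": "0 0 -0.02 0.2 -0.05 -0.01 -1;0 0 -0.05 0.42 -0.12 -0.02 -1;0 0 -0.08 0.65 -0.2 -0.02 -1;0 0 -0.11 0.85 -0.27 -0.02 -1;0 0 -0.129 0.955 -0.308 -0.02 -1;0 0 -0.129 0.955 -0.308 -0.02 -1;0 0 -0.129 0.955 -0.308 -0.02 -1;0 0 -0.129 0.955 -0.308 -0.02 -1"
}}

```text
time: 61.3
tool_pos: [0.4296, -0.0154, 0.093]
tcp_rot: [-2.139, -2.298, -0.002]
wrist_force: [-1.3, -0.0, -2.2]
width: 0.596
```

Emit:
{"op": "move_arm", "data": {
  "series": "0 0 0 0.2 0 0 -1;0 0 0 0.42 0 0 -1;0 0 0 0.65 0.06 0 -1;0 0 0 0.85 0.2 0 -1;0 0 0 1 0.4 0 -1;0 0 0 1 0.6 0 -1;0 0 0 1 0.74 0 -1;0 0 0 1 0.74 0 -1"
}}

```text
time: 62.1
tool_pos: [0.4982, 0.0898, 0.0934]
tcp_rot: [-2.14, -2.298, -0.004]
wrist_force: [0.2, -0.8, -2.1]
width: 0.599
```

```bash
python3 - <<'E'
from look import *
P=np.pi/2+RY
front('z43.png',[rk(-.047,-.061,.088),rk(-.047,-.007,.088),rk(-.11,-.061,.088)],290,195)
chain([(rk(-.142,-.034,.0942),P)])
E
```

```text
at [0.4965 0.0896 0.093 ] psi 1.642 t 62.15 w 0.594 F [-1.2  1.1 -2.2]
-> [0.4964 0.0904 0.0942] n 1
    -0.001 -0.001 -0.001 0.008 -0.0 -0.012
```

View pics/z43.png

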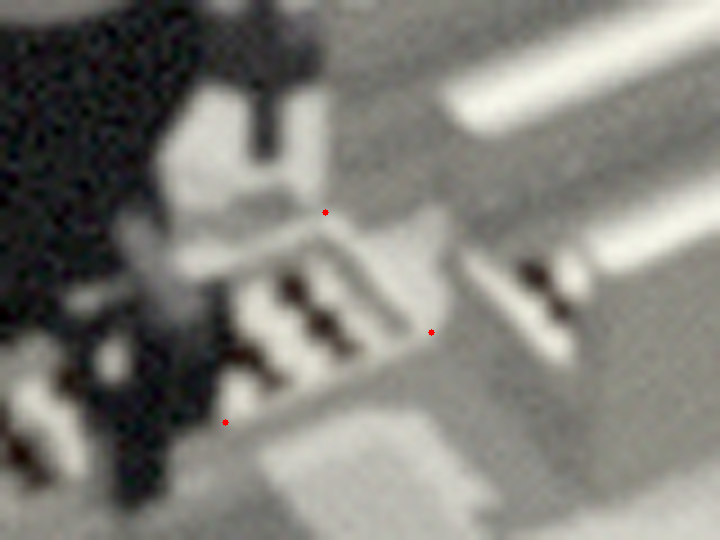

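The corners match the prediction to within 1 px. Inserting into slot3.

Emit:
{"op": "move_arm", "data": {
  "series": "-0.007 0 0 0.006 0.03 -0.012 -1;-0.007 0 0 0.006 0.12 -0.012 -1;-0.007 0 0 0.006 0.22 -0.012 -1;-0.007 0 0 0.006 0.32 -0.012 -1;-0.007 0 0 0.006 0.42 -0.012 -1;-0.007 0 0 0.006 0.52 -0.012 -1;-0.007 0 0 0.006 0.62 -0.012 -1;-0.007 0 0 0.006 0.62 -0.012 -1"
}}

```text
time: 62.95
tool_pos: [0.5596, 0.0956, 0.0945]
tcp_rot: [2.134, 2.294, 0.021]
wrist_force: [-0.3, -0.2, -2.1]
width: 0.595
```

```bash
python3 - <<'E'
from look import *
P=np.pi/2+RY
front('z44.png',[],310,185)
chain([(rk(-.08,-.034,.0942),P,.0146),(rk(-.035,-.034,.0942),P,.0146)]);print(bot.read_state()['torque'])
E
```

```text
at [0.5585 0.0955 0.0942] psi 1.643 t 63.0 w 0.596 F [ 0.7 -0.  -3.1]
-> [0.5582 0.095  0.0942] n 1
    -0.0 -0.001 -0.0 -0.006 -0.003 -0.0
-> [0.6031 0.0982 0.0942] n 1
    -0.0 -0.0 -0.0 0.001 0.45 0.006
[-0.02217063  0.10101536  0.01423142]
```

View pics/z44.png

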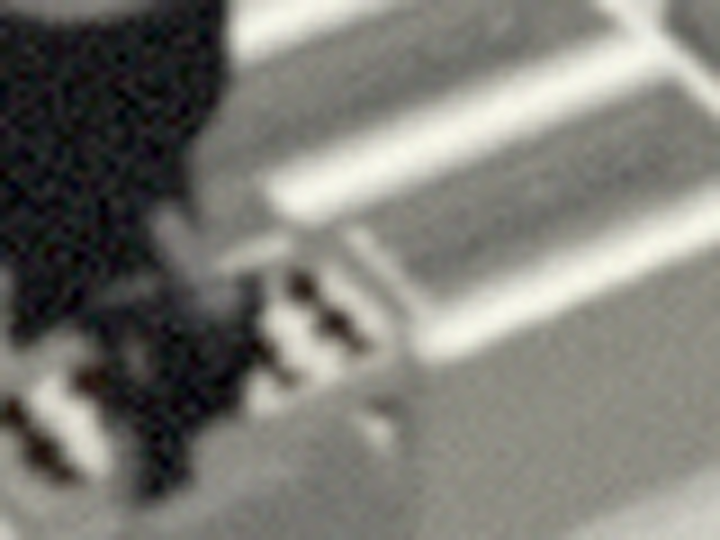

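Emit:
{"op": "move_arm", "data": {
  "series": "0 0 0 -0.004 0.1 0.001 -1;0 0 0 -0.004 0.2 0.003 -1;0 0 0 -0.004 0.3 0.004 -1;0 0 0 -0.004 0.4 0.006 -1;0 0 0 -0.004 0.5 0.008 -1;0 0 0 -0.004 0.59 0.009 -1;0 0 0 -0.004 0.59 0.009 -1;0 0 0 -0.004 0.59 0.009 -1"
}}

```text
time: 63.8
tool_pos: [0.6165, 0.0993, 0.094]
tcp_rot: [2.135, 2.295, 0.018]
wrist_force: [-0.8, 0.0, -2.0]
width: 0.599
```

```bash
python3 - <<'E'
from look import *
front('z45.png',[],310,185)
chain([])
E
```

```text
at [0.6161 0.0993 0.0939] psi 1.643 t 63.85 w 0.595 F [-0.1  0.1 -1.9]
```

View pics/z45.png

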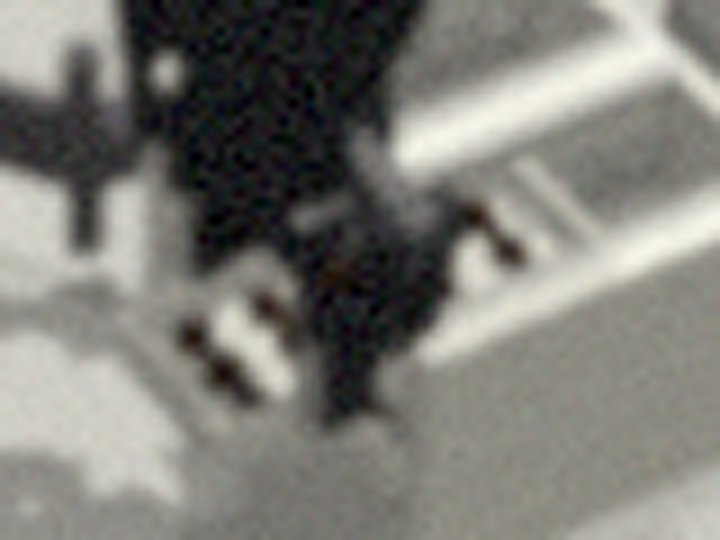

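Emit:
{"op": "move_arm", "data": {
  "series": "0 0 0 0 0 0.012 -1;0 0 0 0 0 0.012 0.6;0 0 0 0 0 0.012 0.6;0 0 0 0 -0.2 0.012 0.6;0 0 0 0 -0.5 0.012 0.6;0 0 0 0 -0.8 0.012 0.6;0 0 0 0 -0.9 0.012 -0.5;0 0 0 0 -0.9 0.012 -1"
}}

```text
time: 64.65
tool_pos: [0.5259, 0.0928, 0.0919]
tcp_rot: [2.134, 2.295, 0.02]
wrist_force: [0.8, -0.0, 0.3]
width: 0.468
```

```bash
python3 - <<'E'
from look import *
front('z46.png',[],310,185)
P=np.pi/2+RY
chain([(rk(-.06,-.034,.0925),P),(rk(-.014,-.034,.0925),P)])
E
```

```text
at [0.5275 0.0929 0.0924] psi 1.644 t 64.7 w 0.383 F [-0.6  0.1  0.3]
-> [0.5781 0.0964 0.0925] n 1
    0.008 -0.001 -0.0 -0.002 0.507 0.007
-> [0.624  0.0998 0.0925] n 1
    -0.0 -0.0 -0.0 0.0 0.46 0.0
```

View pics/z46.png

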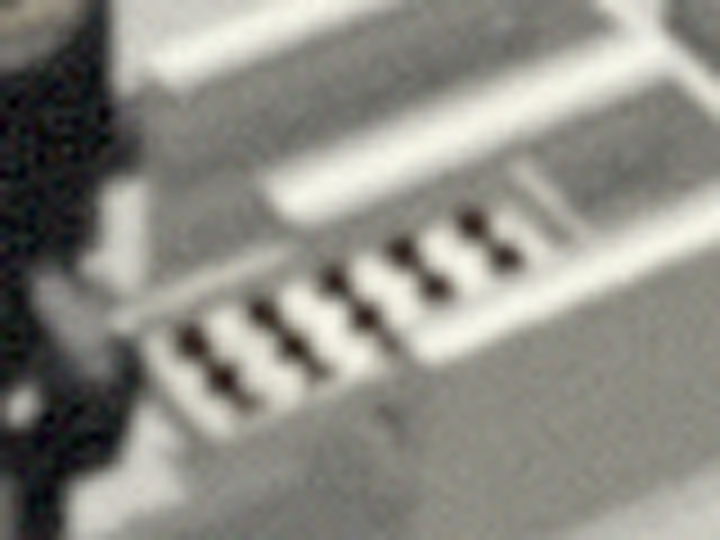

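Emit:
{"op": "move_arm", "data": {
  "series": "0.008 0 0 0 0 0.01 -1;0.008 0 0 0 0 0.01 -1;0.008 0 0 0 0 0.01 -1;0.008 0 0 0 0.1 0.01 -1;0.008 0 0 0 0.2 0.01 -1;0.008 0 0 0 0.3 0.01 -1;0.008 0 0 0 0.4 0.01 -1;0.008 0 0 0 0.5 0.01 -1"
}}

```text
time: 65.5
tool_pos: [0.5773, 0.0964, 0.0912]
tcp_rot: [-2.136, -2.297, 0.001]
wrist_force: [-1.0, -0.5, 0.3]
width: 0.0
```

Emit:
{"op": "move_arm", "data": {
  "series": "0 0 0 0 0.08 0 -1;0 0 0 0 0.16 0 -1;0 0 0 0 0.24 0 -1;0 0 0 0 0.32 0 -1;0 0 0 0 0.4 0 -1;0 0 0 0 0.46 0 -1;0 0 0 0 0.52 0 -1;0 0 0 0 0.52 0 -1"
}}

```text
time: 66.3
tool_pos: [0.6236, 0.0999, 0.0907]
tcp_rot: [-2.131, -2.292, 0.015]
wrist_force: [-17.1, -0.6, 11.8]
width: 0.0
```

```bash
python3 - <<'E'
from look import *
front('z47.png',[],310,185)
P=np.pi/2+RY
chain([(rk(-.014,-.034,.0925),P)])
E
```

```text
at [0.6236 0.0999 0.0907] psi 1.643 t 66.35 w 0.002 F [-15.8  -1.5  12.5]
-> [0.624  0.0998 0.0925] n 1
    -0.007 -0.001 -0.0 -0.002 0.003 -0.018
```

View pics/z47.png

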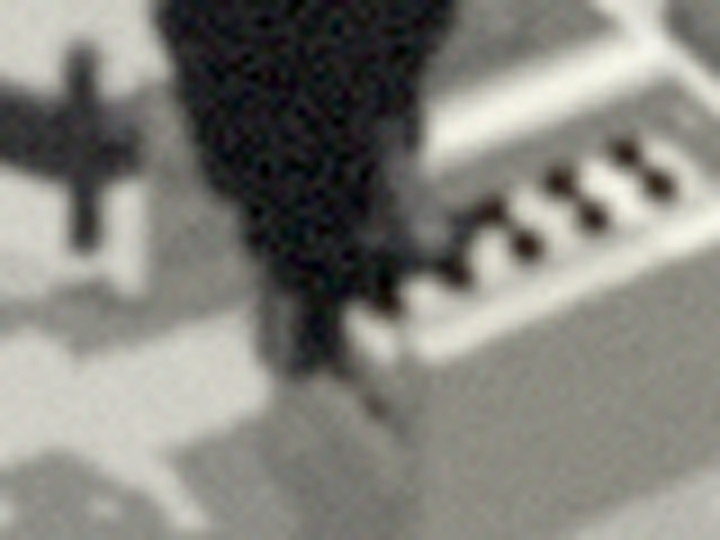

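Tray B is home, at the same stop position as A. On to tray C.

Emit:
{"op": "move_arm", "data": {
  "series": "0 0 0 0 -0.1 0 -1;0 0 0 -0.05 -0.3 0 -1;0 0 0 -0.2 -0.5 0 -1;0 0 0 -0.4 -0.7 -0.05 0;0 0 0 -0.6 -0.9 -0.1 0.7;0 0 0 -0.8 -1 -0.1 0.7;0 0 0 -1 -1 -0.1 0.7;0 0 0 -1 -1 -0.1 0.7"
}}

```text
time: 67.15
tool_pos: [0.5369, -0.0086, 0.1018]
tcp_rot: [-2.141, -2.297, -0.002]
wrist_force: [-1.0, -0.1, 0.7]
width: 0.843
```

```bash
python3 - <<'E'
from look import *
import meas
t=snap('top','t9.png')
meas.trays(t)
y=-.015;c=(.4215,-.2025)
chain([(tg(c,y,.09,.034),np.pi/2+y)])
E
```

```text
c [ 0.0685 -0.7591] size [ 27.6 168.1] yaw -0.066 px (627, 405, 13, 75)
c [ 0.4219 -0.2008] size [ 49.7 128.9] yaw -0.032 px (388, 258, 21, 53)
c [0.7212 0.1491] size [144.6 154. ] yaw -1.506 px (231, 134, 62, 56)
at [ 0.5369 -0.0076  0.1017] psi 1.641 t 67.2 w 0.848 F [-0.2  0.8 -0.1]
-> [ 0.3875 -0.202   0.09  ] n 2
    -0.0 -0.001 0.041 -0.917 -0.814 0.056
    -0.0 -0.0 0.0 -0.983 -0.731 0.059
```

View pics/t9.png

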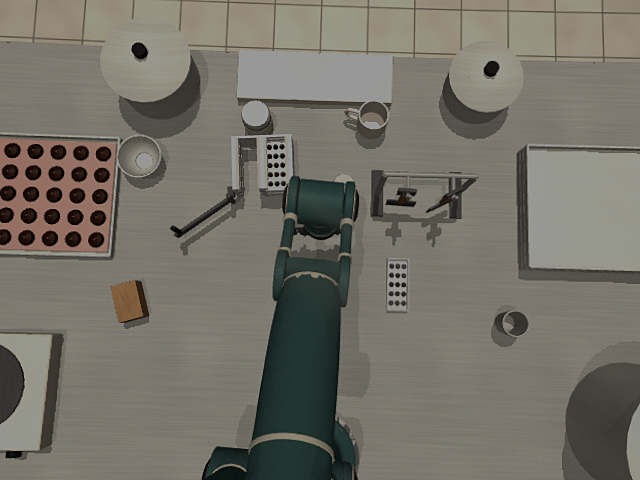

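Emit:
{"op": "move_arm", "data": {
  "series": "0 0 0.01 -0.25 -0.2 0 0.7;0 0 0.02 -0.5 -0.4 0.02 0.7;0 0 0.04 -0.75 -0.6 0.05 0.7;0 0 0.041 -0.917 -0.814 0.056 0.7;0 0 0.041 -0.917 -0.814 0.056 0.7;0 0 0.041 -0.917 -0.814 0.056 0.7;0 0 0.041 -0.917 -0.814 0.056 0.7;0 0 0.041 -0.917 -0.814 0.056 0.7"
}}

```text
time: 68.0
tool_pos: [0.4627, -0.1034, 0.0959]
tcp_rot: [-2.232, -2.206, -0.001]
wrist_force: [0.6, 0.1, 0.6]
width: 0.845
```

Emit:
{"op": "move_arm", "data": {
  "series": "0 0 0 -0.25 -0.2 0 0.7;0 0 0 -0.5 -0.4 0.02 0.7;0 0 0 -0.75 -0.6 0.05 0.7;0 0 0 -0.983 -0.731 0.059 0.7;0 0 0 -0.983 -0.731 0.059 0.7;0 0 0 -0.983 -0.731 0.059 0.7;0 0 0 -0.983 -0.731 0.059 0.7;0 0 0 -0.983 -0.731 0.059 0.7"
}}

```text
time: 68.8
tool_pos: [0.3879, -0.2007, 0.0897]
tcp_rot: [-2.232, -2.206, -0.0]
wrist_force: [-0.6, 0.2, 0.2]
width: 0.846
```

```bash
python3 - <<'E'
from look import *
y=-.02;c=(.4215,-.202)
s=snap('side');cv2.imwrite('pics/z48.png',zz(s,270,290,110,110,5))
chain([(tg(c,y,.0206,.034),np.pi/2+y)])
E
```

```text
at [ 0.3878 -0.2008  0.0897] psi 1.559 t 68.85 w 0.849 F [ 0.1  0.3 -0.5]
-> [ 0.3875 -0.2013  0.0206] n 1
    -0.001 -0.001 0.004 -0.007 -0.001 0.691
```

View pics/z48.png

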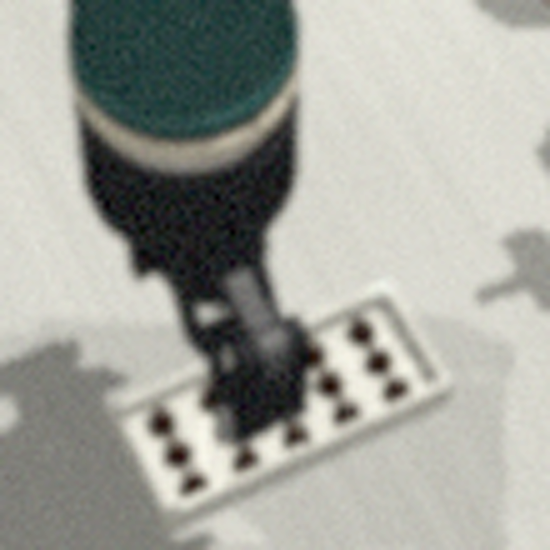

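Emit:
{"op": "move_arm", "data": {
  "series": "0 0 0.004 -0.007 0 0.2 0.7;0 0 0.004 -0.007 0 0.4 0.7;0 0 0.004 -0.007 0 0.6 0.7;0 0 0.004 -0.007 0 0.691 0.7;0 0 0.004 -0.007 0 0.691 0.7;0 0 0.004 -0.007 0 0.691 -1;0 0 0.004 -0.007 0 0.691 -1;0 0 0.004 -0.007 0 0.691 -1",
  "squeeze": 120
}}

```text
time: 69.65
tool_pos: [0.388, -0.2025, 0.0222]
tcp_rot: [-2.244, -2.196, -0.001]
wrist_force: [-1.5, 1.5, 6.1]
width: 0.597
```

Emit:
{"op": "move_arm", "data": {
  "series": "0 0 0 0 0 0 -1;0 0 0 0 0 0 -1;0 0 0 0 0 -0.06 -1;0 0 0 0 0 -0.15 -1;0 0 0 0 0 -0.3 -1;0 0 0 0 0 -0.45 -1;0 0 0 0 0 -0.6 -1;0 0 0 0 0 -0.73 -1"
}}

```text
time: 70.45
tool_pos: [0.3874, -0.2023, 0.0951]
tcp_rot: [-2.244, -2.195, -0.0]
wrist_force: [0.2, 0.1, -3.0]
width: 0.596
```

```bash
python3 - <<'E'
from look import *
P=np.pi/2+RY
chain([((.42,0.0,.0942),P),(rk(-.15,.034,.0942),P)])
E
```

```text
at [ 0.3874 -0.2023  0.0951] psi 1.549 t 70.45 w 0.596 F [ 0.2  0.1 -3. ]
-> [0.42   0.     0.0942] n 3
    -0.001 -0.001 -0.045 0.677 0.094 0.004
    -0.0 -0.0 -0.0 0.664 0.157 0.003
    -0.0 -0.0 -0.0 0.665 0.157 0.003
-> [0.4834 0.1577 0.0942] n 2
    0.0 0.0 -0.0 0.763 0.374 0.0
    0.0 0.0 -0.0 0.764 0.373 0.0
```

Emit:
{"op": "move_arm", "data": {
  "series": "0 0 -0.01 0.2 0.02 0 -1;0 0 -0.025 0.42 0.05 0 -1;0 0 -0.045 0.65 0.08 0 -1;0 0 -0.045 0.85 0.11 0 -1;0 0 -0.045 0.99 0.13 0 -1;0 0 -0.045 0.99 0.13 0 -1;0 0 -0.045 0.99 0.13 0 -1;0 0 -0.045 0.99 0.13 0 -1"
}}

```text
time: 71.25
tool_pos: [0.4024, -0.104, 0.094]
tcp_rot: [-2.137, -2.298, 0.0]
wrist_force: [-0.2, 0.2, -1.8]
width: 0.594
```

Emit:
{"op": "move_arm", "data": {
  "series": "0 0 0 0.2 0.05 0 -1;0 0 0 0.42 0.1 0 -1;0 0 0 0.65 0.16 0 -1;0 0 0 0.85 0.2 0 -1;0 0 0 1 0.24 0 -1;0 0 0 1 0.24 0 -1;0 0 0 1 0.24 0 -1;0 0 0 1 0.24 0 -1"
}}

```text
time: 72.05
tool_pos: [0.4189, -0.0028, 0.0939]
tcp_rot: [-2.138, -2.297, 0.001]
wrist_force: [-0.2, -0.3, -1.7]
width: 0.593
```

Emit:
{"op": "move_arm", "data": {
  "series": "0 0 0 0.2 0.1 0 -1;0 0 0 0.4 0.2 0 -1;0 0 0 0.6 0.3 0 -1;0 0 0 0.763 0.374 0 -1;0 0 0 0.763 0.374 0 -1;0 0 0 0.763 0.374 0 -1;0 0 0 0.763 0.374 0 -1;0 0 0 0.763 0.374 0 -1"
}}

```text
time: 72.85
tool_pos: [0.4503, 0.0759, 0.0939]
tcp_rot: [-2.138, -2.296, 0.001]
wrist_force: [0.4, 1.0, -1.6]
width: 0.6
```

```bash
python3 - <<'E'
from look import *
P=np.pi/2+RY
chain([(rk(-.15,.034,.0942),P)])
E
```

```text
at [0.4503 0.0759 0.0939] psi 1.642 t 72.85 w 0.6 F [ 0.4  1.  -1.6]
-> [0.4834 0.1577 0.0942] n 1
    -0.002 -0.001 -0.001 0.792 0.389 -0.002
```

Emit:
{"op": "move_arm", "data": {
  "series": "0 0 0 0.2 0.1 0 -1;0 0 0 0.4 0.2 0 -1;0 0 0 0.6 0.3 0 -1;0 0 0 0.75 0.38 0 -1;0 0 0 0.792 0.389 0 -1;0 0 0 0.792 0.389 0 -1;0 0 0 0.792 0.389 0 -1;0 0 0 0.792 0.389 0 -1"
}}

```text
time: 73.65
tool_pos: [0.4832, 0.1579, 0.094]
tcp_rot: [-2.137, -2.297, 0.001]
wrist_force: [-0.6, 0.2, -2.4]
width: 0.597
```

```bash
python3 - <<'E'
from look import *
P=np.pi/2+RY
f=-.15+.034+.065
front('z49.png',[rk(f,.007,.088),rk(f,.061,.088),rk(f-.06,.007,.088)],275,180)
chain([(rk(-.15,.034,.0942),P)])
E
```

```text
at [0.4833 0.1579 0.094 ] psi 1.643 t 73.7 w 0.598 F [ 0.2  0.1 -1.9]
-> [0.4834 0.1577 0.0942] n 1
    -0.002 -0.001 -0.001 -0.003 0.001 -0.002
```

View pics/z49.png

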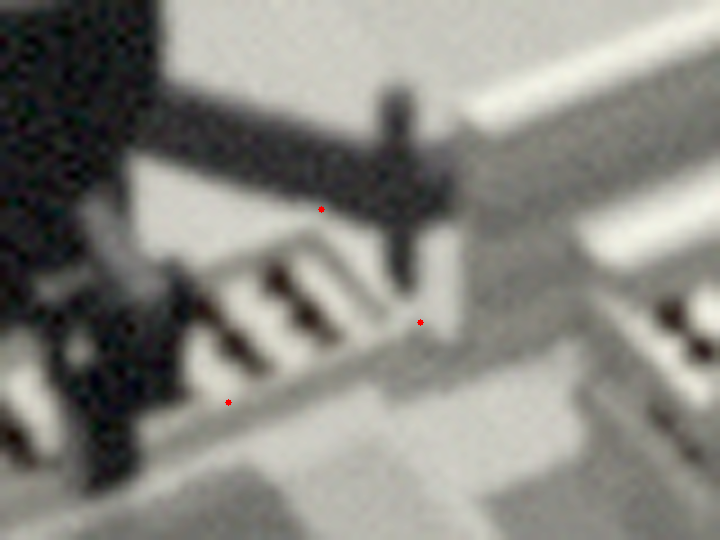

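Emit:
{"op": "move_arm", "data": {
  "series": "-0.0145 0 0 0 0 0 -1;-0.0145 0 0 0 0 0 -1;-0.0145 0 0 0 0 0 -1;-0.0145 0 0 0 0.05 0 -1;-0.0145 0 0 0 0.1 0 -1;-0.0145 0 0 0 0.15 0 -1;-0.0145 0 0 0 0.2 0 -1;-0.0145 0 0 0 0.2 0 -1"
}}

```text
time: 74.5
tool_pos: [0.5049, 0.1602, 0.0943]
tcp_rot: [2.128, 2.288, 0.036]
wrist_force: [-0.3, 1.2, -2.9]
width: 0.595
```

```bash
python3 - <<'E'
from look import *
P=np.pi/2+RY
f=-.13+.034+.065
front('z50.png',[rk(f,.007,.088),rk(f,.061,.088),rk(f-.06,.007,.088)],285,175)
chain([(rk(-.13,.034,.0942),P,.03)])
E
```

```text
at [0.5043 0.1602 0.0942] psi 1.643 t 74.55 w 0.596 F [-0.7 -0.4 -2.9]
-> [0.5034 0.1591 0.0942] n 1
    -0.001 -0.001 -0.0 -0.01 -0.01 -0.001
```

View pics/z50.png

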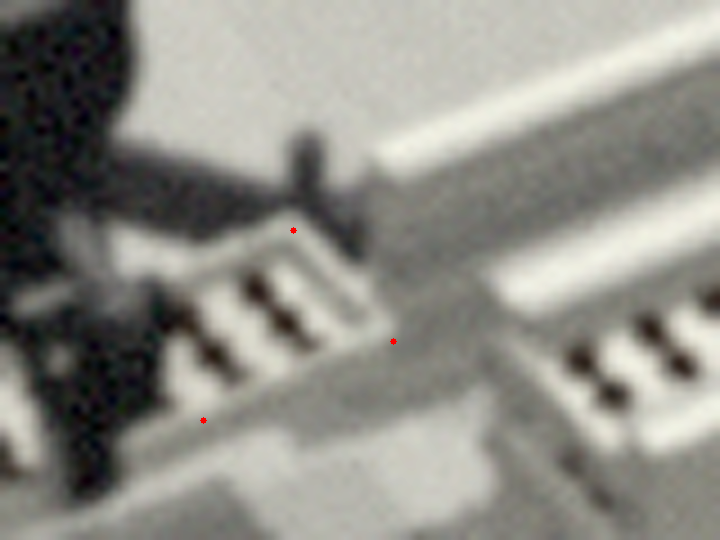

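Emit:
{"op": "move_arm", "data": {
  "series": "0.0075 0 0 -0.01 0 0 -1;0.0075 0 0 -0.01 0 0 -1;0.0075 0 0 -0.01 0 0 -1;0.0075 0 0 -0.01 0 0 -1;0.0075 0 0 -0.01 0 0 -1;0.0075 0 0 -0.01 0 0 -1;0.0075 0 0 -0.01 0 0 -1;0.0075 0 0 -0.01 0 0 -1"
}}

```text
time: 75.35
tool_pos: [0.5038, 0.1591, 0.0942]
tcp_rot: [2.135, 2.296, 0.017]
wrist_force: [0.4, 0.2, -2.3]
width: 0.595
```

```bash
python3 - <<'E'
from look import *
P=np.pi/2+RY
f=-.13+.034+.065
front('z51.png',[rk(f,.007,.088),rk(f,.061,.088),rk(f-.06,.007,.088),rk(0,.005,.095),rk(0,-.005,.095),rk(0,.063,.095),rk(0,.073,.095)],290,170)
chain([(rk(-.13,.034,.0942),P,.015)])
E
```

```text
at [0.5038 0.1591 0.0942] psi 1.643 t 75.4 w 0.597 F [-0.7 -0.2 -2.7]
-> [0.5034 0.1591 0.0942] n 1
    -0.001 -0.001 -0.0 0.0 -0.004 -0.0
```

View pics/z51.png

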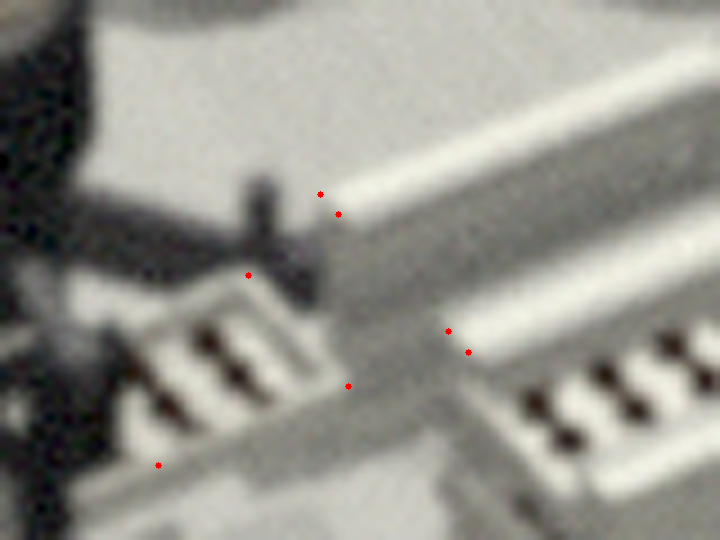

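Emit:
{"op": "move_arm", "data": {
  "series": "0 0 0 0 0.05 0.01 -1;0 0 0 0 0.12 0.011 -1;0 0 0 0 0.19 0.012 -1;0 0 0 0 0.26 0.013 -1;0 0 0 0 0.33 0.014 -1;0 0 0 0 0.4 0.016 -1;0 0 0 0 0.48 0.017 -1;0 0 0 0 0.48 0.017 -1"
}}

```text
time: 76.2
tool_pos: [0.5532, 0.1627, 0.0933]
tcp_rot: [2.135, 2.295, 0.019]
wrist_force: [-0.8, -0.4, -2.0]
width: 0.594
```

```bash
python3 - <<'E'
from look import *
P=np.pi/2+RY
front('z52.png',[],310,165)
chain([(rk(-.034,.034,.0932),P,.015)]);print(bot.read_state()['torque'])
E
```

```text
at [0.5523 0.1626 0.0931] psi 1.643 t 76.25 w 0.594 F [ 0.7  0.4 -1.5]
-> [0.5991 0.1661 0.0932] n 1
    -0.001 -0.001 -0.0 0.001 0.469 0.004
[-0.03144939  0.04839274  0.02408579]
```

View pics/z52.png

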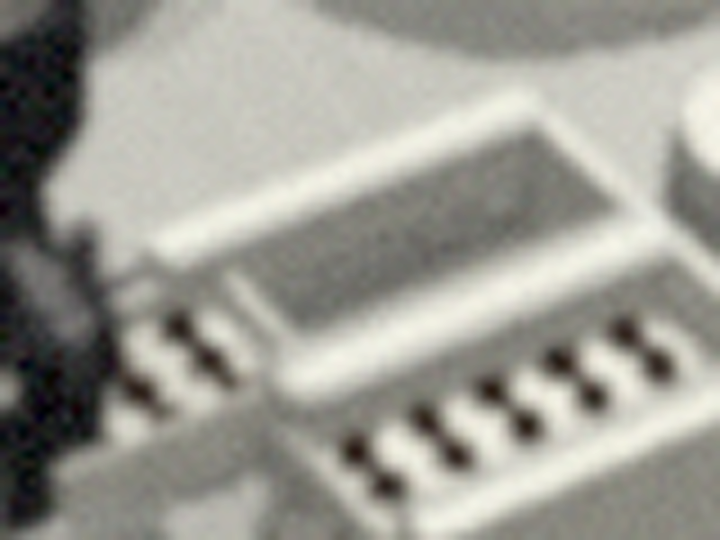

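In without force again. Going further, but stopping short of the hinge.

Emit:
{"op": "move_arm", "data": {
  "series": "0 0 0 0 0.08 0.001 -1;0 0 0 0 0.16 0.002 -1;0 0 0 0 0.24 0.003 -1;0 0 0 0 0.32 0.004 -1;0 0 0 0 0.4 0.005 -1;0 0 0 0 0.48 0.006 -1;0 0 0 0 0.5 0.006 -1;0 0 0 0 0.5 0.006 -1"
}}

```text
time: 77.05
tool_pos: [0.6019, 0.1662, 0.093]
tcp_rot: [2.135, 2.296, 0.017]
wrist_force: [-0.2, 0.3, -1.4]
width: 0.595
```

```bash
python3 - <<'E'
from look import *
P=np.pi/2+RY
front('z53.png',[],310,165)
chain([])
E
```

```text
at [0.6015 0.1662 0.0929] psi 1.643 t 77.1 w 0.597 F [ 0.2 -0.  -2.5]
```

View pics/z53.png

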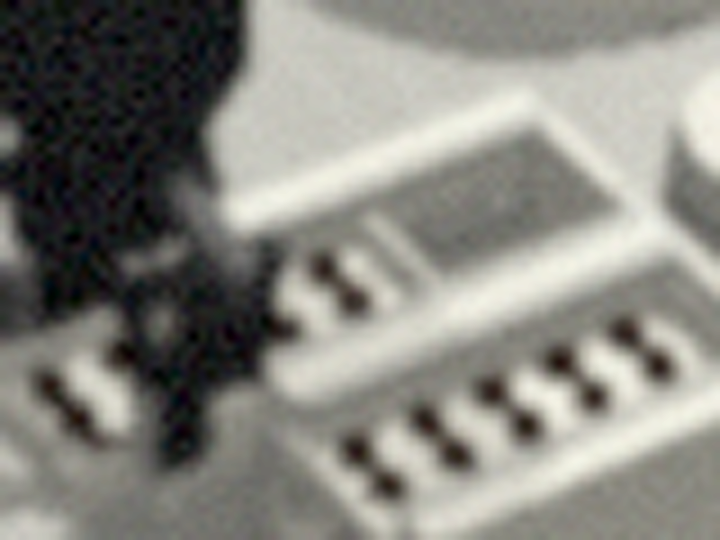

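Emit:
{"op": "move_arm", "data": {
  "series": "0 0 0 0 0.05 0.005 -1;0 0 0 0 0.05 0.01 -1;0 0 0 0 0.05 0.01 0.35;0 0 0 0 0.05 0.01 0.35;0 0 0 0 -0.1 0.01 0.35;0 0 0 0 -0.4 0.01 0.35;0 0 0 0 -0.7 0.01 0.35;0 0 0 0 -0.88 0.01 -1"
}}

```text
time: 77.9
tool_pos: [0.5118, 0.1596, 0.091]
tcp_rot: [2.135, 2.297, 0.016]
wrist_force: [-0.6, -0.3, 0.4]
width: 0.523
```

```bash
python3 - <<'E'
from look import *
P=np.pi/2+RY
front('z54.png',[],300,165)
chain([(rk(-.06,.034,.0920),P),(rk(-.014,.034,.0920),P)])
E
```

```text
at [0.5092 0.1593 0.0904] psi 1.644 t 77.95 w 0.429 F [-3.2 -0.6 -0.6]
-> [0.5732 0.1642 0.092 ] n 1
    0.004 -0.001 -0.0 0.002 0.642 -0.011
-> [0.6191 0.1676 0.092 ] n 1
    -0.0 -0.0 -0.0 0.0 0.46 0.0
```

View pics/z54.png

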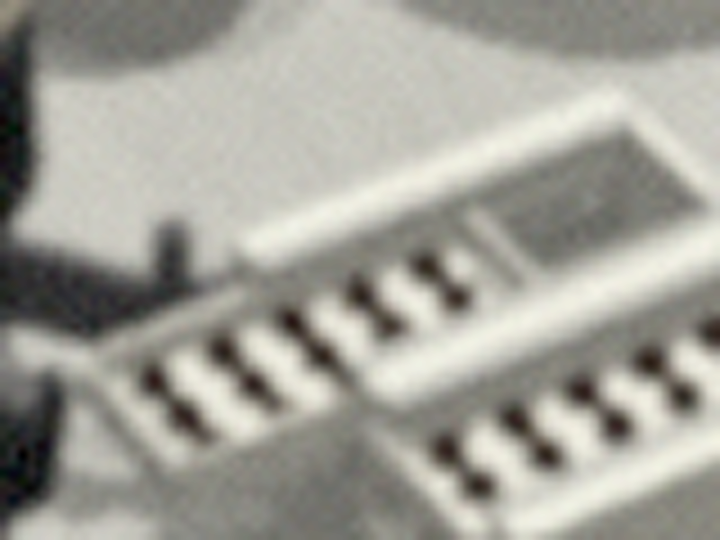

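Emit:
{"op": "move_arm", "data": {
  "series": "0.004 0 0 0 0 -0.011 -1;0.004 0 0 0 0 -0.011 -1;0.004 0 0 0 0 -0.011 -1;0.004 0 0 0 0.12 -0.011 -1;0.004 0 0 0 0.25 -0.011 -1;0.004 0 0 0 0.38 -0.011 -1;0.004 0 0 0 0.51 -0.011 -1;0.004 0 0 0 0.62 -0.011 -1"
}}

```text
time: 78.75
tool_pos: [0.5767, 0.1643, 0.0925]
tcp_rot: [-2.139, -2.3, -0.006]
wrist_force: [-2.7, 0.4, 0.9]
width: 0.002
```

Emit:
{"op": "move_arm", "data": {
  "series": "0 0 0 0 0.08 0 -1;0 0 0 0 0.16 0 -1;0 0 0 0 0.24 0 -1;0 0 0 0 0.32 0 -1;0 0 0 0 0.4 0 -1;0 0 0 0 0.48 0 -1;0 0 0 0 0.54 0 -1;0 0 0 0 0.54 0 -1"
}}

```text
time: 79.55
tool_pos: [0.6189, 0.1674, 0.0924]
tcp_rot: [-2.129, -2.288, 0.024]
wrist_force: [-33.2, -2.4, 25.3]
width: -0.004
```

```bash
python3 - <<'E'
from look import *
P=np.pi/2+RY
front('z55.png',[],300,165)
chain([(rk(-.014,.034,.0920),P)])
E
```

```text
at [0.6189 0.1674 0.0924] psi 1.643 t 79.6 w -0.001 F [-31.8  -2.7  24.5]
-> [0.6191 0.1676 0.092 ] n 1
    -0.01 -0.001 -0.0 0.001 0.002 0.004
```

View pics/z55.png

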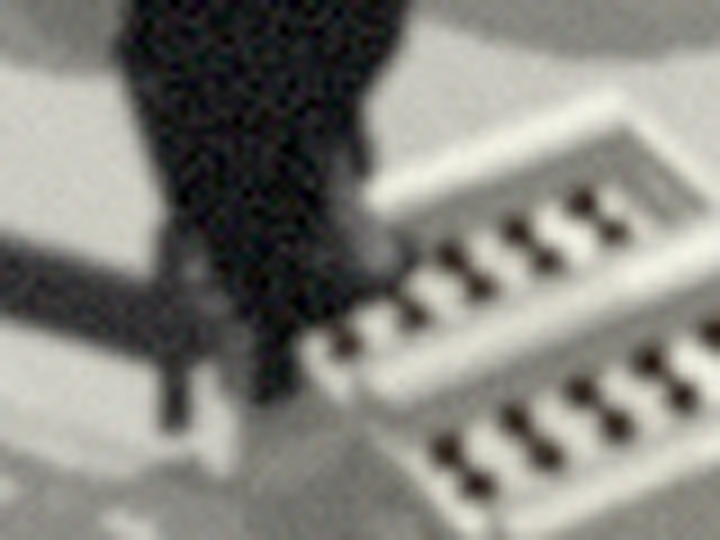

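Emit:
{"op": "move_arm", "data": {
  "series": "0 0 0 0 -0.12 0 -1;0 0 0 0 -0.3 0 -1;0 0 0 0 -0.5 0 -1;0 0 0 0 -0.7 -0.1 -1;0 0 0 0 -0.8 -0.4 -0.3;0 0 0 0 -0.8 -0.7 -0.2;0 0 0 0 -0.8 -1 -0.2;0 0 0 0 -0.8 -1 -0.2"
}}

```text
time: 80.4
tool_pos: [0.5537, 0.1631, 0.199]
tcp_rot: [2.134, 2.295, 0.023]
wrist_force: [1.6, 1.1, 0.3]
width: 0.403
```

```bash
python3 - <<'E'
from look import *
t=snap('top','t10.png');s=snap('side','s10.png')
cv2.imwrite('pics/z56.png',np.hstack([zz(t,215,125,90,90,4),zz(s,290,170,110,90,4)]))
chain([((.525,.3304,.20),np.pi/2)])
E
```

```text
at [0.5508 0.1624 0.1942] psi 1.643 t 80.5 w 0.398 F [-0.2 -0.7 -0.9]
-> [0.525  0.3304 0.2   ] n 2
    0.004 -0.002 0.035 0.847 -0.067 -0.027
    0.0 -0.0 0.0 0.84 -0.13 -0.029
```

View pics/z56.png

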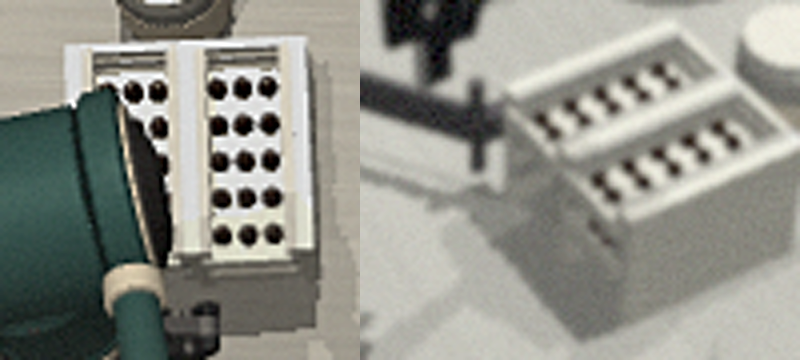

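Both upper trays and the lower one look flush. Now the pin, to shut the bar.

Emit:
{"op": "move_arm", "data": {
  "series": "0 0 0.01 0.2 0 -0.02 -0.2;0 0 0.02 0.4 -0.03 -0.03 -0.2;0.004 0 0.035 0.65 -0.05 -0.03 -0.2;0.004 0 0.035 0.847 -0.067 -0.03 -0.2;0.004 0 0.035 0.847 -0.067 -0.03 -0.2;0.004 0 0.035 0.847 -0.067 -0.03 -0.2;0.004 0 0.035 0.847 -0.067 -0.03 -0.2;0.004 0 0.035 0.847 -0.067 -0.03 -0.2"
}}

```text
time: 81.3
tool_pos: [0.5365, 0.2452, 0.1955]
tcp_rot: [-2.219, -2.216, 0.004]
wrist_force: [-0.1, -1.0, 0.4]
width: 0.399
```

Emit:
{"op": "move_arm", "data": {
  "series": "0 0 0 0.2 -0.03 0 -0.2;0 0 0 0.4 -0.06 -0.01 -0.2;0 0 0 0.65 -0.1 -0.02 -0.2;0 0 0 0.84 -0.13 -0.029 -0.2;0 0 0 0.84 -0.13 -0.029 -0.2;0 0 0 0.84 -0.13 -0.029 -0.2;0 0 0 0.84 -0.13 -0.029 -0.2;0 0 0 0.84 -0.13 -0.029 -0.2"
}}

```text
time: 82.1
tool_pos: [0.5237, 0.3292, 0.199]
tcp_rot: [-2.219, -2.216, 0.003]
wrist_force: [-0.2, 0.4, -0.4]
width: 0.399
```

```bash
python3 - <<'E'
from look import *
s=snap('side');cv2.imwrite('pics/z57.png',zz(s,240,130,110,90,6))
print(proj(s,(.5247,.3304,.137)))
chain([((.5247,.3304,.1235),np.pi/2)])
E
```

```text
[[267.14841602 163.58358614]]
at [0.5238 0.3293 0.1991] psi 1.569 t 82.15 w 0.399 F [0.2 0.5 0.5]
-> [0.5247 0.3304 0.1235] n 1
    -0.002 -0.001 -0.001 0.009 0.013 0.756
```

View pics/z57.png

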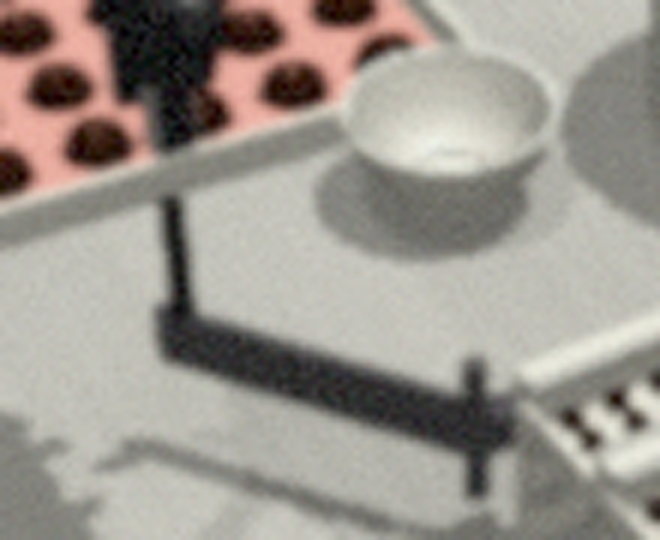

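Emit:
{"op": "move_arm", "data": {
  "series": "0 0 0 0.009 0.01 0.2 -0.2;0 0 0 0.009 0.01 0.4 -0.2;0 0 0 0.009 0.01 0.6 -0.2;0 0 0 0.009 0.01 0.756 -0.2;0 0 0 0.009 0.01 0.756 -0.2;0 0 0 0.009 0.01 0.756 -0.7;0 0 0 0.009 0.01 0.756 -1;0 0 0 0.009 0.01 0.756 -1",
  "squeeze": 30
}}

```text
time: 82.95
tool_pos: [0.5251, 0.3311, 0.1246]
tcp_rot: [-2.219, -2.218, -0.0]
wrist_force: [1.0, -2.5, -1.6]
width: 0.128
```

```bash
python3 - <<'E'
from look import *
chain([])
h=np.array([.6155,.2163])
f=[2.543,2.05,1.55,1.05,.55,.03]
for a,b in zip(f,f[1:]): arc(h,.073,a,b)
E
```

```text
at [0.5251 0.3311 0.1246] psi 1.57 t 82.95 w 0.128 F [ 1.  -2.5 -1.6]
-0.066 -0.078; -0.138 -0.150; -0.214 -0.218; -0.296 -0.280; -0.381 -0.336; -0.470 -0.386; -0.562 -0.430; end [0.4823 0.2736]
-0.097 -0.037; -0.195 -0.068; -0.296 -0.091; -0.399 -0.107; -0.502 -0.116; -0.605 -0.118; -0.709 -0.112; end [0.4711 0.2027]
-0.103 0.013; -0.204 0.034; -0.304 0.062; -0.401 0.097; -0.496 0.139; -0.588 0.187; -0.675 0.242; end [0.4953 0.1352]
-0.084 0.061; -0.163 0.128; -0.237 0.200; -0.306 0.277; -0.369 0.359; -0.426 0.446; -0.477 0.536; end [0.5489 0.0875]
-0.046 0.097; -0.084 0.198; -0.115 0.301; -0.138 0.406; -0.154 0.513; -0.161 0.620; -0.161 0.728; end [0.6217 0.0714]
```

Emit:
{"op": "move_arm", "data": {
  "series": "0 0 0 -0.066 -0.078 0 -1;0 0 0 -0.138 -0.15 0 -1;0 0 0 -0.214 -0.218 0 -1;0 0 0 -0.296 -0.28 0 -1;0 0 0 -0.381 -0.336 0 -1;0 0 0 -0.47 -0.386 0 -1;0 0 0 -0.562 -0.43 0 -1;0 0 0 -0.562 -0.43 0 -1"
}}

```text
time: 83.75
tool_pos: [0.4788, 0.2746, 0.1244]
tcp_rot: [-2.217, -2.214, 0.004]
wrist_force: [-5.7, 4.2, 4.7]
width: 0.128
```

Emit:
{"op": "move_arm", "data": {
  "series": "0 0 0 -0.097 -0.037 0 -1;0 0 0 -0.195 -0.068 0 -1;0 0 0 -0.296 -0.091 0 -1;0 0 0 -0.399 -0.107 0 -1;0 0 0 -0.502 -0.116 0 -1;0 0 0 -0.605 -0.118 0 -1;0 0 0 -0.709 -0.112 0 -1;0 0 0 -0.709 -0.112 0 -1"
}}

```text
time: 84.55
tool_pos: [0.4689, 0.2026, 0.1242]
tcp_rot: [-2.219, -2.216, 0.004]
wrist_force: [-2.2, 0.1, 5.9]
width: 0.13
```

Emit:
{"op": "move_arm", "data": {
  "series": "0 0 0 -0.103 0.013 0 -1;0 0 0 -0.204 0.034 0 -1;0 0 0 -0.304 0.062 0 -1;0 0 0 -0.401 0.097 0 -1;0 0 0 -0.496 0.139 0 -1;0 0 0 -0.588 0.187 0 -1;0 0 0 -0.675 0.242 0 -1;0 0 0 -0.675 0.242 0 -1"
}}

```text
time: 85.35
tool_pos: [0.4943, 0.1352, 0.124]
tcp_rot: [-2.221, -2.216, 0.002]
wrist_force: [-2.0, -2.2, 7.2]
width: 0.128
```

Emit:
{"op": "move_arm", "data": {
  "series": "0 0 0 -0.084 0.061 0 -1;0 0 0 -0.163 0.128 0 -1;0 0 0 -0.237 0.2 0 -1;0 0 0 -0.306 0.277 0 -1;0 0 0 -0.369 0.359 0 -1;0 0 0 -0.426 0.446 0 -1;0 0 0 -0.477 0.536 0 -1;0 0 0 -0.477 0.536 0 -1"
}}

```text
time: 86.15
tool_pos: [0.5487, 0.0879, 0.124]
tcp_rot: [-2.221, -2.217, 0.001]
wrist_force: [-0.7, -1.6, 7.2]
width: 0.127
```

Emit:
{"op": "move_arm", "data": {
  "series": "0 0 0 -0.046 0.097 0 -1;0 0 0 -0.084 0.198 0 -1;0 0 0 -0.115 0.301 0 -1;0 0 0 -0.138 0.406 0 -1;0 0 0 -0.154 0.513 0 -1;0 0 0 -0.161 0.62 0 -1;0 0 0 -0.161 0.728 0 -1;0 0 0 -0.161 0.76 0 -1"
}}

```text
time: 86.95
tool_pos: [0.6247, 0.0705, 0.124]
tcp_rot: [-2.221, -2.22, 0.004]
wrist_force: [-2.5, -7.0, 9.4]
width: 0.128
```

```bash
python3 - <<'E'
from look import *
chain([((.6261,.0717,.124),np.pi/2)])
E
```

```text
at [0.6247 0.0705 0.124 ] psi 1.571 t 86.95 w 0.128 F [-2.5 -7.   9.4]
-> [0.6261 0.0717 0.124 ] n 1
    -0.001 0.0 -0.0 0.012 0.014 -0.0
```

Emit:
{"op": "move_arm", "data": {
  "series": "0 0 0 0.005 0.02 0 -1;0 0 0 0.005 0.04 0 -1;0 0 0 0.005 0.06 0 -1;0 0 0 0.005 0.08 0 -1;0 0 0 0.005 0.1 0 -1;0 0 0 0.005 0.12 0 -1;0 0 0 0.005 0.12 0 -1;0 0 0 0.005 0.12 0 -1"
}}

```text
time: 87.75
tool_pos: [0.6324, 0.0708, 0.1238]
tcp_rot: [-2.217, -2.216, 0.014]
wrist_force: [-12.0, -7.5, 15.4]
width: 0.128
```

```bash
python3 - <<'E'
from look import *
chain([]);front('z58.png',[rk(-.014,-.062,.137),rk(-.014,-.062,.076)],310,170)
E
```

```text
at [0.6324 0.0708 0.1238] psi 1.57 t 87.75 w 0.128 F [-12.   -7.5  15.4]
```

View pics/z58.png

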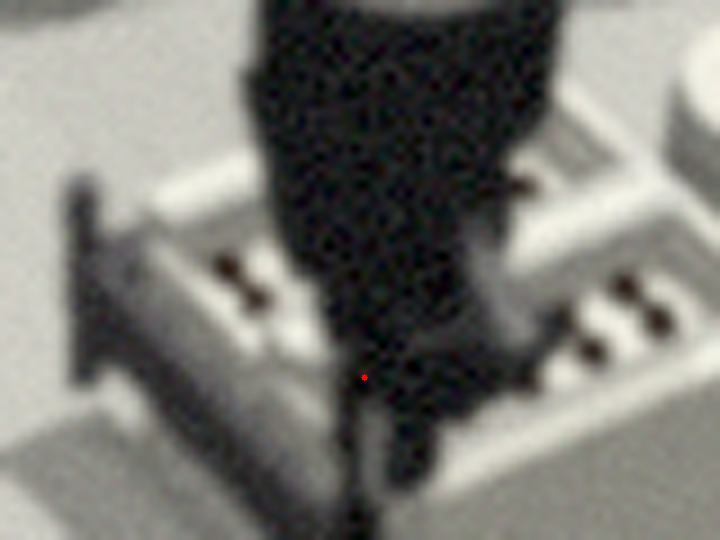

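Emit:
{"op": "move_arm", "data": {
  "series": "0 0 0 0 0 0 -0.5;0 0 0 0 0 0 -0.3;0 0 0 0 0 -0.1 -0.3;0 0 0 0 0 -0.3 -0.3;0 0 0 0 0 -0.5 -0.3;0 0 0 0 0 -0.7 -0.3;0 0 0 0 0 -0.9 -0.3;0 0 0 0 0 -1 -0.3"
}}

```text
time: 88.6
tool_pos: [0.6372, 0.0733, 0.2249]
tcp_rot: [-2.22, -2.219, -0.002]
wrist_force: [0.4, 0.6, 0.4]
width: 0.348
```

```bash
python3 - <<'E'
from look import *
chain([]);front('z59.png',[rk(-.014,-.062,.137),rk(-.014,-.062,.076),rk(-.014,.083,.076),rk(-.014,-.062,.060)],310,180)
E
```

```text
at [0.6372 0.0733 0.2249] psi 1.57 t 88.6 w 0.348 F [0.4 0.6 0.4]
```

View pics/z59.png

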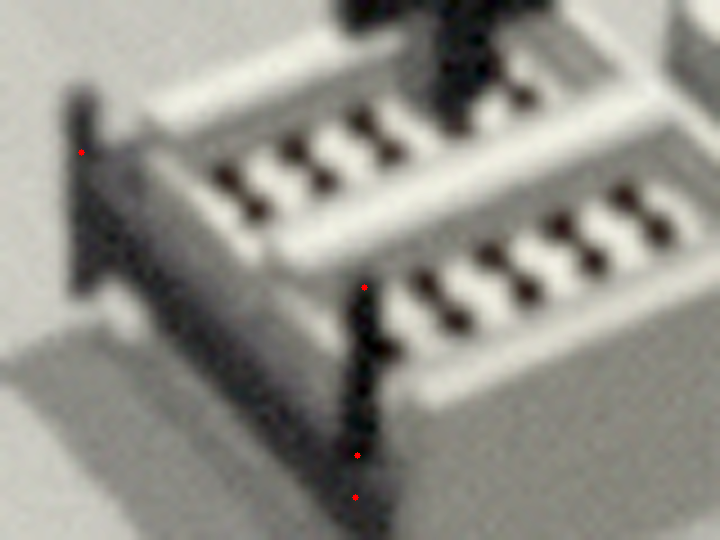

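The pin is on the position predicted for a shut bar, at (364,287). Moving clear and checking the scrapers.

Emit:
{"op": "move_arm", "data": {
  "series": "0 0 0 0.05 -0.15 -0.1 -0.3;0 0 0 0.1 -0.3 -0.2 -0.3;0 0 0 0.2 -0.5 -0.3 -0.3;0 0 0 0.3 -0.7 -0.4 -0.3;0 0 0 0.5 -0.9 -0.4 -0.3;0 0 0 0.7 -1 -0.4 -0.3;0 0 0 0.9 -1 -0.4 -0.3;0 0 0 1 -1 -0.4 -0.3"
}}

```text
time: 89.45
tool_pos: [0.5356, 0.1742, 0.2623]
tcp_rot: [-2.216, -2.218, 0.003]
wrist_force: [0.2, 0.3, 0.3]
width: 0.35
```

Emit:
{"op": "move_arm", "data": {
  "series": "0 0 0 0.3 -0.2 0 -0.3;0 0 0 0.6 -0.4 0 -0.3;0 0 0 0.9 -0.5 0 -0.3;0 0 0 1 -0.5 0 -0.3;0 0 0 1 -0.5 0 -0.3;0 0 0 1 -0.5 0 -0.3;0 0 0 1 -0.5 0 -0.3;0 0 0 1 -0.5 0 -0.3"
}}

```text
time: 90.25
tool_pos: [0.487, 0.2719, 0.2634]
tcp_rot: [-2.22, -2.215, 0.003]
wrist_force: [-0.1, -0.0, 0.7]
width: 0.349
```

```bash
python3 - <<'E'
from look import *
t=snap('top','t11.png');s=snap('side','s11.png')
cv2.imwrite('pics/z60.png',zz(s,370,230,130,110,6))
cv2.imwrite('pics/z61.png',np.hstack([zz(t,220,125,80,90,5),zz(t,380,160,80,90,5)]))
chain([])
E
```

```text
at [0.4869 0.2721 0.2636] psi 1.569 t 90.35 w 0.343 F [-0.2  0.1  0.4]
```

View pics/z60.png

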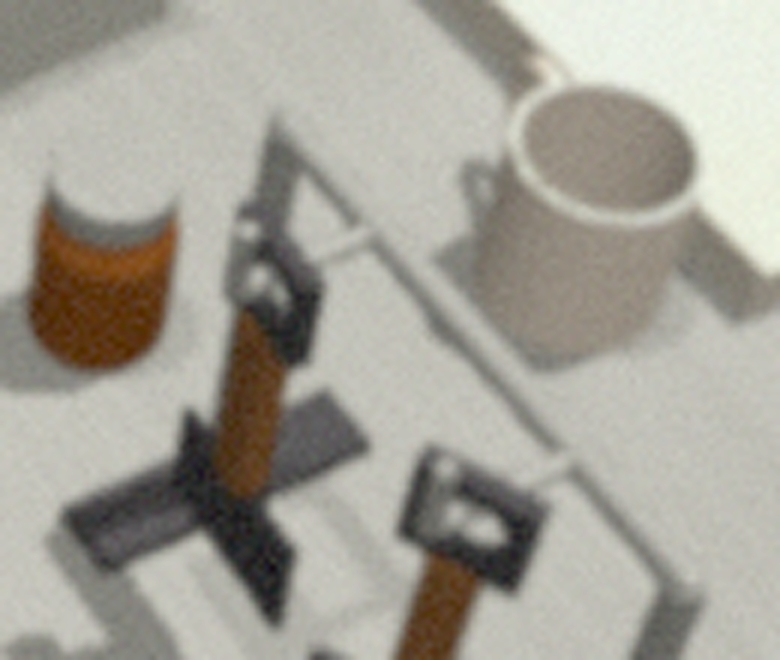

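View pics/z61.png

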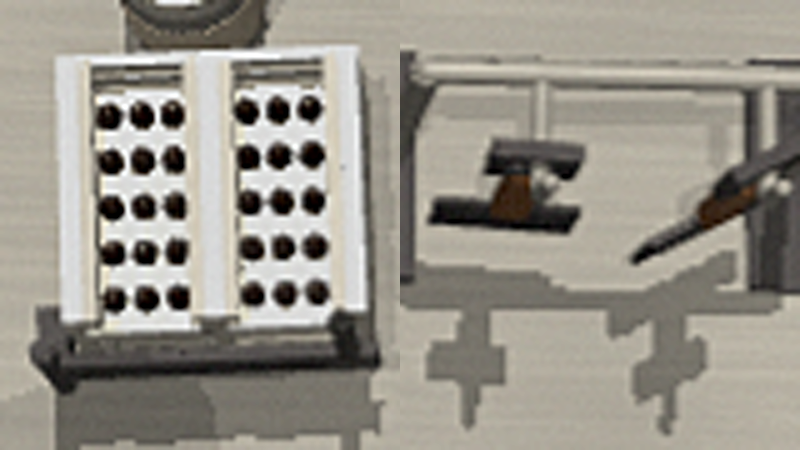

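View pics/t11.png

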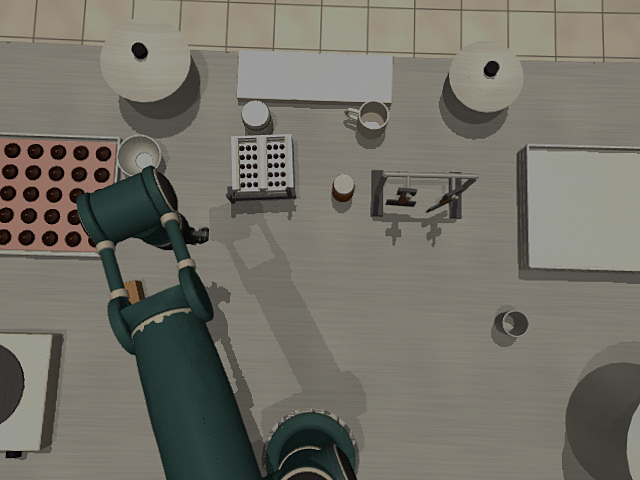

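```bash
python3 - <<'E'
from look import *
s=snap('side','s12.png');cv2.imwrite('pics/z62.png',zz(s,395,255,80,115,5))
t=snap('top','t12.png');cv2.imwrite('pics/z63.png',zz(t,395,165,80,60,9))
E
```

```text
(no output)
```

View pics/z62.png

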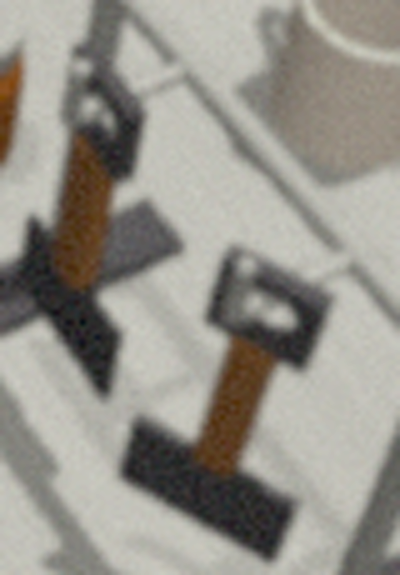

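View pics/z63.png

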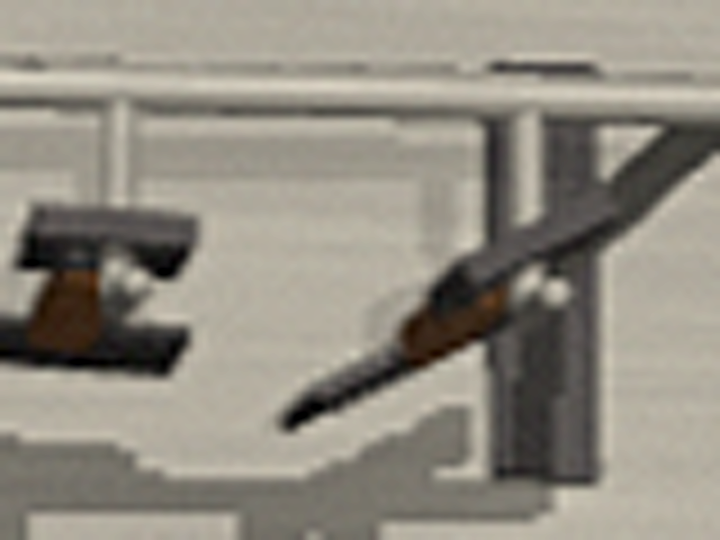

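```bash
python3 - <<'E'
from look import *
s=snap('side');t=snap('top')
for n,te,se,tb,sb in (('s0',(406.5,191.2),(415.7,278.3),(401,203.2),(409.1,316.7)),('s1',(453,191.2),(448.7,316.3),(441.6,203),(436.3,352.7))):
    E,e1=tri(t,te,s,se);B,e2=tri(t,tb,s,sb);d=E-B
    print(n,E.round(4),round(e1,4),B.round(4),round(e2,4),'len',np.linalg.norm(d).round(4),'tilt',np.arccos(d[2]/np.linalg.norm(d)).round(3))
E
python3 - <<'E'
import cv2,numpy as np
a=cv2.imread('pics/s11.png').astype(int);b=cv2.imread('pics/s12.png').astype(int)
d=abs(a-b).max(2);print(d[250:370,390:480].mean(),d[380:470,390:480].mean(),d[250:370,390:480].max())
E
```

```text
s0 [ 0.6173 -0.197   0.1885] 0.0 [ 0.6152 -0.2017  0.0695] 0.0024 len 0.1191 tilt 0.044
s1 [ 0.6185 -0.2989  0.1928] 0.002 [ 0.616  -0.2991  0.0718] 0.0021 len 0.121 tilt 0.02
3.658703703703704 2.8982716049382717 30
```

```bash
python3 - <<'E'
from look import *
t=snap('top');s=snap('side')
b=zz(t,275,180,30,30,12);cv2.imwrite('pics/z64.png',np.hstack([b,zz(s,335,200,30,30,12)]))
print(proj(t,[rk(-.014,-.062,.137),rk(-.014,-.062,.076)]),proj(s,[rk(-.014,-.062,.137)]))
g=cv2.cvtColor(t['pixels'],cv2.COLOR_RGB2GRAY).astype(float)
# tray rear edges: brightness down columns in slots (z=.086 upper)
for x in (244,250,270,276):
    print(x,g[180:202,x].astype(int).tolist())
for yy in (.034,-.034): print(proj(t,[rk(-.004,yy,.086)]))
E
```

```text
[[287.49308138 188.81965561]
 [289.0675406  194.40872247]] [[349.99318452 211.46903472]]
244 [155, 160, 124, 30, 0, 0, 0, 147, 160, 156, 163, 121, 62, 64, 71, 55, 52, 54, 28, 19, 41, 67]
250 [156, 165, 91, 20, 0, 2, 0, 147, 158, 159, 166, 100, 57, 68, 59, 62, 64, 45, 22, 9, 53, 70]
270 [166, 81, 32, 16, 8, 1, 107, 154, 158, 164, 125, 67, 85, 93, 66, 61, 54, 23, 20, 36, 64, 84]
276 [163, 75, 41, 25, 14, 1, 106, 154, 158, 167, 90, 62, 106, 77, 59, 64, 46, 18, 12, 53, 65, 82]
[[248.74398989 191.05986067]]
[[277.04755028 189.9320583 ]]
```

View pics/z64.png

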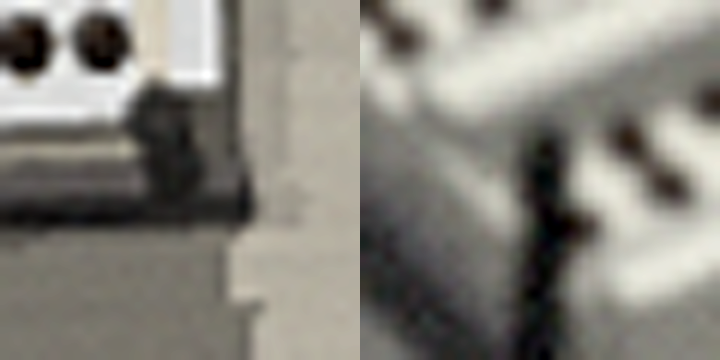

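All checks agree with the targets, so I'm handing it in.

```bash
python3 -c "
from h import *
s=bot.read_state();print(s['time'],s['wrist_force']);print(bot.finish_job())"
```

```text
90.65 [-0.53442295  0.35123807  0.55628223]
the job is handed in; nothing more can be done
None
```

I handed the job in at 90.65 s. All three trays on the bench are in the rack (lower right, upper right and upper left slots), the bar is shut, and both scrapers hang on the stand, one per hook. The hand-in gives no verdict.

**Last checks, all agreeing with the targets:**
- **Upper trays:** their rear edges are within about 0.1 px of where fully home trays should be.
- **Lower tray:** I did not measure it in the final pictures. It was pushed until it met its stop at the same tool position as the tray above it.
- **Bar:** the pin is within about half a pixel of its fully shut position.
- **Scrapers:** they are upright to about 0.04 rad, with eyes about 14 mm from the hooks' middles. Two pictures 0.1 s apart showed no movement beyond noise.
- **Jar and robot:** the jar is standing, and the robot is clear of everything with no force on the wrist.

**What went wrong on the way:**
- **First hook:** the wrist ran into a joint limit while hanging the first scraper, giving about 60 N at the wrist. I backed off and tilted it in from a different direction.
- **First tray:** it drooped in the grip, hit the rack front twice (about 20–30 N) and jammed once (about 64 N at the wrist). I set it down and re-gripped it for the rack-front hits, and after the jam pushed it home from behind.
- **Knocked tray:** one tray was knocked aside during the run, so I measured it again before picking it up.

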